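# Weigh the sample batch on the beam scale and set it out in a row

### The job

Weigh all the sealed sample cases together: load every case that is there onto the scale's pan, slide the poise along the notched beam and let go, so that the pointer comes to rest in the green band with nothing touching the scale. Then unload the cases and set them out flat in an even row on the blue board, starting at the red end with no gaps, one inside each printed outline, lid up, square to the wooden ledge and with their far ends nudged flush against it; finally slide the poise fully home to zero, so that the empty scale balances. Do not disturb the other things on the table.

Things in the scene. Friction and masses are not known exactly. Their poses are not given: they have to be found in the camera images.
- case1: sealed sample case with a lid that is yellow, a closed box 60 x 36 x 30 mm, about 95 to 160 g; two to four cases are present, each lying flat on the dark blue mat at the start. Origin: centre of its underside; x along its 60 mm length, z up through the lid
- case2: sealed sample case with a lid that is green, a closed box 60 x 36 x 30 mm, about 95 to 160 g; two to four cases are present, each lying flat on the dark blue mat at the start. Origin: centre of its underside; x along its 60 mm length, z up through the lid
- case3: sealed sample case with a lid that is orange, a closed box 60 x 36 x 30 mm, about 95 to 160 g; two to four cases are present, each lying flat on the dark blue mat at the start. Origin: centre of its underside; x along its 60 mm length, z up through the lid
- case4: sealed sample case with a lid that is red, a closed box 60 x 36 x 30 mm, about 95 to 160 g; two to four cases are present, each lying flat on the dark blue mat at the start. Origin: centre of its underside; x along its 60 mm length, z up through the lid
- pan_floor (a point): centre of the flat floor of the scale's aluminium pan; inside 170 mm along y and 140 mm along x, rim 10 mm high. A linkage keeps the pan level; it only rises and falls (about 11 mm each way) as the beam tips, and where the cases lie on it does not matter. About 120 mm above the table when the beam is level. x, y: the scale's axes; y points along the beam from pan to pointer, x is the axis on which the beam tips
- beam (a joint): tilt of the steelyard beam, rad: 0 level, stops at -0.1 and 0.1; positive = pointer and poise side up, pan down (the load is heavier than the poise setting: slide the poise outward). It swings freely about its pivot, 90 mm above the table and 110 mm from the pan centre along y, and comes to rest in about 1 s. The pointer is in the green band within 0.02 rad; between the stops 0.01 rad corresponds to about 1.5 mm of poise travel
- poise (a joint): travel of the poise along the beam, m: 0 = home at zero (its stop nearest the pivot), grows outward to 0.165 at the outer stop. It slides with about 2 N of friction and stays where it is left; the notches are only marks and do not catch. With the pan empty the beam is level at 0; any two to four cases balance between 0.04 and 0.16. It starts between 0 and 0.03
- poise_knob (a point): top centre of the black upright tab on the brass poise: 20 mm wide along the beam (y), 24 mm across it (x), 44 mm tall above the brass block (36 x 36 mm, whose top is 44 mm below this point). The poise is 60 mm from the pivot when home, on the far side from the pan, and tips with the beam. Its y axis points outward along the beam. Held between fingers, it keeps the beam from tipping freely
- pointer_tip (a point): red tip of the beam, 287 mm from the pivot
- pointer_mark (a point): point beside the white post at the beam's end, level with the middle of the green band that is 11.5 mm high: the pointer tip is centred when at this height. Fixed to the scale; y along the level beam outward
- board: fixed blue board for the row, 104 mm (x) by 280 mm (y), 6 mm thick, with a wooden ledge along its far (+x) side that stands 10 mm above the board; the ledge's near face is 30 mm along x from the origin. A red stripe marks its +y end. Origin: on the table under the outlines' line, x towards the ledge, y towards the red end. Board and dark blue mat change sides from start to start
- outline1 (a point): where the middle of a case's underside comes when it lies in printed outline 1 (1 is at the red end, then 64 mm apart towards -y) with its length along x and its far end flush with the ledge; on the board's top surface. The white outline is 50 mm wide inside and open at the ledge
- outline2 (a point): where the middle of a case's underside comes when it lies in printed outline 2 (1 is at the red end, then 64 mm apart towards -y) with its length along x and its far end flush with the ledge; on the board's top surface. The white outline is 50 mm wide inside and open at the ledge
- outline3 (a point): where the middle of a case's underside comes when it lies in printed outline 3 (1 is at the red end, then 64 mm apart towards -y) with its length along x and its far end flush with the ledge; on the board's top surface. The white outline is 50 mm wide inside and open at the ledge
- outline4 (a point): where the middle of a case's underside comes when it lies in printed outline 4 (1 is at the red end, then 64 mm apart towards -y) with its length along x and its far end flush with the ledge; on the board's top surface. The white outline is 50 mm wide inside and open at the ledge
- mat: thin dark blue mat, 100 x 340 x 3 mm, fixed, on which the cases start, spread along its y; origin under its centre
- tape: roll of tape, 48 mm across, 18 mm high, loose, lying between mat, board and scale; origin at the centre of its underside. Bystander
- jar: jar with blue cap, 60 mm across, 85 mm tall, beyond the scale; bystander, origin underside centre
- flask: bottle with white cap, 64 mm across, 160 mm tall, beyond the scale; bystander, origin underside centre
- beaker: glass beaker, 72 mm across, 90 mm tall, to the right of the scale; bystander, origin underside centre
- logbook: closed blue logbook 210 x 150 x 18 mm at the right side; bystander, origin underside centre
There are look-alikes about, which are no part of the job. What is shaped like the case2 but purple is not meant.

How it is judged:
By the outcome, as a careful person would: the job done as asked, in the order asked, and still so for the second after the job is handed in, with the robot touching nothing.
Of case1, case2, case3, case4 only 2 to 4 are there at a start; the rules pass over those that are not, and their reading is None.
At some moment in a run one of case1, case2, case3, case4 may be knocked a few centimetres aside while the robot is not near it.
Once in a run the grip may slacken for a moment while it holds something.
It also fails if it takes over 210 s, if anything falls off the work surface, if the arm or the gripper's body presses on something with over 40 N, if the wrist force passes 120 N, or if a joint passes its speed limit or range.

### The arm

A 6-joint arm with a two-finger parallel gripper is mounted at the origin on the work surface. World frame = base frame: x ahead of the robot, y to its left, z up, the work surface at z = 0. Lengths are in mm, angles in rad, forces in N, time in s.
With the tool pointing down it reaches from about 350 to 775 mm from the base axis. Payload 7.3 kg.
Tool frame: the origin (TCP) lies on the centre line of the jaws, within the pads' length; the fingertips stand 22 mm ahead of it and the grasp point (between the pads) lies 3 mm ahead of it; z points along the fingers, y is the direction in which the jaws open and shut (so a half turn about z gives the same grasp; the last joint's range is limited). The gripper opens to 92 mm and grips with 3 to 60 N. Pads are 19 mm wide; open, the fingers measure 130 mm over their backs; the gripper's body (75 mm by 190 mm) begins 47 mm behind the grasp point.
Start: joints at [1.072, 0.342, 1.524, -0, 1.275, -0.146], TCP at [181.387, 492.688, 248.741] pointing down, gripper open.
Joint ranges: [-2.53, 2.53], [-0.77, 2.02], [0.04, 2.7], [-1, 4.14], [0.28, 2.66], [-3.11, 3.11]. Speed limits (rad/s): [2.57, 2.57, 3.14, 3.14, 3.14, 3.14].

### API

Orientations are given as [roll, pitch, yaw] about the fixed x, y, z axes, in that order (R = Rz(yaw) Ry(pitch) Rx(roll)).
In Python, from plant import get_obs, capture, close_job gives the robot as it stands.
- The arm moves only by the tool carry_out, never from a script. Its arguments are lists of equal length, an entry for each row: "xyz": the shift along the tool's x, y, z scaled (see below), a list of three; "dr": the turn, a rotation vector about the tool's x, y, z scaled (see below), a list of three. A call has 1 to 8 rows; each row shifts and turns the commanded pose from where the row before left it, along the tool's axes as they then stand; what a row does not reach is not made up. The controller multiplies each number of a shift by 0.06 m and each number of a turn by 8 degrees. A row lasts 1/8 s, in which the tool goes at most 62.5 mm and 10.7 degrees, less where a joint would pass 70% of its speed; a pose out of reach is approached as far as the arm can. A call with a number of a shift or a turn outside -1 to 1 is refused whole. A call with a gripper value outside its range is refused whole. "gripper" is the gripper's target within -1 to 1 (fully open at 1, half-way at 0, shut at -1), set as the call begins (left out, the last holds). The fingers move at their own pace and stop on an object; the grip force is fixed at half the most. Time passes only in rows, so rows that do not move let the fingers close. It gives the time, the measured TCP pose, the force and the opening at its end, in the units of the state.
- get_obs(): the state, without advancing time (a new reading comes with each control period).
- capture(name): name is "scene" or "top"; returns a dict with "image" (384x512x3 uint8, blue, green, red), "fx", "fy", "cx", "cy" (pixels), "pose" (4x4, takes a point from camera to world coordinates). Camera axes: x right, y up, looking along -z (the intrinsics and any distortion apply to the point x, -y, -z); pixel columns grow to the right and rows downward; lengths in mm; the calibration is good to about 2 mm. A picture is of the moment at which its call begins. There is no depth.
- close_job(): hands the job in, once; it reports no verdict.
The state is a dict: "time": time; "joint_positions": joint angles; "dq": joint speeds; "tau": joint torques, N m; "tool_pos": TCP position; "tcp_rot": TCP orientation; "contact_force": force on the tool from outside, world axes, zero at the start; "moment": the same for the moment, N m; "grip_width": finger opening in mm.
Only numpy, scipy, OpenCV 4.12 (cv2) and the standard library are available. Lean on these libraries where they do the work, as an engineer would, in place of code of your own. Each camera call takes 0.05 s, during which the arm holds its last target.

## Working session

There is one attempt and no reset: what is moved stays moved. The work goes in short steps, Python scripts to look and compute and a tool call to move; the robot and the scene stay as the last step left them, time stands still between calls to the robot, and variables do not carry over. Pictures are saved under pics/ and viewed, and the job is handed in when it is done.

Besides the shell and the picture viewer there is one more tool, called after "Emit:" as name(argument=value, ...), one argument or row to a line, values as JSON. carry_out: Moves the arm, as the interface text tells. Shifts and turns lie within -1 to 1; 1 stands for 0.06 m of shift or 8 degrees of turn. Its arguments: {"type":"object","properties":{"xyz":{"type":"array"},"dr":{"type":"array"},"gripper":{"type":"number"}},"required":["xyz","dr"]}

```bash
ls; mkdir -p pics; python3 - <<'E'
from plant import get_obs, capture
import cv2
print(get_obs())
for n in("scene","top"):
    c=capture(n); cv2.imwrite(f"pics/{n}0.png",c["image"]); print(n,{k:c[k] for k in c if k!="image"})
E
```

```text
pics
{'time': 0.0, 'joint_positions': array([ 1.07197985e+00,  3.42729200e-01,  1.52500828e+00,  1.59640000e-06,
        1.27540207e+00, -1.45966595e-01]), 'dq': array([-1.62944730e-03,  9.16080404e-05, -5.29706119e-04, -2.19795665e-05,
        4.63854863e-04,  2.36647151e-04]), 'tau': array([ 1.43745830e-03, -4.31231368e+01, -2.44228417e+01,  7.18742958e-02,
        5.57643129e-02, -1.11974286e-04]), 'tool_pos': array([181.20902959, 492.34042775, 248.04462562]), 'tcp_rot': array([-3.14006243e+00, -2.26504640e-04,  2.78874213e+00]), 'contact_force': array([-0.45593241, -0.06255779,  0.56533504]), 'moment': array([0.00198725, 0.0114893 , 0.04378849]), 'grip_width': 91.65618378952915}
scene {'fx': 491.6448781061739, 'fy': 491.6448781061739, 'cx': 252.08564791660754, 'cy': 191.1572965656393, 'pose': array([[-7.85683932e-01, -5.04473270e-01,  3.58060720e-01,
         1.09471635e+03],
       [ 6.18557616e-01, -6.49368047e-01,  4.42388535e-01,
         5.44593152e+02],
       [ 9.33999909e-03,  5.69058749e-01,  8.22243823e-01,
         1.38071308e+03],
       [ 0.00000000e+00,  0.00000000e+00,  0.00000000e+00,
         1.00000000e+00]])}
top {'fx': 401.1258814927901, 'fy': 401.1258814927901, 'cx': 257.18710792553543, 'cy': 196.053471540492, 'pose': array([[-1.77991760e-02,  9.72573823e-01, -2.31912373e-01,
         3.30346872e+02],
       [-9.99840441e-01, -1.76641635e-02,  2.65890461e-03,
        -9.39121760e+01],
       [-1.51055707e-03,  2.31922696e-01,  9.72733047e-01,
         1.15670094e+03],
       [ 0.00000000e+00,  0.00000000e+00,  0.00000000e+00,
         1.00000000e+00]])}
```

The scene shows a red, a yellow and a green case on the mat, the purple look-alike off the mat, and no orange case. In the top view the red case is at about (197,238), yellow (167,244), green (137,246) and purple (138,287). The board runs from (247,231) to (345,265) with its red end on the left, and the poise is near (204,182).

```bash
cat > h.py <<'E'
import numpy as np, cv2
from plant import get_obs, capture
from scipy.spatial.transform import Rotation as R
def ray(c,uv):
    uv=np.atleast_2d(uv).astype(float)
    d=np.c_[(uv[:,0]-c["cx"])/c["fx"],-(uv[:,1]-c["cy"])/c["fy"],-np.ones(len(uv))]@c["pose"][:3,:3].T
    return c["pose"][:3,3],d
def plane(c,uv,z):
    o,d=ray(c,uv); return o+d*((z-o[2])/d[:,2])[:,None]
def proj(c,P):
    p=(np.atleast_2d(P)-c["pose"][:3,3])@c["pose"][:3,:3]
    return np.c_[c["cx"]+c["fx"]*p[:,0]/-p[:,2], c["cy"]-c["fy"]*p[:,1]/-p[:,2]]
def tri(c1,u1,c2,u2):
    o1,d1=ray(c1,u1);o2,d2=ray(c2,u2);d1=d1[0]/np.linalg.norm(d1);d2=d2[0]/np.linalg.norm(d2)
    s=np.linalg.lstsq(np.c_[d1,-d2],o2-o1,rcond=None)[0]
    a=o1+d1*s[0];b=o2+d2*s[1]; return (a+b)/2,np.linalg.norm(a-b)
HUE={"red":[(0,6),(174,180)],"orange":[(7,18)],"yellow":[(22,34)],"green":[(45,80)],"purple":[(125,160)]}
def mask(img,name,s=120,v=60):
    h=cv2.cvtColor(img,cv2.COLOR_BGR2HSV); m=np.zeros(img.shape[:2],np.uint8)
    for a,b in HUE[name]: m|=cv2.inRange(h,(a,s,v),(b,255,255))
    return m
def blobs(m,amin=20):
    n,l,st,ce=cv2.connectedComponentsWithStats(m)
    return [(i,st[i,4],ce[i],(l==i)) for i in range(1,n) if st[i,4]>=amin]
def snap(n,name,box=None,k=1):
    c=capture(n); im=c["image"]
    if box: x0,y0,x1,y1=box; im=im[y0:y1,x0:x1]
    cv2.imwrite(f"pics/{name}.png",cv2.resize(im,None,fx=k,fy=k,interpolation=cv2.INTER_CUBIC)); return c
def tool(P):  # world target -> shift in tool units from measured pose
    o=get_obs(); r=R.from_euler("xyz",o["tcp_rot"]); return r.inv().apply(np.array(P)-o["tool_pos"])/60
E
python3 - <<'E'
from h import *
c=snap("top","t1",(85,140,355,300),2.9)
s=snap("scene","s1",(190,140,400,340),2.9)
for n,cc in(("top",c),("scene",s)):
  for k in HUE:
    for i,a,ce,_ in blobs(mask(cc["image"],k)): print(n,k,a,ce.round(1),plane(cc,ce,33)[0].round(0))
E
```

```text
top red 55 [49.9 97.1] [921. 532.  33.]
top red 67 [61.7 97. ] [921. 496.  33.]
top red 62 [74.  96.6] [922. 458.  33.]
top red 62 [86.2 96.5] [921. 421.  33.]
top red 63 [98.5 96.4] [921. 383.  33.]
top red 150 [196.  238.5] [479.  77.  33.]
top red 63 [246.  249.9] [444. -63.  33.]
top orange 110488 [254.7 249.7] [444. -87.  33.]
top orange 27 [510.3 195.6] [ 586. -825.   33.]
top yellow 196 [167.3 244.7] [463. 157.  33.]
top green 230 [245.  134.2] [789. -64.  33.]
top green 142 [136.2 246.4] [460. 244.  33.]
top purple 32 [248.5 252.4] [437. -70.  33.]
top purple 161 [137.7 286.8] [349. 234.  33.]
scene red 33 [288.2 208.8] [458. -53.  33.]
scene red 119 [310.2 241.9] [484.  82.  33.]
scene orange 90139 [315.4 212. ] [396.  10.  33.]
scene orange 597 [21.2 61.1] [  850. -1259.    33.]
scene orange 20 [509.6 231.2] [-42. 442.  33.]
scene orange 47 [282.8 237.3] [540.  17.  33.]
scene yellow 130 [332.  256.5] [465. 160.  33.]
scene green 120 [352.4 276.7] [464. 247.  33.]
scene purple 122 [377.3 257.7] [359. 249.  33.]
```

The close-ups match the first pictures, with only red, yellow and green cases on the mat. Next I measure everything.

```bash
cat >> h.py <<'E'
def lid(c,name,ztop,near=None,amin=60,box=None):
    """top-face centre and long-axis angle from filled lid rim contour"""
    m=mask(c["image"],name,100,60); m=cv2.morphologyEx(m,cv2.MORPH_CLOSE,np.ones((3,3)))
    out=[]
    for ct in cv2.findContours(m,cv2.RETR_EXTERNAL,cv2.CHAIN_APPROX_NONE)[0]:
        f=np.zeros(m.shape,np.uint8); cv2.drawContours(f,[ct],-1,255,-1)
        ys,xs=np.nonzero(f)
        if len(xs)<amin: continue
        P=plane(c,np.c_[xs,ys],ztop)[:,:2]
        (cx,cy),(w,h),a=cv2.minAreaRect(P.astype(np.float32))
        mu=P.mean(0); ev,V=np.linalg.eigh(np.cov((P-mu).T)); ax=V[:,1]; 
        ang=(np.degrees(np.arctan2(ax[1],ax[0]))+90)%180-90
        r=(mu.round(1),round(ang,1),(round(w),round(h)),len(xs))
        if near is None or np.linalg.norm(mu-np.array(near))<80: out.append(r)
    return out
E
python3 - <<'E'
from h import *
c=capture("top"); s=capture("scene")
for k in("red","yellow","green","purple"):
    for n,cc in(("top",c),("scene",s)): print(k,n,[r for r in lid(cc,k,33) if r[3]<600 and 300<r[0][0]<560])
# blue things
h=cv2.cvtColor(c["image"],cv2.COLOR_BGR2HSV)
for n,lo,hi,z in(("board",(100,150,110),(125,255,255),6),("mat",(100,80,30),(125,255,105),3)):
    for cc,nn in((c,"top"),(s,"scene")):
        m=cv2.inRange(cv2.cvtColor(cc["image"],cv2.COLOR_BGR2HSV),lo,hi)
        m=cv2.morphologyEx(m,cv2.MORPH_CLOSE,np.ones((5,5)))
        for i,a,ce,M in blobs(m,800):
            ys,xs=np.nonzero(M); P=plane(cc,np.c_[xs,ys],z)[:,:2].astype(np.float32)
            rr=cv2.minAreaRect(P); print(n,nn,a,np.round(rr[0],1),np.round(rr[1],1),round(rr[2],1))
E
```

```text
red top [(array([443.3, -63. ]), np.float64(2.1), (80, 7), 66), (array([479.8,  78.4]), np.float64(-16.4), (38, 59), 284)]
red scene [(array([482.4,  80.8]), np.float64(-16.3), (39, 62), 219)]
yellow top [(array([463.2, 158. ]), np.float64(12.6), (65, 41), 327)]
yellow scene [(array([464.6, 159.5]), np.float64(11.2), (65, 39), 241)]
green top [(array([460.8, 245. ]), np.float64(-14.6), (39, 59), 295)]
green scene [(array([461.7, 246.4]), np.float64(-13.6), (39, 61), 244)]
purple top [(array([349.7, 236.5]), np.float64(71.4), (64, 38), 335)]
purple scene [(array([354.5, 244. ]), np.float64(65.1), (70, 42), 247)]
board top 3767 [ 521.  -552.4] [209.3 153.7] 8.6
board top 1269 [469.3 233.9] [ 90.3 267. ] 2.2
board top 2790 [ 450.3 -205.3] [ 85. 269.] 2.5
board scene 1821 [ 517.3 -553.3] [210.9 157.8] 8.7
board scene 1390 [ 458.  -199.1] [102.2 280. ] 1.6
mat scene 2193 [470.7 203.2] [ 98.2 337.7] 1.7
```

```bash
python3 - <<'E'
from h import *
a=snap("top","t2",(115,145,315,220),4)
a=snap("top","t3",(235,220,355,275),6.5)
a=snap("scene","s2",(195,150,305,280),5)
a=snap("scene","s3",(255,225,345,335),5.5)
E
```

```text
(no output)
```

Corner readings for triangulation: pan rim in the top view (236.8,154.5), (303,156.2), (303,210.5), and in the scene view (233,235), (200.6,193), (239.4,171.6). The knob top is at (202,176.5) in the top view and (271,241) in the scene view.

```bash
python3 - <<'E'
from h import *
c=capture("top"); s=capture("scene")
for n,a,b in(("pan ++",(236.75,154.5),(233,235)),("pan +-",(303,156.25),(200.6,193)),("pan --",(303,210.5),(239.4,171.6)),("knob",(202,176.5),(271,241)),("tip",(130.5,182.5),(315,308)),("band",(124.5,183),(320,314.5))):
    p,e=tri(c,a,s,b); print(n,p.round(1),round(e,1))
# board outer corners & ledge from t3 (235,220,6.5)
f=lambda x,y:(235+x/6.5,220+y/6.5)
for n,p,z in(("red near",(77,303),6),("far near",(716,268),6),("ledge redend nearface top",(66,101),16),("ledge other end",(697,66),16),("outl1 L",(108,172),6),("outl1 R",(229,172),6),("o4L",(545,150),6),("o4R",(664,145),6)):
    print(n,plane(c,f(*p),z)[0].round(1))
f=lambda x,y:(195+x/5,150+y/5)
for n,p,z in(("red near",(522,265),6),("far near",(252,20),6),("ledge red",(427,334),16),("ledge other",(158,76),16)):
    print("scene",n,plane(s,f(*p),z)[0].round(1))
E
```

```text
pan ++ [690.6 -42.3 129. ] 3.3
pan +- [ 681.2 -220.4  132.3] 3.4
pan -- [ 534.2 -215.1  127. ] 1.8
knob [624.1  48.6 149. ] 5.1
tip [632.9 258.1  74.1] 3.0
band [633.  278.1  67. ] 5.4
red near [399.9 -64.1   6. ]
far near [ 410.  -343.3    6. ]
ledge redend nearface top [487.  -60.6  16. ]
ledge other end [ 497.5 -338.8   16. ]
outl1 L [456.6 -78.5   6. ]
outl1 R [ 455.7 -131.8    6. ]
o4L [ 462.8 -271.4    6. ]
o4R [ 464.1 -324.     6. ]
scene red near [400.8 -59.9   6. ]
scene far near [ 414.7 -337.1    6. ]
scene ledge red [490.4 -53.1  16. ]
scene ledge other [ 502.5 -331.3   16. ]
```

```bash
cat >> h.py <<'E'
def plan(P,yawdeg):
    o=get_obs(); y0=np.degrees(o["tcp_rot"][2]); dy=(yawdeg-y0+180)%360-180
    r=R.from_euler("xyz",[180,0,yawdeg],degrees=True)
    print("t",round(o["time"],1),"at",o["tool_pos"].round(1),"rpy",np.degrees(o["tcp_rot"]).round(1),"w",round(o["grip_width"],1),"F",o["contact_force"].round(1))
    print("  turn rz units",round(-dy/8,3)," then shift units",(r.inv().apply(np.array(P)-o["tool_pos"])/60).round(3))
E
python3 -c "
from h import *
plan((481,79.6,120),163.6)"
```

```text
t 0.6 at [181.4 492.7 248.7] rpy [180.    0.  159.8] w 91.7 F [0.2 0.5 0.3]
  turn rz units -0.477  then shift units [-6.734 -5.195  2.146]
```

Emit:
carry_out(
  xyz=[
    [0, 0, 0],
    [-0.8, -0.6, 0],
    [-0.8, -0.6, 0],
    [-0.8, -0.6, 0],
    [-0.8, -0.6, 0],
    [-0.8, -0.6, 0],
    [-0.8, -0.6, 0],
    [-0.8, -0.6, 0],
  ],
  dr=[
    [0, 0, -0.477],
    [0, 0, 0],
    [0, 0, 0],
    [0, 0, 0],
    [0, 0, 0],
    [0, 0, 0],
    [0, 0, 0],
    [0, 0, 0],
  ],
  gripper=0.2,
)

```text
time: 1.6
tool_pos: [433.6, 154.4, 249.0]
tcp_rot: [3.141, 0.001, 2.855]
contact_force: [1.0, 0.8, 1.5]
grip_width: 55.3
```

Emit:
carry_out(
  xyz=[
    [-0.8, -0.6, 0],
    [-0.334, -0.395, 0.7],
    [0, 0, 0.7],
    [0, 0, 0.5],
    [0, 0, 0],
  ],
  dr=[
    [0, 0, 0],
    [0, 0, 0],
    [0, 0, 0],
    [0, 0, 0],
    [0, 0, 0],
  ],
)

```text
time: 2.22
tool_pos: [479.7, 79.4, 133.1]
tcp_rot: [-3.14, -0.005, 2.855]
contact_force: [-0.5, -0.6, 0.5]
grip_width: 55.4
```

```bash
python3 - <<'E'
from h import *
plan((481,79.6,38),163.6)
c=capture("top"); s=capture("scene")
for k in("red","yellow","green"):
    for n,cc in(("top",c),("scene",s)): print(k,n,[r for r in lid(cc,k,33) if r[3]<600 and 300<r[0][0]<560])
im=np.hstack([c["image"][130:330,90:350],s["image"][140:340,200:460]]);cv2.imwrite("pics/a1.png",cv2.resize(im,None,fx=1.5,fy=1.5))
E
```

```text
t 2.2 at [479.7  79.4 133.1] rpy [-179.9   -0.3  163.6] w 55.4 F [-0.5 -0.6  0.5]
  turn rz units -0.002  then shift units [-0.02   0.009  1.585]
red top [(array([444.1, -62.8]), np.float64(2.3), (81, 8), 68)]
red scene [(array([493.6,  79. ]), np.float64(-46.9), (39, 47), 90)]
yellow top []
yellow scene [(array([464.6, 159.4]), np.float64(11.3), (65, 39), 242)]
green top [(array([476.2, 235.4]), np.float64(28.7), (50, 31), 78)]
green scene [(array([461.9, 246.5]), np.float64(-14.6), (39, 62), 245)]
```

The gripper is over the red case, which hasn't moved. Now I lower and grip.

Emit:
carry_out(
  xyz=[
    [-0.02, 0, 0.7],
    [0, 0, 0.5],
    [0, 0, 0.385],
    [0, 0, 0],
  ],
  dr=[
    [0, 0, 0],
    [0, 0, 0],
    [0, 0, 0],
    [0, 0, 0],
  ],
)

```text
time: 2.82
tool_pos: [482.3, 79.5, 39.9]
tcp_rot: [-3.142, -0.0, 2.856]
contact_force: [-1.1, 0.8, -0.4]
grip_width: 54.8
```

Emit:
carry_out(
  xyz=[
    [0, 0, 0],
    [0, 0, 0],
    [0, 0, 0],
    [0, 0, 0],
  ],
  dr=[
    [0, 0, 0],
    [0, 0, 0],
    [0, 0, 0],
    [0, 0, 0],
  ],
  gripper=-0.6,
)

```text
time: 3.32
tool_pos: [483.0, 79.3, 40.9]
tcp_rot: [3.141, 0.002, 2.855]
contact_force: [-1.0, 0.2, 7.5]
grip_width: 35.6
```

Emit:
carry_out(
  xyz=[
    [0, 0, -0.8],
    [0, 0, -1],
    [0, 0, -1],
    [0, 0, -0.2],
  ],
  dr=[
    [0, 0, 0],
    [0, 0, 0],
    [0, 0, 0],
    [0, 0, 0],
  ],
)

```text
time: 3.82
tool_pos: [483.8, 79.3, 223.9]
tcp_rot: [3.139, 0.008, 2.855]
contact_force: [0.4, 1.4, -1.8]
grip_width: 35.7
```

```bash
python3 - <<'E'
from h import *
plan((582.6,-180,225),177.5)
c=snap("scene","a2",(200,100,400,300),3)
E
```

```text
t 3.8 at [483.8  79.3 223.9] rpy [179.9   0.5 163.6] w 35.7 F [ 0.4  1.4 -1.8]
  turn rz units -1.737  then shift units [-1.834 -4.246 -0.018]
```

The red case is held. Moving to the far-left place on the pan.

Emit:
carry_out(
  xyz=[
    [0, 0, 0],
    [0, 0, 0],
    [-0.4, -0.85, 0],
    [-0.4, -0.85, 0],
    [-0.4, -0.85, 0],
    [-0.4, -0.85, 0],
    [-0.234, -0.846, 0],
    [0, 0, 0],
  ],
  dr=[
    [0, 0, -0.87],
    [0, 0, -0.867],
    [0, 0, 0],
    [0, 0, 0],
    [0, 0, 0],
    [0, 0, 0],
    [0, 0, 0],
    [0, 0, 0],
  ],
)

```text
time: 4.88
tool_pos: [580.3, -183.4, 216.4]
tcp_rot: [3.141, -0.004, 3.093]
contact_force: [-0.7, -0.1, -0.7]
grip_width: 35.5
```

```bash
python3 - <<'E'
from h import *
plan((582.6,-180,162),177.5)
s=snap("scene","a3",(180,80,380,280),3)
c=snap("top","a4",(130,100,330,280),3)
E
```

```text
t 4.9 at [ 580.3 -183.4  216.4] rpy [180.   -0.2 177.2] w 35.5 F [-0.7 -0.1 -0.7]
  turn rz units -0.033  then shift units [-0.035  0.059  0.907]
```

The red case is over the pan's -y end, inside the near edge. Lowering it now.

Emit:
carry_out(
  xyz=[
    [-0.03, 0.06, 0.3],
    [0, 0, 0.3],
    [0, 0, 0.2],
    [0, 0, 0.1],
    [0, 0, 0],
  ],
  dr=[
    [0, 0, 0],
    [0, 0, 0],
    [0, 0, 0],
    [0, 0, 0],
    [0, 0, 0],
  ],
)

```text
time: 5.6
tool_pos: [582.8, -176.1, 165.4]
tcp_rot: [3.141, -0.0, 3.098]
contact_force: [0.2, -0.6, -0.6]
grip_width: 35.7
```

```bash
python3 - <<'E'
from h import *
plan((582.6,-180,155),177.5)
s=snap("scene","a5",(170,130,330,330),3)
E
```

```text
t 5.6 at [ 582.8 -176.1  165.4] rpy [180.   -0.  177.5] w 35.7 F [ 0.2 -0.6 -0.6]
  turn rz units 0.003  then shift units [ 0.001 -0.065  0.174]
```

Emit:
carry_out(
  xyz=[
    [0, -0.08, 0.07],
    [0, 0, 0.07],
    [0, 0, 0],
  ],
  dr=[
    [0, 0, 0],
    [0, 0, 0],
    [0, 0, 0],
  ],
)

```text
time: 6.02
tool_pos: [582.4, -181.4, 156.8]
tcp_rot: [3.141, -0.001, 3.098]
contact_force: [-0.3, 0.4, -1.3]
grip_width: 35.6
```

```bash
python3 - <<'E'
from h import *
plan((582.6,-180,155),177.5)
s=snap("scene","a6",(170,130,330,330),3)
E
```

```text
t 6.0 at [ 582.4 -181.4  156.8] rpy [180.   -0.  177.5] w 35.6 F [-0.3  0.4 -1.3]
  turn rz units -0.003  then shift units [-0.002  0.024  0.03 ]
```

The pointer tip has risen from (435,535) to (437,525), so the case now rests on the pan. Releasing.

Emit:
carry_out(
  xyz=[
    [0, 0, 0],
    [0, 0, 0],
    [0, 0, 0],
    [0, 0, 0],
    [0, 0, 0],
  ],
  dr=[
    [0, 0, 0],
    [0, 0, 0],
    [0, 0, 0],
    [0, 0, 0],
    [0, 0, 0],
  ],
  gripper=0.05,
)

```text
time: 6.7
tool_pos: [582.7, -181.3, 157.2]
tcp_rot: [3.142, 0.0, 3.098]
contact_force: [-0.6, -0.5, -0.2]
grip_width: 47.7
```

Emit:
carry_out(
  xyz=[
    [0, 0, -0.5],
    [0, 0, -0.5],
    [0, 0, -0.5],
    [0, 0, 0],
  ],
  dr=[
    [0, 0, 0],
    [0, 0, 0],
    [0, 0, 0],
    [0, 0, 0],
  ],
)

```text
time: 7.2
tool_pos: [583.7, -181.7, 249.8]
tcp_rot: [-3.14, 0.005, 3.098]
contact_force: [-0.7, -0.2, -0.9]
grip_width: 47.9
```

```bash
python3 - <<'E'
from h import *
plan((464,158.8,130),192)
s=snap("scene","a7",(170,130,370,330),3)
for k in ("yellow","green"): print(lid(s,k,33))
E
```

```text
t 7.2 at [ 583.7 -181.7  249.8] rpy [-179.9    0.3  177.5] w 47.9 F [-0.7 -0.2 -0.9]
  turn rz units -1.812  then shift units [0.772 5.966 1.997]
[(array([464.6, 159.5]), np.float64(11.2), (65, 39), 241)]
[(array([461.9, 246.4]), np.float64(-13.7), (39, 62), 245), (array([760.9, -86.8]), np.float64(-10.2), (60, 61), 284)]
```

Red sits inside the pan and the pointer is up. Next is yellow.

Emit:
carry_out(
  xyz=[
    [0, 0, 0],
    [0, 0, 0],
    [0.15, 1, 0],
    [0.15, 1, 0],
    [0.15, 1, 0],
    [0.15, 1, 0],
    [0.1, 1, 0],
    [0.072, 0.966, 0.2],
  ],
  dr=[
    [0, 0, -0.9],
    [0, 0, -0.9],
    [0, 0, 0],
    [0, 0, 0],
    [0, 0, 0],
    [0, 0, 0],
    [0, 0, 0],
    [0, 0, 0],
  ],
  gripper=0.2,
)

```text
time: 8.25
tool_pos: [462.5, 161.1, 234.5]
tcp_rot: [3.141, -0.0, -2.934]
contact_force: [1.1, -0.1, 0.3]
grip_width: 55.1
```

Emit:
carry_out(
  xyz=[
    [0, 0, 0.8],
    [0, 0, 0.8],
    [0, 0, 0.2],
    [0, 0, 0],
    [0, 0, 0],
  ],
  dr=[
    [0, 0, 0],
    [0, 0, 0],
    [0, 0, 0],
    [0, 0, 0],
    [0, 0, 0],
  ],
)

```text
time: 8.88
tool_pos: [464.7, 159.4, 128.7]
tcp_rot: [-3.142, 0.003, -2.934]
contact_force: [-0.8, 0.5, 0.4]
grip_width: 55.2
```

```bash
python3 - <<'E'
from h import *
plan((464.5,158.8,38),191.5)
s=capture("scene"); print(lid(s,"yellow",33),lid(s,"green",33))
E
```

```text
t 8.9 at [464.7 159.4 128.7] rpy [-180.     0.2 -168.1] w 55.2 F [-0.8  0.5  0.4]
  turn rz units 0.047  then shift units [ 0.005 -0.009  1.511]
[(array([464.8, 159.5]), np.float64(11.7), (65, 39), 240)] [(array([461.6, 246.4]), np.float64(-13.0), (39, 62), 245), (array([760.7, -86.6]), np.float64(-4.7), (61, 61), 286)]
```

Emit:
carry_out(
  xyz=[
    [0, 0, 0.7],
    [0, 0, 0.5],
    [0, 0, 0.3],
    [0, 0, 0],
    [0, 0, 0],
  ],
  dr=[
    [0, 0, 0],
    [0, 0, 0],
    [0, 0, 0],
    [0, 0, 0],
    [0, 0, 0],
  ],
)

```text
time: 9.55
tool_pos: [464.6, 159.5, 38.5]
tcp_rot: [-3.142, 0.002, -2.934]
contact_force: [0.3, -0.3, 0.2]
grip_width: 55.2
```

Emit:
carry_out(
  xyz=[
    [0, 0, 0],
    [0, 0, 0],
    [0, 0, 0],
    [0, 0, 0],
  ],
  dr=[
    [0, 0, 0],
    [0, 0, 0],
    [0, 0, 0],
    [0, 0, 0],
  ],
  gripper=-0.6,
)

```text
time: 10.05
tool_pos: [464.0, 159.5, 37.8]
tcp_rot: [-3.142, 0.001, -2.934]
contact_force: [-0.2, -0.7, 6.1]
grip_width: 35.8
```

Emit:
carry_out(
  xyz=[
    [0, 0, -0.8],
    [0, 0, -1],
    [0, 0, -1],
    [0, 0, -0.2],
    [0, 0, 0],
    [0, 0, 0],
  ],
  dr=[
    [0, 0, 0],
    [0, 0, 0],
    [0, 0, 0],
    [0, 0, 0],
    [0, 0, 0],
    [0, 0, 0],
  ],
)

```text
time: 10.8
tool_pos: [462.5, 159.2, 215.1]
tcp_rot: [3.141, -0.004, -2.934]
contact_force: [0.3, 0.3, -1.5]
grip_width: 35.4
```

```bash
python3 - <<'E'
from h import *
plan((637,-130.2,225),177.5)
s=capture("scene"); print(lid(s,"red",140),lid(s,"green",33))
E
```

```text
t 10.8 at [462.5 159.2 215.1] rpy [ 180.    -0.2 -168.1] w 35.4 F [ 0.3  0.3 -1.5]
  turn rz units 1.8  then shift units [-3.116 -4.691 -0.164]
[(array([ 583., -177.]), np.float64(-2.5), (39, 62), 205)] [(array([461.7, 246.4]), np.float64(-13.6), (39, 61), 244), (array([760.5, -86.8]), np.float64(-7.4), (59, 62), 285)]
```

Emit:
carry_out(
  xyz=[
    [0, 0, -0.1],
    [0, 0, 0],
    [-0.5, -0.8, 0],
    [-0.5, -0.8, 0],
    [-0.5, -0.8, 0],
    [-0.5, -0.8, 0],
    [-0.5, -0.8, 0],
    [-0.6, -0.69, 0],
  ],
  dr=[
    [0, 0, 0.9],
    [0, 0, 0.9],
    [0, 0, 0],
    [0, 0, 0],
    [0, 0, 0],
    [0, 0, 0],
    [0, 0, 0],
    [0, 0, 0],
  ],
)

```text
time: 11.85
tool_pos: [637.2, -131.8, 221.0]
tcp_rot: [3.141, -0.003, 3.097]
contact_force: [0.5, -0.5, -1.7]
grip_width: 35.8
```

Emit:
carry_out(
  xyz=[
    [0, 0, 0.4],
    [0, 0, 0.3],
    [0, 0, 0],
    [0, 0, 0],
  ],
  dr=[
    [0, 0, 0],
    [0, 0, 0],
    [0, 0, 0],
    [0, 0, 0],
  ],
)

```text
time: 12.35
tool_pos: [637.2, -129.8, 181.0]
tcp_rot: [3.141, -0.0, 3.098]
contact_force: [0.5, -0.2, -0.2]
grip_width: 35.9
```

```bash
python3 - <<'E'
from h import *
plan((637,-130.2,147),177.5)
s=snap("scene","a8",(170,130,370,330),3)
E
```

```text
t 12.3 at [ 637.2 -129.8  181. ] rpy [180.   -0.  177.5] w 35.9 F [ 0.5 -0.2 -0.2]
  turn rz units 0.001  then shift units [ 0.003 -0.007  0.567]
```

Yellow is over the pan's far middle, clear of red. Lowering.

Emit:
carry_out(
  xyz=[
    [0, 0, 0.3],
    [0, 0, 0.18],
    [0, 0, 0],
    [0, 0, 0],
  ],
  dr=[
    [0, 0, 0],
    [0, 0, 0],
    [0, 0, 0],
    [0, 0, 0],
  ],
)

```text
time: 12.9
tool_pos: [637.5, -129.9, 153.1]
tcp_rot: [-3.141, 0.001, 3.098]
contact_force: [-0.0, -0.1, -1.0]
grip_width: 35.3
```

Emit:
carry_out(
  xyz=[
    [0, 0, 0.05],
    [0, 0, 0],
    [0, 0, 0],
  ],
  dr=[
    [0, 0, 0],
    [0, 0, 0],
    [0, 0, 0],
  ],
)

```text
time: 13.28
tool_pos: [637.1, -129.9, 149.5]
tcp_rot: [3.142, 0.0, 3.098]
contact_force: [-0.6, 0.7, -0.8]
grip_width: 35.9
```

```bash
python3 - <<'E'
from h import *
plan((637,-130.2,147),177.5)
s=snap("scene","a9",(190,150,290,250),6)
E
```

```text
t 13.3 at [ 637.1 -129.9  149.5] rpy [180.    0.  177.5] w 35.9 F [-0.6  0.7 -0.8]
  turn rz units -0.001  then shift units [ 0.002 -0.005  0.042]
```

Emit:
carry_out(
  xyz=[
    [0, 0, 0.04],
    [0, 0, 0.02],
    [0, 0, 0],
    [0, 0, 0],
  ],
  dr=[
    [0, 0, 0],
    [0, 0, 0],
    [0, 0, 0],
    [0, 0, 0],
  ],
)

```text
time: 13.82
tool_pos: [637.1, -129.8, 145.8]
tcp_rot: [3.142, 0.0, 3.098]
contact_force: [-1.5, -0.2, -1.5]
grip_width: 35.8
```

Emit:
carry_out(
  xyz=[
    [0, 0, 0.02],
    [0, 0, 0],
    [0, 0, 0],
  ],
  dr=[
    [0, 0, 0],
    [0, 0, 0],
    [0, 0, 0],
  ],
)

```text
time: 14.2
tool_pos: [637.1, -129.8, 144.6]
tcp_rot: [3.141, 0.0, 3.098]
contact_force: [-0.2, -1.1, -2.5]
grip_width: 35.9
```

Emit:
carry_out(
  xyz=[
    [0, 0, 0.025],
    [0, 0, 0],
    [0, 0, 0],
  ],
  dr=[
    [0, 0, 0],
    [0, 0, 0],
    [0, 0, 0],
  ],
)

```text
time: 14.58
tool_pos: [637.3, -129.9, 143.5]
tcp_rot: [-3.142, 0.001, 3.098]
contact_force: [-0.6, -0.3, 0.9]
grip_width: 35.9
```

Emit:
carry_out(
  xyz=[
    [0, 0, 0],
    [0, 0, 0],
    [0, 0, 0],
    [0, 0, 0],
  ],
  dr=[
    [0, 0, 0],
    [0, 0, 0],
    [0, 0, 0],
    [0, 0, 0],
  ],
  gripper=0.05,
)

```text
time: 15.08
tool_pos: [637.1, -129.9, 143.1]
tcp_rot: [3.141, 0.0, 3.098]
contact_force: [0.3, -0.4, 0.5]
grip_width: 48.5
```

Emit:
carry_out(
  xyz=[
    [0, 0, -0.4],
    [0, 0, -0.5],
    [0, 0, -0.6],
    [0, 0, -0.2],
    [0, 0, 0],
    [0, 0, 0],
  ],
  dr=[
    [0, 0, 0],
    [0, 0, 0],
    [0, 0, 0],
    [0, 0, 0],
    [0, 0, 0],
    [0, 0, 0],
  ],
)

```text
time: 15.82
tool_pos: [636.5, -129.7, 243.2]
tcp_rot: [3.141, -0.003, 3.098]
contact_force: [-1.6, 1.5, -1.4]
grip_width: 48.2
```

```bash
python3 - <<'E'
from h import *
plan((461.7,245.7,130),166)
s=snap("scene","b1",(170,130,370,330),3)
for k,z in (("yellow",140),("red",140),("green",33)): print(lid(s,k,z))
E
```

```text
t 15.8 at [ 636.5 -129.7  243.2] rpy [179.9  -0.2 177.5] w 48.2 F [-1.6  1.5 -1.4]
  turn rz units 1.437  then shift units [4.34  5.366 1.887]
[(array([ 644.8, -123. ]), np.float64(-14.3), (40, 61), 121)]
[]
[(array([461.8, 246.3]), np.float64(-13.7), (39, 62), 246), (array([760.6, -86.8]), np.float64(-12.9), (60, 61), 286)]
```

Yellow is down in the pan. Next is green.

Emit:
carry_out(
  xyz=[
    [0, 0, 0],
    [0, 0, 0],
    [0.7, 0.72, 0],
    [0.7, 0.72, 0],
    [0.7, 0.72, 0],
    [0.7, 0.72, 0],
    [0.7, 0.72, 0],
    [0.7, 0.72, 0],
  ],
  dr=[
    [0, 0, 0.72],
    [0, 0, 0.72],
    [0, 0, 0],
    [0, 0, 0],
    [0, 0, 0],
    [0, 0, 0],
    [0, 0, 0],
    [0, 0, 0],
  ],
  gripper=0.2,
)

```text
time: 16.88
tool_pos: [453.8, 184.1, 244.2]
tcp_rot: [-3.141, -0.001, 2.897]
contact_force: [0.8, 0.9, -0.2]
grip_width: 55.2
```

Emit:
carry_out(
  xyz=[
    [0.14, 0.9, 0],
    [0, 0.14, 0.8],
    [0, 0, 0.8],
    [0, 0, 0.3],
    [0, 0, 0],
    [0, 0, 0],
  ],
  dr=[
    [0, 0, 0],
    [0, 0, 0],
    [0, 0, 0],
    [0, 0, 0],
    [0, 0, 0],
    [0, 0, 0],
  ],
)

```text
time: 17.62
tool_pos: [462.8, 245.3, 131.6]
tcp_rot: [3.141, 0.001, 2.897]
contact_force: [0.1, -0.4, 0.6]
grip_width: 54.9
```

```bash
python3 - <<'E'
from h import *
plan((461.7,245.9,38),166)
s=capture("scene"); print(lid(s,"green",33),lid(s,"yellow",139),lid(s,"red",139))
E
```

```text
t 17.6 at [462.8 245.3 131.6] rpy [180.   0. 166.] w 54.9 F [ 0.1 -0.4  0.6]
  turn rz units -0.003  then shift units [0.02  0.005 1.561]
[(array([468.7, 245.4]), np.float64(-10.2), (39, 59), 114), (array([760.6, -86.7]), np.float64(-16.1), (60, 61), 285)] [(array([ 638.9, -126.5]), np.float64(-1.2), (40, 63), 225)] [(array([ 582.8, -177.4]), np.float64(-2.9), (40, 62), 205)]
```

Emit:
carry_out(
  xyz=[
    [0.02, 0, 0.7],
    [0, 0, 0.5],
    [0, 0, 0.35],
    [0, 0, 0],
    [0, 0, 0],
  ],
  dr=[
    [0, 0, 0],
    [0, 0, 0],
    [0, 0, 0],
    [0, 0, 0],
    [0, 0, 0],
  ],
)

```text
time: 18.3
tool_pos: [462.2, 245.9, 39.5]
tcp_rot: [3.14, 0.002, 2.897]
contact_force: [0.4, 0.8, -0.0]
grip_width: 55.3
```

Emit:
carry_out(
  xyz=[
    [0, 0, 0],
    [0, 0, 0],
    [0, 0, 0],
    [0, 0, 0],
  ],
  dr=[
    [0, 0, 0],
    [0, 0, 0],
    [0, 0, 0],
    [0, 0, 0],
  ],
  gripper=-0.6,
)

```text
time: 18.8
tool_pos: [461.6, 245.7, 38.8]
tcp_rot: [3.141, 0.001, 2.897]
contact_force: [-0.4, -0.2, 6.2]
grip_width: 35.6
```

Emit:
carry_out(
  xyz=[
    [0, 0, -0.8],
    [0, 0, -1],
    [0, 0, -1],
    [0, 0, -0.3],
    [0, 0, 0],
    [0, 0, 0],
  ],
  dr=[
    [0, 0, 0],
    [0, 0, 0],
    [0, 0, 0],
    [0, 0, 0],
    [0, 0, 0],
    [0, 0, 0],
  ],
)

```text
time: 19.55
tool_pos: [460.4, 245.2, 222.5]
tcp_rot: [-3.14, -0.002, 2.897]
contact_force: [0.1, -0.2, -0.7]
grip_width: 35.8
```

```bash
python3 - <<'E'
from h import *
plan((587,-76,225),177.5)
E
```

```text
t 19.6 at [460.4 245.2 222.5] rpy [-1.799e+02 -1.000e-01  1.660e+02] w 35.8 F [ 0.1 -0.2 -0.7]
  turn rz units -1.44  then shift units [-2.341 -5.257 -0.041]
```

Emit:
carry_out(
  xyz=[
    [0, 0, 0],
    [0, 0, 0],
    [-0.4, -0.88, 0],
    [-0.4, -0.88, 0],
    [-0.4, -0.88, 0],
    [-0.4, -0.88, 0],
    [-0.4, -0.88, 0],
    [-0.34, -0.86, 0],
  ],
  dr=[
    [0, 0, -0.72],
    [0, 0, -0.72],
    [0, 0, 0],
    [0, 0, 0],
    [0, 0, 0],
    [0, 0, 0],
    [0, 0, 0],
    [0, 0, 0],
  ],
)

```text
time: 20.55
tool_pos: [587.6, -77.7, 221.8]
tcp_rot: [3.141, -0.003, 3.098]
contact_force: [1.2, -0.0, -1.0]
grip_width: 35.8
```

Emit:
carry_out(
  xyz=[
    [0, 0, 0.4],
    [0, 0, 0.4],
    [0, 0, 0.2],
    [0, 0, 0],
    [0, 0, 0],
  ],
  dr=[
    [0, 0, 0],
    [0, 0, 0],
    [0, 0, 0],
    [0, 0, 0],
    [0, 0, 0],
  ],
)

```text
time: 21.18
tool_pos: [588.2, -75.8, 164.7]
tcp_rot: [-3.141, 0.001, 3.098]
contact_force: [0.8, 0.4, -1.0]
grip_width: 36.1
```

```bash
python3 - <<'E'
from h import *
plan((587,-76,144.5),177.5)
s=snap("scene","b2",(190,150,290,250),6)
E
```

```text
t 21.2 at [588.2 -75.8 164.7] rpy [-1.800e+02  1.000e-01  1.775e+02] w 36.1 F [ 0.8  0.4 -1. ]
  turn rz units 0.002  then shift units [ 0.019 -0.004  0.337]
```

Emit:
carry_out(
  xyz=[
    [0, 0, 0.2],
    [0, 0, 0.12],
    [0, 0, 0],
    [0, 0, 0],
    [0, 0, 0.02],
    [0, 0, 0],
    [0, 0, 0],
  ],
  dr=[
    [0, 0, 0],
    [0, 0, 0],
    [0, 0, 0],
    [0, 0, 0],
    [0, 0, 0],
    [0, 0, 0],
    [0, 0, 0],
  ],
)

```text
time: 22.1
tool_pos: [587.8, -75.9, 144.0]
tcp_rot: [-3.142, 0.001, 3.098]
contact_force: [0.3, 0.2, 2.2]
grip_width: 35.6
```

Emit:
carry_out(
  xyz=[
    [0, 0, 0],
    [0, 0, 0],
    [0, 0, 0],
    [0, 0, 0],
  ],
  dr=[
    [0, 0, 0],
    [0, 0, 0],
    [0, 0, 0],
    [0, 0, 0],
  ],
  gripper=0.05,
)

```text
time: 22.6
tool_pos: [587.8, -75.9, 143.7]
tcp_rot: [3.142, 0.0, 3.098]
contact_force: [0.8, -0.7, -0.5]
grip_width: 48.4
```

Emit:
carry_out(
  xyz=[
    [0, 0, -0.4],
    [0, 0, -0.5],
    [0, 0, -0.6],
    [0, 0, 0],
    [0.3, 0.9, 0],
    [0.5, 0.9, 0],
    [0, 0, 0],
    [0, 0, 0],
  ],
  dr=[
    [0, 0, 0],
    [0, 0, 0],
    [0, 0, 0],
    [0, 0, 0],
    [0, 0, 0],
    [0, 0, 0],
    [0, 0, 0],
    [0, 0, 0],
  ],
)

```text
time: 23.6
tool_pos: [544.5, 34.0, 233.3]
tcp_rot: [-3.141, -0.0, 3.099]
contact_force: [-0.0, -0.1, -0.3]
grip_width: 48.2
```

```bash
python3 - <<'E'
from h import *
plan((622,45,250),177.5)
s=snap("scene","b3",(190,150,340,330),3.3)
c=snap("top","b4",(110,140,310,240),4)
for k in("red","yellow","green"):
  for cc in (c,s): print(k,[r for r in lid(cc,k,139) if 500<r[0][0]<700])
E
```

```text
t 23.6 at [544.5  34.  233.3] rpy [-180.    -0.   177.5] w 48.2 F [-0.  -0.1 -0.3]
  turn rz units 0.006  then shift units [-1.282  0.239 -0.279]
red [(array([ 579.6, -180.6]), np.float64(-0.0), (37, 64), 327)]
red [(array([ 582.4, -177.4]), np.float64(-2.3), (39, 63), 209)]
yellow [(array([ 634.8, -130. ]), np.float64(-2.5), (37, 61), 318)]
yellow [(array([ 638.9, -126.3]), np.float64(-1.6), (40, 62), 226)]
green [(array([585.5, -75.4]), np.float64(-4.3), (37, 57), 300)]
green [(array([589.2, -73.2]), np.float64(-1.6), (38, 62), 219)]
```

All three cases lie in the pan: red, yellow and green in a staggered pattern. The pointer is at its upper stop. Next I position the gripper above the knob.

Emit:
carry_out(
  xyz=[
    [-0.65, 0.06, 0],
    [-0.66, 0.06, 0],
    [0, 0, 0],
    [0, 0, 0],
  ],
  dr=[
    [0, 0, 0],
    [0, 0, 0],
    [0, 0, 0],
    [0, 0, 0],
  ],
  gripper=-0.1,
)

```text
time: 24.2
tool_pos: [622.8, 37.0, 232.9]
tcp_rot: [3.142, -0.002, 3.097]
contact_force: [-0.5, -0.4, 0.9]
grip_width: 41.1
```

```bash
python3 - <<'E'
from h import *
plan((624.5,41,151),177.5)
s=snap("scene","b5",(220,180,340,330),4)
h=cv2.cvtColor(s["image"],cv2.COLOR_BGR2HSV)
m=cv2.inRange(h,(15,120,90),(30,255,255)); 
for i,a,ce,M in blobs(m,10): 
    if 220<ce[0]<340 and 180<ce[1]<330: print(a,ce)
E
```

```text
t 24.2 at [622.8  37.  232.9] rpy [ 1.800e+02 -1.000e-01  1.774e+02] w 41.1 F [-0.5 -0.4  0.9]
  turn rz units -0.009  then shift units [-0.025  0.069  1.365]
56055 [330.04368923 257.32942646]
116 [229.20689655 205.39655172]
15 [284.33333333 214.6       ]
91 [269.45054945 249.45054945]
```

```bash
python3 - <<'E'
from h import *
s=capture("scene")
for z in(152,156,160): print(z,plane(s,(269.3,236.5),z)[0].round(1), "block ctr",plane(s,(269.5,249.5),z-50)[0].round(1))
for z in (211,160): print(proj(s,[(622.8,37,z)]).round(1), ((proj(s,[(622.8,37,z)])-[220,180])*4).round(0))
E
```

```text
152 [618.3  37.5 152. ] block ctr [626.   50.9 102. ]
156 [619.8  39.2 156. ] block ctr [627.5  52.4 106. ]
160 [621.4  40.8 160. ] block ctr [628.9  54.  110. ]
[[268.7 226.7]] [[195. 187.]]
[[268.1 235.8]] [[192. 223.]]
```

The knob top at (269,236.5) is straight below the TCP projection (268,236). Descending around it.

Emit:
carry_out(
  xyz=[
    [0.01, 0.02, 0.5],
    [0, 0, 0.4],
    [0, 0, 0.2],
    [0, 0, 0.2],
    [0, 0, 0],
    [0, 0, 0],
  ],
  dr=[
    [0, 0, 0],
    [0, 0, 0],
    [0, 0, 0],
    [0, 0, 0],
    [0, 0, 0],
    [0, 0, 0],
  ],
)

```text
time: 25.05
tool_pos: [623.2, 39.1, 156.5]
tcp_rot: [3.142, 0.001, 3.098]
contact_force: [0.8, -0.6, -0.0]
grip_width: 41.5
```

```bash
python3 - <<'E'
from h import *
plan((624,120,151),177.5)
s=snap("scene","b6",(220,180,340,330),4)
E
```

```text
t 25.1 at [623.2  39.1 156.5] rpy [1.800e+02 1.000e-01 1.775e+02] w 41.5 F [ 0.8 -0.6 -0. ]
  turn rz units -0.0  then shift units [0.045 1.348 0.092]
```

Emit:
carry_out(
  xyz=[
    [0, 0.15, 0],
    [0, 0.2, 0],
    [0, 0.25, 0],
    [0, 0.25, 0],
    [0, 0.25, 0],
    [0, 0.2, 0],
    [0, 0.1, 0],
    [0, 0, 0],
  ],
  dr=[
    [0, 0, 0],
    [0, 0, 0],
    [0, 0, 0],
    [0, 0, 0],
    [0, 0, 0],
    [0, 0, 0],
    [0, 0, 0],
    [0, 0, 0],
  ],
)

```text
time: 26.1
tool_pos: [626.0, 123.8, 155.5]
tcp_rot: [3.141, -0.001, 3.099]
contact_force: [-0.2, -0.7, 0.1]
grip_width: 41.6
```

```bash
python3 - <<'E'
from h import *
plan((624,120,151),177.5)
s=snap("scene","b7",(220,180,340,330),4)
E
```

```text
t 26.1 at [626.  123.8 155.5] rpy [ 1.800e+02 -1.000e-01  1.775e+02] w 41.6 F [-0.2 -0.7  0.1]
  turn rz units 0.004  then shift units [ 0.031 -0.066  0.075]
```

The poise has moved out and the pointer tip is now at (383,497). I'll back the finger off so the beam swings free.

Emit:
carry_out(
  xyz=[
    [0, -0.13, 0],
    [0, 0, 0],
    [0, 0, 0],
    [0, 0, 0],
    [0, 0, 0],
    [0, 0, 0],
    [0, 0, 0],
    [0, 0, 0],
  ],
  dr=[
    [0, 0, 0],
    [0, 0, 0],
    [0, 0, 0],
    [0, 0, 0],
    [0, 0, 0],
    [0, 0, 0],
    [0, 0, 0],
    [0, 0, 0],
  ],
)

```text
time: 27.15
tool_pos: [626.1, 115.2, 155.7]
tcp_rot: [3.142, 0.0, 3.098]
contact_force: [-0.6, -0.3, -0.7]
grip_width: 41.4
```

```bash
python3 - <<'E'
from h import *
plan((624,120,151),177.5)
s=snap("scene","b8",(220,180,340,330),4)
E
```

```text
t 27.1 at [626.1 115.2 155.7] rpy [180.    0.  177.5] w 41.4 F [-0.6 -0.3 -0.7]
  turn rz units 0.0  then shift units [0.039 0.078 0.078]
```

The pointer is back at its upper stop at (387,487), so the poise has to go further out.

Emit:
carry_out(
  xyz=[
    [0, 0.15, 0],
    [0, 0.15, 0],
    [0, 0.1, 0],
    [0, 0, 0],
    [0, 0, 0],
    [0, -0.13, 0],
    [0, 0, 0],
    [0, 0, 0],
  ],
  dr=[
    [0, 0, 0],
    [0, 0, 0],
    [0, 0, 0],
    [0, 0, 0],
    [0, 0, 0],
    [0, 0, 0],
    [0, 0, 0],
    [0, 0, 0],
  ],
)

```text
time: 28.2
tool_pos: [626.9, 131.1, 155.8]
tcp_rot: [3.141, 0.0, 3.097]
contact_force: [-0.5, -0.7, -0.2]
grip_width: 41.5
```

Emit:
carry_out(
  xyz=[
    [0, 0, 0],
    [0, 0, 0],
    [0, 0, 0],
    [0, 0, 0],
  ],
  dr=[
    [0, 0, 0],
    [0, 0, 0],
    [0, 0, 0],
    [0, 0, 0],
  ],
)

```text
time: 28.7
tool_pos: [626.8, 131.5, 155.7]
tcp_rot: [3.141, 0.0, 3.098]
contact_force: [-1.1, -0.5, -0.1]
grip_width: 41.2
```

```bash
cat >> h.py <<'E'
def tip(c,roi=(300,290,330,330)):
    x0,y0,x1,y1=roi; m=mask(c["image"],"red",110,60); k=np.zeros_like(m); k[y0:y1,x0:x1]=m[y0:y1,x0:x1]
    ys,xs=np.nonzero(k); return (round(xs.mean(),2),round(ys.mean(),2),len(xs)) if len(xs) else None
E
python3 - <<'E'
from h import *
plan((624,120,151),177.5)
s=snap("scene","b9",(220,180,340,330),4); print(tip(s))
im=cv2.imread("pics/scene0.png"); print("start",tip({"image":im}))
E
```

```text
t 28.7 at [626.8 131.5 155.7] rpy [180.    0.  177.5] w 41.2 F [-1.1 -0.5 -0.1]
  turn rz units 0.0  then shift units [ 0.038 -0.193  0.079]
(np.float64(315.22), np.float64(304.56), 18)
start (np.float64(315.0), np.float64(307.65), 17)
```

```bash
python3 - <<'E'
from h import *
s=capture("scene"); print(tip(s))
for f in("b5","b7","b8","b9"):
    im=cv2.imread(f"pics/{f}.png"); im=cv2.resize(im,(120,150),interpolation=cv2.INTER_AREA); full=np.zeros((384,512,3),np.uint8); full[180:330,220:340]=im
    print(f,tip({"image":full}))
# predicted red-centroid pixel vs tilt; pivot approx, tip red ~ 280 from pivot
for th in(-.1,-.05,-.02,0,.02,.05,.1):
    r=280; P=np.array([618.5,-21+3,90])+np.array([0.0436*r,0.999*r,r*th]); print(th,proj(s,P).round(1))
E
```

```text
(np.float64(315.53), np.float64(304.53), 17)
b5 (np.float64(316.12), np.float64(301.65), 17)
b7 (np.float64(315.59), np.float64(304.18), 17)
b8 (np.float64(316.11), np.float64(301.78), 18)
b9 (np.float64(315.37), np.float64(304.63), 19)
-0.1 [[315.4 310.1]]
-0.05 [[316.  308.2]]
-0.02 [[316.4 307. ]]
0 [[316.6 306.3]]
0.02 [[316.9 305.5]]
0.05 [[317.2 304.4]]
0.1 [[317.8 302.4]]
```

Emit:
carry_out(
  xyz=[
    [0, 0.1, 0],
    [0, 0.1, 0],
    [0, 0, 0],
    [0, 0, 0],
    [0, -0.13, 0],
    [0, 0, 0],
    [0, 0, 0],
    [0, 0, 0],
  ],
  dr=[
    [0, 0, 0],
    [0, 0, 0],
    [0, 0, 0],
    [0, 0, 0],
    [0, 0, 0],
    [0, 0, 0],
    [0, 0, 0],
    [0, 0, 0],
  ],
)

```text
time: 29.8
tool_pos: [627.0, 135.6, 155.8]
tcp_rot: [3.141, 0.0, 3.098]
contact_force: [1.0, -0.4, -0.0]
grip_width: 41.3
```

Emit:
carry_out(
  xyz=[
    [0, 0, 0],
    [0, 0, 0],
    [0, 0, 0],
    [0, 0, 0],
  ],
  dr=[
    [0, 0, 0],
    [0, 0, 0],
    [0, 0, 0],
    [0, 0, 0],
  ],
)

```text
time: 30.3
tool_pos: [627.0, 135.6, 155.7]
tcp_rot: [3.142, 0.0, 3.098]
contact_force: [-0.0, 0.4, 0.4]
grip_width: 41.6
```

```bash
python3 - <<'E'
from h import *
plan((624,120,151),177.5)
for i in range(3): print(tip(capture("scene")))
E
```

```text
t 30.3 at [627.  135.6 155.7] rpy [180.    0.  177.5] w 41.6 F [-0.   0.4  0.4]
  turn rz units 0.0  then shift units [ 0.039 -0.263  0.079]
(np.float64(315.42), np.float64(304.89), 19)
(np.float64(315.28), np.float64(304.83), 18)
(np.float64(315.28), np.float64(304.83), 18)
```

Emit:
carry_out(
  xyz=[
    [0, 0.1, 0],
    [0, 0.085, 0],
    [0, 0, 0],
    [0, 0, 0],
    [0, -0.13, 0],
    [0, 0, 0],
    [0, 0, 0],
    [0, 0, 0],
  ],
  dr=[
    [0, 0, 0],
    [0, 0, 0],
    [0, 0, 0],
    [0, 0, 0],
    [0, 0, 0],
    [0, 0, 0],
    [0, 0, 0],
    [0, 0, 0],
  ],
)

```text
time: 31.45
tool_pos: [627.2, 138.9, 155.8]
tcp_rot: [3.141, 0.0, 3.098]
contact_force: [0.8, 1.0, -0.3]
grip_width: 41.4
```

Emit:
carry_out(
  xyz=[
    [0, 0, 0],
    [0, 0, 0],
    [0, 0, 0],
    [0, 0, 0],
  ],
  dr=[
    [0, 0, 0],
    [0, 0, 0],
    [0, 0, 0],
    [0, 0, 0],
  ],
)

```text
time: 31.95
tool_pos: [627.1, 138.9, 155.7]
tcp_rot: [3.142, 0.0, 3.098]
contact_force: [-0.3, 0.0, 0.2]
grip_width: 41.6
```

```bash
python3 - <<'E'
from h import *
plan((624,120,151),177.5)
for i in range(3): print(tip(capture("scene")))
snap("scene","c1",(290,285,335,330),12)
E
```

```text
t 31.9 at [627.1 138.9 155.7] rpy [180.    0.  177.5] w 41.6 F [-0.3  0.   0.2]
  turn rz units 0.0  then shift units [ 0.039 -0.318  0.079]
(np.float64(315.28), np.float64(305.44), 18)
(np.float64(315.42), np.float64(305.47), 19)
(np.float64(315.42), np.float64(305.47), 19)
```

By the tip row (305.5, against 305.55 expected for level) the beam is close to level. I'll lift away and compare tip and green band in both cameras.

Emit:
carry_out(
  xyz=[
    [0, 0, -0.3],
    [0, 0, -0.5],
    [0, 0, -0.7],
    [0.5, -0.8, 0],
    [0.5, -0.8, 0],
    [0.5, -0.8, 0],
    [0.5, -0.8, 0],
    [0.5, -0.8, 0],
  ],
  dr=[
    [0, 0, 0],
    [0, 0, 0],
    [0, 0, 0],
    [0, 0, 0],
    [0, 0, 0],
    [0, 0, 0],
    [0, 0, 0],
    [0, 0, 0],
  ],
)

```text
time: 33.15
tool_pos: [465.7, -95.6, 245.9]
tcp_rot: [-3.141, 0.001, 3.098]
contact_force: [0.2, -0.3, 0.6]
grip_width: 41.6
```

Emit:
carry_out(
  xyz=[
    [0.5, -0.8, 0],
    [0, 0, 0],
    [0, 0, 0],
    [0, 0, 0],
    [0, 0, 0],
    [0, 0, 0],
    [0, 0, 0],
    [0, 0, 0],
  ],
  dr=[
    [0, 0, 0],
    [0, 0, 0],
    [0, 0, 0],
    [0, 0, 0],
    [0, 0, 0],
    [0, 0, 0],
    [0, 0, 0],
    [0, 0, 0],
  ],
)

```text
time: 34.15
tool_pos: [434.8, -140.9, 245.7]
tcp_rot: [3.141, 0.0, 3.098]
contact_force: [-0.5, 0.2, 0.8]
grip_width: 41.0
```

```bash
python3 - <<'E'
from h import *
plan((624,120,151),177.5)
s=snap("scene","c2",(280,280,335,330),10);c=snap("top","c3",(105,165,145,200),14)
def gr(c,roi,nm):
    x0,y0,x1,y1=roi; m=mask(c["image"],nm,70,40); k=np.zeros_like(m); k[y0:y1,x0:x1]=m[y0:y1,x0:x1]
    ys,xs=np.nonzero(k); return (xs.mean(),ys.mean()) if len(xs) else None,len(xs)
print(tip(s))
a=gr(s,(300,300,335,330),"green");b=gr(c,(108,170,140,195),"green");print(a,b)
r1=gr(s,(300,290,330,330),"red");r2=gr(c,(108,170,145,195),"red");print(r1,r2)
print("green",tri(c,b[0],s,a[0])); print("red",tri(c,r2[0],s,r1[0]))
E
```

```text
t 34.1 at [ 434.8 -140.9  245.7] rpy [180.    0.  177.5] w 41.0 F [-0.5  0.2  0.8]
  turn rz units 0.001  then shift units [-2.96   4.481  1.578]
(np.float64(315.28), np.float64(305.44), 18)
((np.float64(318.72727272727275), np.float64(314.0)), 11) ((np.float64(122.5), np.float64(183.0)), 2)
((np.float64(315.42857142857144), np.float64(305.5238095238095)), 21) ((np.float64(126.63157894736842), np.float64(180.47368421052633)), 19)
green (array([634.07524966, 278.85469539,  72.40567818]), np.float64(2.4278792683500727))
red (array([633.84846316, 260.02805826,  96.79703251]), np.float64(1.1812014099531833))
```

Scene view: red tip centred at (315.5,305.5), green band at about (319.9,314), where 1 px is about 7 mm in height, so the raw heights are coarse. I'll check against the known upper-stop frames instead.

```bash
python3 - <<'E'
from h import *
s=capture("scene");c=capture("top")
def cen(im,roi):
    x0,y0,x1,y1=roi; h=cv2.cvtColor(im,cv2.COLOR_BGR2HSV); m=mask(im,"red",110,60)[y0:y1,x0:x1]; ys,xs=np.nonzero(m); return np.array([xs.mean()+x0,ys.mean()+y0]).round(2),len(xs)
roi=(115,170,145,190)
t0=cv2.imread("pics/top0.png"); print("start",cen(t0,roi))
b=cv2.imread("pics/b4.png"); b=cv2.resize(b,(200,100),interpolation=cv2.INTER_AREA); f=np.zeros_like(t0); f[140:240,110:310]=b; print("+0.1",cen(f,roi))
print("now",cen(c["image"],roi))
for th in(-.1,-.05,0,.05,.1):
    r=280; P=np.array([618.5,-21,90])+np.array([0.0436*r,0.999*r,r*th]); print(th,proj(c,P).round(2),proj(s,P).round(2))
# green, axis-corrected
for r in(0,6,9):
    best=[]
    A=np.array([633,275,85.])
    us=s["pose"][:3,3]-A; us[2]=0; us/=np.linalg.norm(us); ut=c["pose"][:3,3]-A; ut[2]=0; ut/=np.linalg.norm(ut)
    from scipy.optimize import least_squares
    f=lambda A:np.r_[proj(s,A+r*us)[0]-(319.9,314.05),proj(c,A+r*ut)[0]-(122.2,182.6)]
    q=least_squares(f,A); print("green r",r,q.x.round(1),q.fun.round(1))
    f=lambda A:np.r_[proj(s,A)[0]-(315.4,305.5),proj(c,A)[0]-(126.6,180.5)]
q=least_squares(f,A); print("red",q.x.round(1),q.fun.round(1))
E
```

```text
start (array([127.86, 181.93]), 14)
+0.1 (array([123.78, 178.06]), 18)
now (array([126.07, 180.6 ]), 15)
-0.1 [[131.12 184.73]] [[314.72 309.24]]
-0.05 [[129.58 183.43]] [[315.3  307.37]]
0 [[128.   182.09]] [[315.88 305.46]]
0.05 [[126.38 180.73]] [[316.48 303.53]]
0.1 [[124.72 179.33]] [[317.08 301.55]]
green r 0 [633.6 280.2  74.7] [-0.2 -0.  -0.1  0.1]
green r 6 [633.4 280.   88.8] [-0.2 -0.  -0.1  0.1]
green r 9 [633.3 279.9  95.8] [-0.2 -0.  -0.1  0.1]
red [633.8 260.   96.9] [ 0.3  0.   0.2 -0.2]
```

```bash
python3 - <<'E'
from h import *
s=snap("scene","c4",(190,150,340,330),3.3);c=capture("top")
old={"red":((579.6,-180.6),(582.4,-177.4)),"yellow":((634.8,-130.),(638.9,-126.3)),"green":((585.5,-75.4),(589.2,-73.2))}
for k in old:
  for j,cc in enumerate((c,s)):
    r=[r for r in lid(cc,k,139) if 540<r[0][0]<690 and r[0][1]<-20]
    if not r: print(k,j,"none"); continue
    n=r[0][0]; C=cc["pose"][:3,3]; d=n-np.array(old[k][j]); g=(n-C[:2])/(C[2]-139)  # apparent shift per mm rise
    print(k,"top scene".split()[j],n,r[0][3],d.round(1),"dz",round(float(d@g/(g@g)),1))
E
```

```text
red top [ 599.4 -183.2] 93 [19.8 -2.6] dz 70.4
red scene [ 578.7 -183.6] 206 [-3.7 -6.2] dz 10.0
yellow top [ 639.2 -130.9] 304 [ 4.4 -0.9] dz 14.6
yellow scene [ 635.3 -132.3] 227 [-3.6 -6. ] dz 10.6
green top [594.8 -71.4] 95 [9.3 4. ] dz 36.8
green scene [585.  -78.7] 223 [-4.2 -5.5] dz 10.7
```

The lids have risen 10.0, 10.6 and 10.7 mm of the 11 mm from the lower stop to level. That gives a tilt of about +0.005 rad, matching the tip rows (+0.003 and +0.006), so the pointer is resting in the green band with nothing touching. Now I unload, green first.

Emit:
carry_out(
  xyz=[
    [0, 0, 0],
    [0, 0, 0],
    [0, 0, 0],
    [0, 0, 0],
    [0, 0, 0],
    [0, 0, 0],
    [0, 0, 0],
    [0, 0, 0],
  ],
  dr=[
    [0, 0, 0],
    [0, 0, 0],
    [0, 0, 0],
    [0, 0, 0],
    [0, 0, 0],
    [0, 0, 0],
    [0, 0, 0],
    [0, 0, 0],
  ],
  gripper=0.2,
)

```text
time: 35.45
tool_pos: [434.7, -141.0, 245.7]
tcp_rot: [3.141, 0.0, 3.098]
contact_force: [0.6, -0.5, 0.6]
grip_width: 55.3
```

```bash
python3 - <<'E'
from h import *
s=capture("scene"); print(tip(s))
plan((588,-76.2,155),177.5)
E
```

```text
(np.float64(315.28), np.float64(305.44), 18)
t 35.5 at [ 434.7 -141.   245.7] rpy [180.    0.  177.5] w 54.7 F [-0.4  0.1 -1.4]
  turn rz units -0.0  then shift units [-2.505  1.19   1.512]
```

Emit:
carry_out(
  xyz=[
    [-0.85, 0.4, 0],
    [-0.85, 0.4, 0],
    [-0.805, 0.39, 0],
    [0, 0, 0.3],
    [0, 0, 0.3],
    [0, 0, 0],
    [0, 0, 0],
  ],
  dr=[
    [0, 0, 0],
    [0, 0, 0],
    [0, 0, 0],
    [0, 0, 0],
    [0, 0, 0],
    [0, 0, 0],
    [0, 0, 0],
  ],
)

```text
time: 36.38
tool_pos: [588.3, -76.4, 210.5]
tcp_rot: [-3.141, 0.001, 3.098]
contact_force: [0.4, -0.0, -0.2]
grip_width: 54.8
```

```bash
python3 - <<'E'
from h import *
plan((588,-76.2,155),177.5)
s=snap("scene","c5",(190,150,290,250),6)
E
```

```text
t 36.4 at [588.3 -76.4 210.5] rpy [-1.800e+02  1.000e-01  1.775e+02] w 54.8 F [ 0.4 -0.  -0.2]
  turn rz units -0.001  then shift units [0.005 0.003 0.924]
```

Emit:
carry_out(
  xyz=[
    [0, 0, 0.4],
    [0, 0, 0.3],
    [0, 0, 0.2],
    [0, 0, 0],
    [0, 0, 0],
  ],
  dr=[
    [0, 0, 0],
    [0, 0, 0],
    [0, 0, 0],
    [0, 0, 0],
    [0, 0, 0],
  ],
)

```text
time: 37.05
tool_pos: [588.5, -76.3, 156.7]
tcp_rot: [-3.141, 0.002, 3.098]
contact_force: [0.1, -0.0, -0.1]
grip_width: 55.0
```

Emit:
carry_out(
  xyz=[
    [0, 0, 0],
    [0, 0, 0],
    [0, 0, 0],
    [0, 0, 0],
  ],
  dr=[
    [0, 0, 0],
    [0, 0, 0],
    [0, 0, 0],
    [0, 0, 0],
  ],
  gripper=-0.6,
)

```text
time: 37.55
tool_pos: [588.2, -76.2, 155.8]
tcp_rot: [3.142, 0.0, 3.098]
contact_force: [0.1, -0.5, -0.7]
grip_width: 35.5
```

Emit:
carry_out(
  xyz=[
    [0, 0, -0.4],
    [0, 0, -0.6],
    [0, 0, -0.3],
    [0, 0, 0],
    [0, 0, 0],
  ],
  dr=[
    [0, 0, 0],
    [0, 0, 0],
    [0, 0, 0],
    [0, 0, 0],
    [0, 0, 0],
  ],
)

```text
time: 38.17
tool_pos: [587.4, -76.0, 232.4]
tcp_rot: [3.141, -0.002, 3.098]
contact_force: [-0.4, 0.5, -1.4]
grip_width: 35.7
```

```bash
python3 - <<'E'
from h import *
plan((455,-104,130),182.3)
s=snap("scene","c6",(190,130,320,250),5)
E
```

```text
t 38.2 at [587.4 -76.  232.4] rpy [ 1.800e+02 -1.000e-01  1.775e+02] w 35.7 F [-0.4  0.5 -1.4]
  turn rz units -0.6  then shift units [ 2.224 -0.377  1.707]
```

Green is held. Moving to outline 1, a few mm short of the ledge.

Emit:
carry_out(
  xyz=[
    [0.8, 0, 0],
    [0.8, -0.2, 0],
    [0.66, -0.2, 0.3],
    [0, 0, 0.9],
    [0, 0, 0.8],
    [0, 0, 0],
    [0, 0, 0],
  ],
  dr=[
    [0, 0, -0.3],
    [0, 0, -0.3],
    [0, 0, 0],
    [0, 0, 0],
    [0, 0, 0],
    [0, 0, 0],
    [0, 0, 0],
  ],
)

```text
time: 39.1
tool_pos: [453.7, -99.8, 114.7]
tcp_rot: [-3.141, 0.001, -3.101]
contact_force: [-0.2, 0.1, -1.3]
grip_width: 35.5
```

```bash
python3 - <<'E'
from h import *
plan((453,-105,42),182.3)
s=snap("scene","c7",(190,130,320,250),5)
E
```

```text
t 39.1 at [453.7 -99.8 114.7] rpy [-1.800e+02  1.000e-01 -1.777e+02] w 35.5 F [-0.2  0.1 -1.3]
  turn rz units 0.001  then shift units [ 0.015 -0.086  1.212]
```

Emit:
carry_out(
  xyz=[
    [0, -0.085, 0.5],
    [0, 0, 0.4],
    [0, 0, 0.25],
    [0, 0, 0],
    [0, 0, 0],
  ],
  dr=[
    [0, 0, 0],
    [0, 0, 0],
    [0, 0, 0],
    [0, 0, 0],
    [0, 0, 0],
  ],
)

```text
time: 39.78
tool_pos: [454.2, -105.1, 46.1]
tcp_rot: [-3.14, 0.003, -3.101]
contact_force: [0.3, 0.8, -1.6]
grip_width: 35.7
```

Emit:
carry_out(
  xyz=[
    [0, 0, 0.035],
    [0, 0, 0],
    [0, 0, 0],
  ],
  dr=[
    [0, 0, 0],
    [0, 0, 0],
    [0, 0, 0],
  ],
)

```text
time: 40.15
tool_pos: [454.1, -105.0, 43.9]
tcp_rot: [-3.141, 0.003, -3.101]
contact_force: [-0.3, -0.2, 6.1]
grip_width: 35.8
```

The case touches the board (6 N). Releasing.

Emit:
carry_out(
  xyz=[
    [0, 0, 0],
    [0, 0, 0],
    [0, 0, 0],
    [0, 0, 0],
  ],
  dr=[
    [0, 0, 0],
    [0, 0, 0],
    [0, 0, 0],
    [0, 0, 0],
  ],
  gripper=-0.1,
)

```text
time: 40.65
tool_pos: [453.1, -104.7, 42.6]
tcp_rot: [3.141, -0.0, -3.101]
contact_force: [-0.2, 0.7, -0.1]
grip_width: 41.5
```

Emit:
carry_out(
  xyz=[
    [0, 0, -0.3],
    [0, 0, -0.5],
    [0, 0, 0],
    [0.7, 0, 0],
    [0.6, 0, 0],
    [0, 0, 0],
    [0, 0, 0],
  ],
  dr=[
    [0, 0, 0],
    [0, 0, 0],
    [0, 0, 0],
    [0, 0, 0],
    [0, 0, 0],
    [0, 0, 0],
    [0, 0, 0],
  ],
)

```text
time: 41.52
tool_pos: [376.0, -108.2, 90.5]
tcp_rot: [-3.141, 0.001, -3.102]
contact_force: [0.3, -0.6, -0.5]
grip_width: 41.2
```

```bash
python3 - <<'E'
from h import *
plan((400,-105,40),182.3)
s=snap("scene","c8",(190,130,320,250),5)
print(lid(s,"green",36))
c=capture("top"); print(lid(c,"green",36))
E
```

```text
t 41.5 at [ 376.  -108.2   90.5] rpy [-1.800e+02  1.000e-01 -1.777e+02] w 41.2 F [ 0.3 -0.6 -0.5]
  turn rz units -0.003  then shift units [-0.401  0.036  0.841]
[(array([761.1, -85.5]), np.float64(-9.5), (59, 63), 283), (array([ 454.8, -102.9]), np.float64(3.1), (60, 38), 179)]
[(array([788.1, -64.5]), np.float64(85.7), (60, 54), 265)]
```

Green is down in outline 1. I'll close the fingers, drop behind it and push it to the ledge.

Emit:
carry_out(
  xyz=[
    [0, 0.04, 0.4],
    [0, 0, 0.3],
    [0, 0, 0.22],
    [0, 0, 0],
    [0, 0, 0],
    [-0.3, 0, 0],
    [-0.2, 0, 0],
    [0, 0, 0],
  ],
  dr=[
    [0, 0, 0],
    [0, 0, 0],
    [0, 0, 0],
    [0, 0, 0],
    [0, 0, 0],
    [0, 0, 0],
    [0, 0, 0],
    [0, 0, 0],
  ],
  gripper=-1,
)

```text
time: 42.62
tool_pos: [406.1, -104.4, 35.7]
tcp_rot: [-3.141, 0.001, -3.101]
contact_force: [-0.7, -0.8, 0.4]
grip_width: 0.6
```

```bash
python3 - <<'E'
from h import *
plan((421,-105,35),182.3)
s=snap("scene","c9",(210,150,320,250),6)
print(lid(s,"green",36))
E
```

```text
t 42.6 at [ 406.1 -104.4   35.7] rpy [-1.800e+02  1.000e-01 -1.777e+02] w 0.6 F [-0.7 -0.8  0.4]
  turn rz units 0.005  then shift units [-0.248 -0.021  0.012]
[(array([761.4, -85.5]), np.float64(-10.4), (58, 62), 283), (array([ 454.2, -102.8]), np.float64(2.7), (62, 39), 183)]
```

Emit:
carry_out(
  xyz=[
    [-0.1, 0, 0],
    [-0.07, 0, 0],
    [0, 0, 0],
    [0, 0, 0],
  ],
  dr=[
    [0, 0, 0],
    [0, 0, 0],
    [0, 0, 0],
    [0, 0, 0],
  ],
)

```text
time: 43.18
tool_pos: [415.3, -103.8, 35.4]
tcp_rot: [3.141, 0.0, -3.102]
contact_force: [0.2, 0.3, -0.4]
grip_width: 0.5
```

Emit:
carry_out(
  xyz=[
    [-0.05, 0, 0],
    [0, 0, 0],
    [0, 0, 0],
  ],
  dr=[
    [0, 0, 0],
    [0, 0, 0],
    [0, 0, 0],
  ],
)

```text
time: 43.55
tool_pos: [418.5, -103.7, 35.4]
tcp_rot: [-3.142, 0.0, -3.101]
contact_force: [0.5, 0.4, 0.2]
grip_width: 0.4
```

Emit:
carry_out(
  xyz=[
    [-0.03, 0, 0],
    [0, 0, 0],
    [0, 0, 0],
  ],
  dr=[
    [0, 0, 0],
    [0, 0, 0],
    [0, 0, 0],
  ],
)

```text
time: 43.92
tool_pos: [419.1, -103.5, 35.3]
tcp_rot: [3.141, -0.002, -3.101]
contact_force: [-4.4, -1.7, 2.9]
grip_width: -0.2
```

```bash
python3 - <<'E'
from h import *
s=capture("scene")
print(lid(s,"green",36))
E
```

```text
[(array([761.4, -85.6]), np.float64(-15.8), (61, 61), 285), (array([ 462.4, -102.7]), np.float64(3.6), (60, 37), 178)]
```

The ledge contact shows as -4.4 N, at TCP x 419. One more small nudge, then back off.

Emit:
carry_out(
  xyz=[
    [-0.025, 0, 0],
    [0, 0, 0],
    [0, 0, 0],
  ],
  dr=[
    [0, 0, 0],
    [0, 0, 0],
    [0, 0, 0],
  ],
)

```text
time: 44.35
tool_pos: [419.2, -103.3, 35.2]
tcp_rot: [3.14, -0.005, -3.101]
contact_force: [-10.5, -4.4, 7.9]
grip_width: 0.2
```

Emit:
carry_out(
  xyz=[
    [0.2, 0, 0],
    [0.4, 0, 0],
    [0, 0, -0.8],
    [0, 0, -1],
    [0, 0, -1],
    [0, 0, -0.6],
    [0, 0, 0],
    [0, 0, 0],
  ],
  dr=[
    [0, 0, 0],
    [0, 0, 0],
    [0, 0, 0],
    [0, 0, 0],
    [0, 0, 0],
    [0, 0, 0],
    [0, 0, 0],
    [0, 0, 0],
  ],
  gripper=0.2,
)

```text
time: 45.35
tool_pos: [385.1, -104.7, 238.5]
tcp_rot: [3.141, -0.001, -3.101]
contact_force: [0.3, -0.4, -1.1]
grip_width: 55.0
```

```bash
python3 - <<'E'
from h import *
s=snap("scene","d1",(190,130,320,250),5)
print(lid(s,"green",36),lid(s,"yellow",160),lid(s,"red",160))
plan((637.2,-130,240),177.5)
E
```

```text
[(array([761.3, -85.5]), np.float64(-7.6), (60, 61), 286), (array([ 462.5, -103. ]), np.float64(4.1), (60, 37), 179)] [(array([ 638.1, -127.4]), np.float64(-2.1), (41, 61), 230)] [(array([ 582.1, -178.2]), np.float64(-0.8), (40, 62), 211)]
t 45.4 at [ 384.9 -104.6  238.1] rpy [ 1.799e+02 -1.000e-01 -1.777e+02] w 55.2 F [ 0.6  0.8 -0.1]
  turn rz units 0.6  then shift units [-4.219 -0.239 -0.031]
```

Green is against the ledge. Now yellow, with the pan at its upper stop (floor about 131).

Emit:
carry_out(
  xyz=[
    [-0.9, 0, 0],
    [-0.9, 0, 0],
    [-0.9, -0.1, 0],
    [-0.9, -0.1, 0],
    [-0.63, -0.04, 0.3],
    [0, 0, 0.4],
    [0, 0, 0],
    [0, 0, 0],
  ],
  dr=[
    [0, 0, 0.3],
    [0, 0, 0.3],
    [0, 0, 0],
    [0, 0, 0],
    [0, 0, 0],
    [0, 0, 0],
    [0, 0, 0],
    [0, 0, 0],
  ],
)

```text
time: 46.4
tool_pos: [638.4, -123.7, 197.3]
tcp_rot: [3.141, -0.001, 3.098]
contact_force: [0.2, 0.2, 0.1]
grip_width: 55.0
```

```bash
python3 - <<'E'
from h import *
plan((637.2,-130,167),177.5)
s=snap("scene","d2",(190,130,320,250),5)
E
```

```text
t 46.4 at [ 638.4 -123.7  197.3] rpy [180.   -0.  177.5] w 55.0 F [0.2 0.2 0.1]
  turn rz units -0.001  then shift units [ 0.016 -0.105  0.506]
```

Emit:
carry_out(
  xyz=[
    [0, -0.1, 0],
    [0, 0, 0.3],
    [0, 0, 0.19],
    [0, 0, 0],
    [0, 0, 0],
  ],
  dr=[
    [0, 0, 0],
    [0, 0, 0],
    [0, 0, 0],
    [0, 0, 0],
    [0, 0, 0],
  ],
)

```text
time: 47.08
tool_pos: [638.6, -129.8, 168.7]
tcp_rot: [-3.141, 0.001, 3.098]
contact_force: [-0.6, -0.6, -0.5]
grip_width: 55.3
```

Emit:
carry_out(
  xyz=[
    [0, 0, 0],
    [0, 0, 0],
    [0, 0, 0],
    [0, 0, 0],
  ],
  dr=[
    [0, 0, 0],
    [0, 0, 0],
    [0, 0, 0],
    [0, 0, 0],
  ],
  gripper=-0.6,
)

```text
time: 47.58
tool_pos: [638.5, -129.7, 168.2]
tcp_rot: [-3.142, 0.001, 3.098]
contact_force: [0.7, 0.0, -0.4]
grip_width: 35.7
```

Emit:
carry_out(
  xyz=[
    [0, 0, -0.4],
    [0, 0, -0.6],
    [0, 0, -0.2],
    [0, 0, 0],
    [0, 0, 0],
  ],
  dr=[
    [0, 0, 0],
    [0, 0, 0],
    [0, 0, 0],
    [0, 0, 0],
    [0, 0, 0],
  ],
)

```text
time: 48.2
tool_pos: [637.7, -129.5, 238.2]
tcp_rot: [3.141, -0.003, 3.098]
contact_force: [-0.4, 0.1, -1.5]
grip_width: 35.5
```

```bash
python3 - <<'E'
from h import *
plan((456,-169.2,110),182.3)
s=snap("scene","d3",(190,130,320,250),5)
E
```

```text
t 48.2 at [ 637.7 -129.5  238.2] rpy [179.9  -0.2 177.5] w 35.5 F [-0.4  0.1 -1.5]
  turn rz units -0.6  then shift units [ 3.052 -0.54   2.136]
```

Yellow is held. Next it goes to outline 2.

Emit:
carry_out(
  xyz=[
    [0, 0, 0],
    [0, 0, 0],
    [0.9, -0.15, 0],
    [0.9, -0.15, 0],
    [0.9, -0.15, 0],
    [0.35, -0.09, 0.6],
    [0, 0, 0.9],
    [0, 0, 0.6],
  ],
  dr=[
    [0, 0, -0.3],
    [0, 0, -0.3],
    [0, 0, 0],
    [0, 0, 0],
    [0, 0, 0],
    [0, 0, 0],
    [0, 0, 0],
    [0, 0, 0],
  ],
)

```text
time: 49.25
tool_pos: [455.3, -168.9, 111.5]
tcp_rot: [3.14, -0.002, -3.102]
contact_force: [0.7, 0.3, -1.1]
grip_width: 36.1
```

Emit:
carry_out(
  xyz=[
    [0, 0, 0],
    [0, 0, 0],
  ],
  dr=[
    [0, 0, 0],
    [0, 0, 0],
  ],
)

```text
time: 49.5
tool_pos: [457.4, -169.7, 114.9]
tcp_rot: [-3.141, 0.001, -3.101]
contact_force: [0.5, -0.2, -1.3]
grip_width: 35.5
```

```bash
python3 - <<'E'
from h import *
plan((456,-169.2,44),182.3)
s=snap("scene","d4",(190,130,320,250),5)
print(lid(s,"green",36))
E
```

```text
t 49.5 at [ 457.4 -169.7  114.9] rpy [-1.800e+02  1.000e-01 -1.777e+02] w 35.5 F [ 0.5 -0.2 -1.3]
  turn rz units 0.001  then shift units [0.023 0.009 1.181]
[(array([761.4, -85.5]), np.float64(-10.1), (60, 61), 284), (array([ 462.4, -102.9]), np.float64(4.6), (61, 37), 178)]
```

Emit:
carry_out(
  xyz=[
    [0.02, 0, 0.5],
    [0, 0, 0.4],
    [0, 0, 0.22],
    [0, 0, 0],
    [0, 0, 0],
  ],
  dr=[
    [0, 0, 0],
    [0, 0, 0],
    [0, 0, 0],
    [0, 0, 0],
    [0, 0, 0],
  ],
)

```text
time: 50.18
tool_pos: [456.3, -169.8, 47.8]
tcp_rot: [-3.141, 0.002, -3.101]
contact_force: [-0.4, 0.5, -1.2]
grip_width: 35.9
```

Emit:
carry_out(
  xyz=[
    [0, 0, 0.035],
    [0, 0, 0],
    [0, 0, 0],
  ],
  dr=[
    [0, 0, 0],
    [0, 0, 0],
    [0, 0, 0],
  ],
)

```text
time: 50.55
tool_pos: [455.7, -169.5, 44.9]
tcp_rot: [-3.142, 0.0, -3.101]
contact_force: [-0.6, 0.5, -1.8]
grip_width: 36.0
```

Emit:
carry_out(
  xyz=[
    [0, 0, 0.02],
    [0, 0, 0],
    [0, 0, 0.02],
    [0, 0, 0],
    [0, 0, 0],
  ],
  dr=[
    [0, 0, 0],
    [0, 0, 0],
    [0, 0, 0],
    [0, 0, 0],
    [0, 0, 0],
  ],
)

```text
time: 51.18
tool_pos: [455.6, -169.4, 43.2]
tcp_rot: [-3.141, 0.0, -3.101]
contact_force: [-3.6, 1.6, 11.0]
grip_width: 35.7
```

Emit:
carry_out(
  xyz=[
    [0, 0, 0],
    [0, 0, 0],
    [0, 0, 0],
    [0, 0, 0],
  ],
  dr=[
    [0, 0, 0],
    [0, 0, 0],
    [0, 0, 0],
    [0, 0, 0],
  ],
  gripper=-0.1,
)

```text
time: 51.68
tool_pos: [455.6, -169.4, 42.2]
tcp_rot: [3.141, -0.0, -3.101]
contact_force: [-0.6, 0.7, 0.1]
grip_width: 41.5
```

Emit:
carry_out(
  xyz=[
    [0, 0, -0.3],
    [0, 0, -0.5],
    [0, 0, 0],
    [0.7, 0, 0],
    [0.65, 0, 0],
    [0, 0, 0],
    [0, 0, 0],
  ],
  dr=[
    [0, 0, 0],
    [0, 0, 0],
    [0, 0, 0],
    [0, 0, 0],
    [0, 0, 0],
    [0, 0, 0],
    [0, 0, 0],
  ],
)

```text
time: 52.55
tool_pos: [375.4, -173.1, 90.2]
tcp_rot: [-3.141, 0.001, -3.102]
contact_force: [1.0, -0.7, -0.3]
grip_width: 41.6
```

Emit:
carry_out(
  xyz=[
    [0, 0.04, 0.4],
    [0, 0, 0.3],
    [0, 0, 0.22],
    [0, 0, 0],
    [0, 0, 0],
    [0, 0, 0],
  ],
  dr=[
    [0, 0, 0],
    [0, 0, 0],
    [0, 0, 0],
    [0, 0, 0],
    [0, 0, 0],
    [0, 0, 0],
  ],
  gripper=-1,
)

```text
time: 53.3
tool_pos: [375.1, -170.5, 35.5]
tcp_rot: [-3.141, 0.001, -3.101]
contact_force: [0.5, -0.2, -0.1]
grip_width: 0.5
```

```bash
python3 - <<'E'
from h import *
plan((421.5,-169,35),182.3)
s=snap("scene","d5",(190,130,320,250),5)
print(lid(s,"green",36)[1:],lid(s,"yellow",36),lid(s,"red",160))
E
```

```text
t 53.3 at [ 375.1 -170.5   35.5] rpy [-1.800e+02  1.000e-01 -1.777e+02] w 0.5 F [ 0.5 -0.2 -0.1]
  turn rz units 0.001  then shift units [-0.773 -0.006  0.009]
[(array([ 462.4, -102.9]), np.float64(4.6), (61, 37), 178)] [(array([ 455.7, -166.8]), np.float64(2.8), (61, 39), 175)] [(array([ 582.1, -178.5]), np.float64(-0.8), (40, 62), 210)]
```

Emit:
carry_out(
  xyz=[
    [-0.3, 0, 0],
    [-0.25, 0, 0],
    [-0.1, 0, 0],
    [-0.05, 0, 0],
    [0, 0, 0],
    [0, 0, 0],
  ],
  dr=[
    [0, 0, 0],
    [0, 0, 0],
    [0, 0, 0],
    [0, 0, 0],
    [0, 0, 0],
    [0, 0, 0],
  ],
)

```text
time: 54.1
tool_pos: [416.4, -168.6, 35.1]
tcp_rot: [3.141, 0.0, -3.102]
contact_force: [-0.5, 0.5, -0.4]
grip_width: 0.1
```

Emit:
carry_out(
  xyz=[
    [-0.05, 0, 0],
    [0, 0, 0],
    [0, 0, 0],
  ],
  dr=[
    [0, 0, 0],
    [0, 0, 0],
    [0, 0, 0],
  ],
)

```text
time: 54.48
tool_pos: [419.7, -168.5, 35.1]
tcp_rot: [-3.142, 0.0, -3.102]
contact_force: [0.5, -1.0, -0.4]
grip_width: 0.8
```

Emit:
carry_out(
  xyz=[
    [-0.03, 0, 0],
    [0, 0, 0],
    [0, 0, 0],
  ],
  dr=[
    [0, 0, 0],
    [0, 0, 0],
    [0, 0, 0],
  ],
)

```text
time: 54.85
tool_pos: [421.4, -168.4, 35.1]
tcp_rot: [3.142, 0.0, -3.101]
contact_force: [-1.2, 0.2, -0.1]
grip_width: 0.3
```

Emit:
carry_out(
  xyz=[
    [-0.03, 0, 0],
    [0, 0, 0],
    [0, 0, 0],
  ],
  dr=[
    [0, 0, 0],
    [0, 0, 0],
    [0, 0, 0],
  ],
)

```text
time: 55.22
tool_pos: [421.9, -168.3, 35.1]
tcp_rot: [3.141, -0.002, -3.101]
contact_force: [-6.6, -1.4, 4.4]
grip_width: 0.1
```

Emit:
carry_out(
  xyz=[
    [-0.02, 0, 0],
    [0, 0, 0],
    [0, 0, 0],
  ],
  dr=[
    [0, 0, 0],
    [0, 0, 0],
    [0, 0, 0],
  ],
)

```text
time: 55.6
tool_pos: [422.0, -168.2, 35.1]
tcp_rot: [3.14, -0.005, -3.101]
contact_force: [-11.7, -4.2, 7.9]
grip_width: 0.6
```

Yellow is at the ledge. Backing off for red.

Emit:
carry_out(
  xyz=[
    [0.2, 0, 0],
    [0.4, 0, 0],
    [0, 0, -0.8],
    [0, 0, -1],
    [0, 0, -1],
    [0, 0, -0.6],
    [0, 0, 0],
    [0, 0, 0],
  ],
  dr=[
    [0, 0, 0],
    [0, 0, 0],
    [0, 0, 0],
    [0, 0, 0],
    [0, 0, 0],
    [0, 0, 0],
    [0, 0, 0],
    [0, 0, 0],
  ],
  gripper=0.2,
)

```text
time: 56.6
tool_pos: [387.8, -169.4, 238.2]
tcp_rot: [3.141, -0.001, -3.101]
contact_force: [0.6, -0.2, -1.1]
grip_width: 55.0
```

```bash
python3 - <<'E'
from h import *
s=snap("scene","d6",(190,130,320,250),5)
print(lid(s,"green",36)[1:],lid(s,"yellow",36),lid(s,"red",160))
plan((582.5,-181.3,200),177.5)
E
```

```text
[(array([ 462.4, -102.9]), np.float64(4.6), (61, 37), 178)] [(array([ 463.4, -165.7]), np.float64(8.1), (57, 39), 165)] [(array([ 582. , -178.5]), np.float64(-1.1), (40, 62), 210)]
t 56.6 at [ 387.7 -169.3  237.8] rpy [ 1.799e+02 -1.000e-01 -1.777e+02] w 55.0 F [ 0.  -0.4 -0.5]
  turn rz units 0.6  then shift units [-3.253 -0.058  0.63 ]
```

Emit:
carry_out(
  xyz=[
    [0, 0, 0],
    [0, 0, 0],
    [-0.9, 0, 0],
    [-0.9, -0.03, 0],
    [-0.9, -0.03, 0],
    [-0.553, 0, 0.3],
    [0, 0, 0.3],
    [0, 0, 0],
  ],
  dr=[
    [0, 0, 0.3],
    [0, 0, 0.3],
    [0, 0, 0],
    [0, 0, 0],
    [0, 0, 0],
    [0, 0, 0],
    [0, 0, 0],
    [0, 0, 0],
  ],
)

```text
time: 57.65
tool_pos: [581.9, -181.2, 199.4]
tcp_rot: [3.139, -0.007, 3.098]
contact_force: [0.3, -0.4, -0.2]
grip_width: 55.1
```

Emit:
carry_out(
  xyz=[
    [0, 0, 0],
    [0, 0, 0],
  ],
  dr=[
    [0, 0, 0],
    [0, 0, 0],
  ],
)

```text
time: 57.9
tool_pos: [583.2, -182.0, 204.0]
tcp_rot: [-3.141, 0.001, 3.098]
contact_force: [-0.3, 0.5, -0.4]
grip_width: 55.2
```

```bash
python3 - <<'E'
from h import *
plan((582.5,-181.3,167.5),177.5)
s=snap("scene","d7",(190,130,320,250),5)
E
```

```text
t 57.9 at [ 583.2 -182.   204. ] rpy [-1.800e+02  1.000e-01  1.775e+02] w 55.2 F [-0.3  0.5 -0.4]
  turn rz units -0.003  then shift units [0.012 0.012 0.608]
```

Emit:
carry_out(
  xyz=[
    [0.01, 0.01, 0.3],
    [0, 0, 0.27],
    [0, 0, 0],
    [0, 0, 0],
  ],
  dr=[
    [0, 0, 0],
    [0, 0, 0],
    [0, 0, 0],
    [0, 0, 0],
  ],
)

```text
time: 58.45
tool_pos: [582.9, -181.4, 169.4]
tcp_rot: [-3.141, 0.001, 3.098]
contact_force: [0.1, -0.5, 1.6]
grip_width: 55.2
```

Emit:
carry_out(
  xyz=[
    [0, 0, 0],
    [0, 0, 0],
    [0, 0, 0],
    [0, 0, 0],
  ],
  dr=[
    [0, 0, 0],
    [0, 0, 0],
    [0, 0, 0],
    [0, 0, 0],
  ],
  gripper=-0.6,
)

```text
time: 58.95
tool_pos: [582.8, -181.3, 169.1]
tcp_rot: [-3.141, 0.001, 3.098]
contact_force: [-0.1, -0.6, 1.2]
grip_width: 35.6
```

Emit:
carry_out(
  xyz=[
    [0, 0, -0.4],
    [0, 0, -0.6],
    [0, 0, -0.2],
    [0, 0, 0],
    [0, 0, 0],
  ],
  dr=[
    [0, 0, 0],
    [0, 0, 0],
    [0, 0, 0],
    [0, 0, 0],
    [0, 0, 0],
  ],
)

```text
time: 59.58
tool_pos: [582.0, -181.0, 239.2]
tcp_rot: [3.14, -0.003, 3.098]
contact_force: [-0.3, 0.8, -0.9]
grip_width: 35.6
```

```bash
python3 - <<'E'
from h import *
plan((459,-233.4,110),182.3)
s=snap("scene","d8",(190,130,320,250),5)
E
```

```text
t 59.6 at [ 582.  -181.   239.2] rpy [ 1.799e+02 -1.000e-01  1.775e+02] w 35.6 F [-0.3  0.8 -0.9]
  turn rz units -0.601  then shift units [ 2.083 -0.791  2.153]
```

Emit:
carry_out(
  xyz=[
    [0, 0, 0],
    [0, 0, 0],
    [0.8, -0.2, 0],
    [0.8, -0.3, 0],
    [0.48, -0.29, 0],
    [0, 0, 0.7],
    [0, 0, 0.9],
    [0, 0, 0.5],
  ],
  dr=[
    [0, 0, -0.3],
    [0, 0, -0.3],
    [0, 0, 0],
    [0, 0, 0],
    [0, 0, 0],
    [0, 0, 0],
    [0, 0, 0],
    [0, 0, 0],
  ],
)

```text
time: 60.62
tool_pos: [458.1, -232.6, 111.6]
tcp_rot: [3.139, -0.004, -3.102]
contact_force: [-0.2, -0.0, -1.4]
grip_width: 35.9
```

Emit:
carry_out(
  xyz=[
    [0, 0, 0],
    [0, 0, 0],
  ],
  dr=[
    [0, 0, 0],
    [0, 0, 0],
  ],
)

```text
time: 60.88
tool_pos: [460.3, -233.9, 115.7]
tcp_rot: [-3.141, 0.001, -3.101]
contact_force: [0.2, -0.4, -0.7]
grip_width: 35.6
```

```bash
python3 - <<'E'
from h import *
plan((459,-233.4,45),182.3)
s=snap("scene","d9",(190,130,320,250),5)
E
```

```text
t 60.9 at [ 460.3 -233.9  115.7] rpy [-1.800e+02  1.000e-01 -1.777e+02] w 35.6 F [ 0.2 -0.4 -0.7]
  turn rz units 0.0  then shift units [0.022 0.01  1.178]
```

Emit:
carry_out(
  xyz=[
    [0.03, 0, 0.5],
    [0, 0, 0.4],
    [0, 0, 0.22],
    [0, 0, 0],
    [0, 0, 0],
  ],
  dr=[
    [0, 0, 0],
    [0, 0, 0],
    [0, 0, 0],
    [0, 0, 0],
    [0, 0, 0],
  ],
)

```text
time: 61.55
tool_pos: [458.7, -234.1, 48.8]
tcp_rot: [-3.14, 0.002, -3.101]
contact_force: [0.1, 0.1, -0.7]
grip_width: 35.7
```

Emit:
carry_out(
  xyz=[
    [0, 0, 0.03],
    [0, 0, 0],
    [0, 0, 0.02],
    [0, 0, 0],
    [0, 0, 0],
  ],
  dr=[
    [0, 0, 0],
    [0, 0, 0],
    [0, 0, 0],
    [0, 0, 0],
    [0, 0, 0],
  ],
)

```text
time: 62.18
tool_pos: [458.0, -233.7, 44.7]
tcp_rot: [3.141, 0.0, -3.102]
contact_force: [-0.5, -0.1, -1.3]
grip_width: 35.4
```

Emit:
carry_out(
  xyz=[
    [0, 0, 0.02],
    [0, 0, 0],
    [0, 0, 0],
  ],
  dr=[
    [0, 0, 0],
    [0, 0, 0],
    [0, 0, 0],
  ],
)

```text
time: 62.55
tool_pos: [458.1, -233.7, 44.0]
tcp_rot: [-3.141, 0.0, -3.101]
contact_force: [-1.4, 0.6, 5.7]
grip_width: 36.0
```

Emit:
carry_out(
  xyz=[
    [0, 0, 0.02],
    [0, 0, 0],
    [0, 0, 0],
  ],
  dr=[
    [0, 0, 0],
    [0, 0, 0],
    [0, 0, 0],
  ],
)

```text
time: 62.92
tool_pos: [458.1, -233.7, 43.9]
tcp_rot: [-3.141, 0.001, -3.101]
contact_force: [-4.8, 2.4, 17.5]
grip_width: 35.9
```

Emit:
carry_out(
  xyz=[
    [0, 0, -0.02],
    [0, 0, 0],
    [0, 0, 0],
    [0, 0, 0],
  ],
  dr=[
    [0, 0, 0],
    [0, 0, 0],
    [0, 0, 0],
    [0, 0, 0],
  ],
  gripper=-0.1,
)

```text
time: 63.42
tool_pos: [457.9, -233.6, 43.2]
tcp_rot: [3.141, -0.0, -3.101]
contact_force: [-0.2, 0.2, -0.2]
grip_width: 40.9
```

Emit:
carry_out(
  xyz=[
    [0, 0, -0.3],
    [0, 0, -0.5],
    [0, 0, 0],
    [0.7, 0, 0],
    [0.65, 0, 0],
    [0, 0, 0],
    [0, 0, 0],
  ],
  dr=[
    [0, 0, 0],
    [0, 0, 0],
    [0, 0, 0],
    [0, 0, 0],
    [0, 0, 0],
    [0, 0, 0],
    [0, 0, 0],
  ],
)

```text
time: 64.3
tool_pos: [377.7, -237.2, 91.3]
tcp_rot: [-3.141, 0.001, -3.102]
contact_force: [0.2, 0.6, 0.5]
grip_width: 41.4
```

Emit:
carry_out(
  xyz=[
    [0, 0.04, 0.4],
    [0, 0, 0.3],
    [0, 0, 0.22],
    [0, 0, 0],
    [0, 0, 0],
    [0, 0, 0],
  ],
  dr=[
    [0, 0, 0],
    [0, 0, 0],
    [0, 0, 0],
    [0, 0, 0],
    [0, 0, 0],
    [0, 0, 0],
  ],
  gripper=-1,
)

```text
time: 65.05
tool_pos: [377.4, -234.8, 36.8]
tcp_rot: [-3.141, 0.001, -3.101]
contact_force: [-0.2, 0.3, 1.0]
grip_width: 0.4
```

```bash
python3 - <<'E'
from h import *
plan((424.5,-235,36),182.3)
s=snap("scene","e1",(190,130,320,250),5)
E
```

```text
t 65.0 at [ 377.4 -234.8   36.8] rpy [-1.800e+02  1.000e-01 -1.777e+02] w 0.4 F [-0.2  0.3  1. ]
  turn rz units 0.0  then shift units [-0.784 -0.035  0.014]
```

Emit:
carry_out(
  xyz=[
    [-0.3, 0, 0],
    [-0.25, -0.01, 0],
    [-0.1, 0, 0],
    [-0.05, 0, 0],
    [0, 0, 0],
    [0, 0, 0],
  ],
  dr=[
    [0, 0, 0],
    [0, 0, 0],
    [0, 0, 0],
    [0, 0, 0],
    [0, 0, 0],
    [0, 0, 0],
  ],
)

```text
time: 65.85
tool_pos: [418.7, -233.4, 36.2]
tcp_rot: [3.141, -0.0, -3.102]
contact_force: [0.0, 0.0, 0.7]
grip_width: 0.3
```

Emit:
carry_out(
  xyz=[
    [-0.05, 0, 0],
    [0, 0, 0],
    [0, 0, 0],
  ],
  dr=[
    [0, 0, 0],
    [0, 0, 0],
    [0, 0, 0],
  ],
)

```text
time: 66.22
tool_pos: [422.0, -233.3, 36.3]
tcp_rot: [-3.142, 0.0, -3.102]
contact_force: [0.3, 0.4, 0.1]
grip_width: 0.4
```

Emit:
carry_out(
  xyz=[
    [-0.03, 0, 0],
    [0, 0, 0],
    [0, 0, 0],
  ],
  dr=[
    [0, 0, 0],
    [0, 0, 0],
    [0, 0, 0],
  ],
)

```text
time: 66.6
tool_pos: [423.9, -233.3, 36.3]
tcp_rot: [-3.142, 0.0, -3.101]
contact_force: [0.6, -0.5, 0.1]
grip_width: 0.1
```

Emit:
carry_out(
  xyz=[
    [-0.03, 0, 0],
    [0, 0, 0],
    [0, 0, 0],
  ],
  dr=[
    [0, 0, 0],
    [0, 0, 0],
    [0, 0, 0],
  ],
)

```text
time: 66.97
tool_pos: [424.7, -233.1, 36.3]
tcp_rot: [3.141, -0.002, -3.101]
contact_force: [-4.3, -2.0, 3.1]
grip_width: 0.3
```

Emit:
carry_out(
  xyz=[
    [-0.025, 0, 0],
    [0, 0, 0],
    [0, 0, 0],
  ],
  dr=[
    [0, 0, 0],
    [0, 0, 0],
    [0, 0, 0],
  ],
)

```text
time: 67.35
tool_pos: [424.8, -233.1, 36.3]
tcp_rot: [3.14, -0.005, -3.101]
contact_force: [-11.4, -3.7, 7.2]
grip_width: 0.2
```

Emit:
carry_out(
  xyz=[
    [0.2, 0, 0],
    [0.4, 0, 0],
    [0, 0, -0.8],
    [0, 0, -1],
    [0, 0, -1],
    [0, 0, -0.6],
    [0, 0.9, 0],
    [0, 1, 0],
  ],
  dr=[
    [0, 0, 0],
    [0, 0, 0],
    [0, 0, 0],
    [0, 0, 0],
    [0, 0, 0],
    [0, 0, 0],
    [0, 0, 0],
    [0, 0, 0],
  ],
  gripper=-0.1,
)

```text
time: 68.35
tool_pos: [386.4, -119.8, 240.6]
tcp_rot: [-3.141, 0.002, -3.104]
contact_force: [1.5, -0.0, -0.5]
grip_width: 41.4
```

Emit:
carry_out(
  xyz=[
    [0, 1, 0],
    [0, 1, 0],
    [-0.2, 1, 0],
    [-0.2, 1, 0],
    [-0.2, 1, 0],
    [-0.2, 1, 0],
    [0, 0, 0],
    [0, 0, 0],
  ],
  dr=[
    [0, 0, 0],
    [0, 0, 0],
    [0, 0, 0],
    [0, 0, 0],
    [0, 0, 0],
    [0, 0, 0],
    [0, 0, 0],
    [0, 0, 0],
  ],
)

```text
time: 69.35
tool_pos: [419.6, 240.7, 239.9]
tcp_rot: [-3.141, -0.001, -3.101]
contact_force: [0.4, -0.8, -0.4]
grip_width: 40.9
```

```bash
python3 - <<'E'
from h import *
plan((628,140,200),177.5)
c=snap("top","e2",(225,205,355,285),6); s=snap("scene","e3",(190,130,340,330),3)
for k in("green","yellow","red"):
  for cc in(c,s): print(k,[r for r in lid(cc,k,36) if 430<r[0][0]<500 and r[0][1]<0])
print(tip(s))
E
```

```text
t 69.3 at [419.6 240.7 239.9] rpy [-180.    -0.  -177.6] w 40.9 F [ 0.4 -0.8 -0.4]
  turn rz units 0.607  then shift units [-3.544 -1.525  0.665]
green [(array([ 460.2, -105.3]), np.float64(4.0), (59, 35), 262)]
green [(array([ 462.4, -102.9]), np.float64(4.6), (61, 37), 178)]
yellow [(array([ 463. , -167.6]), np.float64(-0.1), (62, 39), 304)]
yellow [(array([ 463.6, -165.8]), np.float64(7.0), (57, 39), 166)]
red [(array([442.3, -63. ]), np.float64(2.1), (6, 80), 62), (array([ 466.1, -231.7]), np.float64(2.9), (60, 37), 281)]
red [(array([ 458.9, -228.7]), np.float64(25.3), (51, 39), 71)]
(np.float64(313.69), np.float64(309.62), 16)
```

The top view shows all three cases, green, yellow and red, in outlines 1 to 3 with their far ends at the ledge. I'll check their angles through the labels.

```bash
python3 - <<'E'
from h import *
c=capture("top"); im=c["image"]; k=4
for nm,(X,Y) in {"green":(461,-105),"yellow":(463.5,-169),"red":(466,-233)}.items():
    u,v=proj(c,[(X-2.5,Y,36)])[0].round().astype(int)
    x0,y0=u-12,v-14; p=im[y0:v+15,x0:u+13]
    g=cv2.resize(p,None,fx=8,fy=8,interpolation=cv2.INTER_CUBIC); hs=cv2.cvtColor(g,cv2.COLOR_BGR2HSV)
    m=((hs[...,1]<90)&(hs[...,2]>150)).astype(np.uint8)
    n,l,st,ce=cv2.connectedComponentsWithStats(m); i=l[g.shape[0]//2,g.shape[1]//2] or 1+np.argmax(st[1:,4])
    ys,xs=np.nonzero(l==i); P=plane(c,np.c_[x0+(xs+.5)/8-.5,y0+(ys+.5)/8-.5],36)[:,:2]
    ev,V=np.linalg.eigh(np.cov((P-P.mean(0)).T)); a=V[:,1]; ang=(np.degrees(np.arctan2(a[1],a[0]))+90)%180-90
    r=cv2.minAreaRect(P.astype(np.float32)); print(nm,P.mean(0).round(1),"pca",round(ang,1),"rect",np.round(r[1],1),round(r[2],1))
E
```

```text
green [ 460.7 -104.4] pca 1.7 rect [43.5 25.8] 2.8
yellow [ 463.9 -167.8] pca 3.1 rect [40.7 22.8] 1.0
red [ 466.2 -232.3] pca 2.2 rect [41.9 23.9] 3.7
```

The label angles (1.7, 3.1 and 2.2°) agree with the ledge (about 2.3°) within noise. Now I slide the poise home and locate the knob first.

```bash
python3 - <<'E'
from h import *
s=snap("scene","e4",(265,240,325,300),10); c=snap("top","e5",(120,150,220,210),7)
for z in(130,136,142): print(z,plane(s,(290.5,267.2),z)[0].round(1))
E
```

```text
130 [625.2 140.8 130. ]
136 [627.5 142.8 136. ]
142 [629.7 144.7 142. ]
```

Scene: knob top at about (291,267); top view: (166.4,176).

```bash
python3 - <<'E'
from h import *
s=capture("scene");c=capture("top")
print(tri(c,(166.4,176),s,(291,266.8)))
plan((627,140,139),177.5)
E
```

```text
(array([629.35891982, 142.99296618, 142.28977454]), np.float64(4.477009461378721))
t 69.7 at [420.2 240.2 240.6] rpy [ 180.     0.  -177.8] w 41.1 F [ 0.5  0.3 -0.5]
  turn rz units 0.589  then shift units [-3.516 -1.518  1.693]
```

Emit:
carry_out(
  xyz=[
    [0, 0, 0],
    [0, 0, 0],
    [-0.9, -0.38, 0],
    [-0.9, -0.38, 0],
    [-0.9, -0.38, 0],
    [-0.81, -0.36, 0.3],
    [0, 0, 0.5],
    [0, 0, 0],
  ],
  dr=[
    [0, 0, 0.3],
    [0, 0, 0.29],
    [0, 0, 0],
    [0, 0, 0],
    [0, 0, 0],
    [0, 0, 0],
    [0, 0, 0],
    [0, 0, 0],
  ],
  gripper=0.05,
)

```text
time: 70.7
tool_pos: [625.5, 141.1, 189.5]
tcp_rot: [-3.141, -0.006, 3.098]
contact_force: [0.1, -0.2, 0.3]
grip_width: 48.3
```

Emit:
carry_out(
  xyz=[
    [0, 0, 0],
    [0, 0, 0],
    [0, 0, 0],
  ],
  dr=[
    [0, 0, 0],
    [0, 0, 0],
    [0, 0, 0],
  ],
)

```text
time: 71.08
tool_pos: [626.8, 142.6, 193.7]
tcp_rot: [3.141, 0.002, 3.1]
contact_force: [-0.5, 1.3, 0.6]
grip_width: 48.3
```

```bash
python3 - <<'E'
from h import *
plan((627,141,139),177.5)
s=snap("scene","e6",(240,210,340,310),6)
o=get_obs()["tool_pos"]; print((proj(s,[(o[0]+1,o[1]+3,o[2]-22),(o[0]+1,o[1]+3,137)])-[240,210])*6)
E
```

```text
t 71.1 at [626.8 142.6 193.7] rpy [1.800e+02 1.000e-01 1.776e+02] w 48.3 F [-0.5  1.3  0.6]
  turn rz units 0.014  then shift units [-0.004 -0.026  0.912]
[[312.23113813 313.37155046]
 [306.57371807 346.81429874]]
```

The TCP projects to (307,347) and the knob is at (306,342), so they line up. Descending.

Emit:
carry_out(
  xyz=[
    [0, -0.02, 0.4],
    [0, 0, 0.3],
    [0, 0, 0.18],
    [0, 0, 0],
    [0, 0, 0],
  ],
  dr=[
    [0, 0, 0],
    [0, 0, 0],
    [0, 0, 0],
    [0, 0, 0],
    [0, 0, 0],
  ],
)

```text
time: 71.75
tool_pos: [627.1, 141.1, 140.4]
tcp_rot: [3.141, 0.001, 3.099]
contact_force: [1.0, -1.0, -0.3]
grip_width: 48.2
```

Emit:
carry_out(
  xyz=[
    [0, -0.2, 0],
    [0, -0.25, 0],
    [0, -0.25, 0],
    [0, -0.25, 0],
    [0, -0.2, 0],
    [0, -0.15, 0],
    [0, 0, 0],
    [0, 0, 0],
  ],
  dr=[
    [0, 0, 0],
    [0, 0, 0],
    [0, 0, 0],
    [0, 0, 0],
    [0, 0, 0],
    [0, 0, 0],
    [0, 0, 0],
    [0, 0, 0],
  ],
)

```text
time: 72.75
tool_pos: [623.1, 62.8, 139.1]
tcp_rot: [-3.141, -0.001, 3.099]
contact_force: [0.3, 0.4, 0.3]
grip_width: 48.1
```

```bash
python3 - <<'E'
from h import *
plan((622,15,141),177.5)
s=snap("scene","e7",(220,180,340,320),5); print(tip(s))
E
```

```text
t 72.8 at [623.1  62.8 139.1] rpy [-180.    -0.   177.6] w 48.1 F [0.3 0.4 0.3]
  turn rz units 0.01  then shift units [-0.016 -0.797 -0.031]
(np.float64(313.82), np.float64(309.71), 17)
```

The poise follows the outer finger. I'll narrow the opening, raise a little and continue toward home.

Emit:
carry_out(
  xyz=[
    [0, 0, 0],
    [0, 0, -0.05],
    [0, 0, -0.05],
    [0, -0.1, 0],
    [0, -0.1, 0],
    [0, -0.1, 0],
    [0, 0, 0],
    [0, 0, 0],
  ],
  dr=[
    [0, 0, 0],
    [0, 0, 0],
    [0, 0, 0],
    [0, 0, 0],
    [0, 0, 0],
    [0, 0, 0],
    [0, 0, 0],
    [0, 0, 0],
  ],
  gripper=-0.3,
)

```text
time: 73.8
tool_pos: [622.6, 44.5, 145.4]
tcp_rot: [-3.141, -0.0, 3.099]
contact_force: [-0.1, -0.4, 0.2]
grip_width: 32.2
```

```bash
python3 - <<'E'
from h import *
plan((622,33,146),177.5)
s=snap("scene","e8",(220,180,340,320),5); print(tip(s))
E
```

```text
t 73.8 at [622.6  44.5 145.4] rpy [-180.    -0.   177.6] w 32.2 F [-0.1 -0.4  0.2]
  turn rz units 0.007  then shift units [ 0.001 -0.193 -0.011]
(np.float64(314.94), np.float64(307.72), 18)
```

Emit:
carry_out(
  xyz=[
    [0, -0.06, 0],
    [0, -0.06, 0],
    [0, 0, 0],
    [0, 0, 0],
  ],
  dr=[
    [0, 0, 0],
    [0, 0, 0],
    [0, 0, 0],
    [0, 0, 0],
  ],
)

```text
time: 74.35
tool_pos: [622.2, 37.6, 145.4]
tcp_rot: [-3.141, -0.0, 3.099]
contact_force: [0.5, -0.0, -0.3]
grip_width: 32.5
```

Emit:
carry_out(
  xyz=[
    [0, -0.05, 0],
    [0, 0, 0],
    [0, 0, 0],
  ],
  dr=[
    [0, 0, 0],
    [0, 0, 0],
    [0, 0, 0],
  ],
)

```text
time: 74.72
tool_pos: [622.2, 35.0, 145.6]
tcp_rot: [3.141, 0.0, 3.099]
contact_force: [0.1, 2.8, 0.9]
grip_width: 32.4
```

Emit:
carry_out(
  xyz=[
    [0, -0.04, 0],
    [0, 0, 0],
    [0, 0, 0],
  ],
  dr=[
    [0, 0, 0],
    [0, 0, 0],
    [0, 0, 0],
  ],
)

```text
time: 75.1
tool_pos: [622.1, 34.4, 146.2]
tcp_rot: [3.138, 0.001, 3.1]
contact_force: [-0.7, 8.0, 4.6]
grip_width: 32.4
```

```bash
python3 - <<'E'
from h import *
plan((622,33,146),177.5)
s=capture("scene"); print(tip(s))
E
```

```text
t 75.1 at [622.1  34.4 146.2] rpy [179.8   0.  177.6] w 32.4 F [-0.7  8.   4.6]
  turn rz units 0.012  then shift units [ 0.001 -0.023  0.003]
(np.float64(315.11), np.float64(305.5), 18)
```

Force rose to 8 N, so the poise is at its home stop. I'll back off and check the balance.

Emit:
carry_out(
  xyz=[
    [0, 0.08, 0],
    [0, 0.05, 0],
    [0, 0, 0],
    [0, 0, 0],
    [0, 0, 0],
    [0, 0, 0],
    [0, 0, 0],
    [0, 0, 0],
  ],
  dr=[
    [0, 0, 0],
    [0, 0, 0],
    [0, 0, 0],
    [0, 0, 0],
    [0, 0, 0],
    [0, 0, 0],
    [0, 0, 0],
    [0, 0, 0],
  ],
)

```text
time: 76.15
tool_pos: [622.4, 40.3, 145.5]
tcp_rot: [3.142, 0.0, 3.099]
contact_force: [0.1, -0.5, 0.5]
grip_width: 32.2
```

```bash
python3 - <<'E'
from h import *
plan((622,33,146),177.5)
for i in range(2): print(tip(capture("scene")))
E
```

```text
t 76.2 at [622.4  40.3 145.5] rpy [180.    0.  177.6] w 32.2 F [ 0.1 -0.5  0.5]
  turn rz units 0.01  then shift units [ 0.001 -0.121 -0.008]
(np.float64(315.44), np.float64(306.39), 18)
(np.float64(315.44), np.float64(306.39), 18)
```

The tip row is 306.4 against a level row of 305.68 (the midpoint of both stops), so about -0.018 rad. The poise is still roughly 2–3 mm out, so I push again.

Emit:
carry_out(
  xyz=[
    [0, -0.06, 0],
    [0, -0.05, 0],
    [0, 0, 0],
    [0, 0, 0],
  ],
  dr=[
    [0, 0, 0],
    [0, 0, 0],
    [0, 0, 0],
    [0, 0, 0],
  ],
)

```text
time: 76.75
tool_pos: [622.1, 34.6, 146.0]
tcp_rot: [3.14, 0.001, 3.099]
contact_force: [-0.6, 5.7, 2.2]
grip_width: 32.5
```

Emit:
carry_out(
  xyz=[
    [0, -0.04, 0],
    [0, 0, 0],
    [0, 0, 0],
  ],
  dr=[
    [0, 0, 0],
    [0, 0, 0],
    [0, 0, 0],
  ],
)

```text
time: 77.12
tool_pos: [622.1, 34.1, 146.6]
tcp_rot: [3.137, 0.001, 3.1]
contact_force: [-1.2, 11.3, 5.4]
grip_width: 32.3
```

```bash
python3 - <<'E'
from h import *
plan((622,33,146),177.5)
s=snap("scene","e9",(220,180,340,320),5); print(tip(s))
E
```

```text
t 77.1 at [622.1  34.1 146.6] rpy [1.797e+02 1.000e-01 1.776e+02] w 32.3 F [-1.2 11.3  5.4]
  turn rz units 0.012  then shift units [ 0.001 -0.018  0.01 ]
(np.float64(315.42), np.float64(305.47), 19)
```

The force may come from the inner finger meeting the pivot frame. I'll lift out, close the gripper and push the knob from its outer side only.

Emit:
carry_out(
  xyz=[
    [0, 0.08, 0],
    [0, 0.03, 0],
    [0, 0, -0.4],
    [0, 0, -0.6],
    [0, 0, 0],
    [0, 0.45, 0],
    [0, 0.45, 0],
    [0, 0, 0],
  ],
  dr=[
    [0, 0, 0],
    [0, 0, 0],
    [0, 0, 0],
    [0, 0, 0],
    [0, 0, 0],
    [0, 0, 0],
    [0, 0, 0],
    [0, 0, 0],
  ],
)

```text
time: 78.18
tool_pos: [624.0, 93.0, 204.3]
tcp_rot: [-3.142, -0.002, 3.101]
contact_force: [-0.3, -0.8, 1.2]
grip_width: 32.1
```

Emit:
carry_out(
  xyz=[
    [0, 0, 0],
    [0, 0, 0],
    [0, 0, 0],
    [0, 0, 0],
    [0, 0, 0],
    [0, 0, 0],
    [0, 0, 0],
    [0, 0, 0],
  ],
  dr=[
    [0, 0, 0],
    [0, 0, 0],
    [0, 0, 0],
    [0, 0, 0],
    [0, 0, 0],
    [0, 0, 0],
    [0, 0, 0],
    [0, 0, 0],
  ],
  gripper=-1,
)

```text
time: 79.18
tool_pos: [624.5, 91.9, 205.5]
tcp_rot: [3.142, 0.0, 3.099]
contact_force: [-0.1, 0.3, 0.6]
grip_width: -0.1
```

```bash
python3 - <<'E'
from h import *
plan((624,80,144),177.5)
s=snap("scene","f1",(220,180,340,320),5); print(tip(s))
E
```

```text
t 79.2 at [624.5  91.9 205.5] rpy [180.    0.  177.6] w -0.1 F [-0.1  0.3  0.6]
  turn rz units 0.01  then shift units [ 0.    -0.198  1.025]
(np.float64(315.44), np.float64(306.39), 18)
```

The tip row is still 306.39. Pushing from the outside only.

Emit:
carry_out(
  xyz=[
    [0, -0.15, 0.3],
    [0, 0, 0.4],
    [0, 0, 0.3],
    [0, 0, 0],
    [0, 0, 0],
  ],
  dr=[
    [0, 0, 0],
    [0, 0, 0],
    [0, 0, 0],
    [0, 0, 0],
    [0, 0, 0],
  ],
)

```text
time: 79.85
tool_pos: [624.6, 82.9, 146.3]
tcp_rot: [3.141, 0.001, 3.099]
contact_force: [-0.0, -0.7, 0.5]
grip_width: 0.3
```

Emit:
carry_out(
  xyz=[
    [0, -0.08, 0],
    [0, -0.05, 0],
    [0, 0, 0],
    [0, 0, 0],
  ],
  dr=[
    [0, 0, 0],
    [0, 0, 0],
    [0, 0, 0],
    [0, 0, 0],
  ],
)

```text
time: 80.35
tool_pos: [623.9, 75.0, 145.7]
tcp_rot: [3.141, 0.0, 3.099]
contact_force: [0.2, 0.5, -0.7]
grip_width: 0.5
```

Emit:
carry_out(
  xyz=[
    [0, -0.05, 0],
    [0, 0, 0],
    [0, 0, 0],
  ],
  dr=[
    [0, 0, 0],
    [0, 0, 0],
    [0, 0, 0],
  ],
)

```text
time: 80.72
tool_pos: [623.7, 72.0, 145.5]
tcp_rot: [3.141, -0.0, 3.099]
contact_force: [0.6, 0.3, -0.0]
grip_width: 0.3
```

```bash
python3 - <<'E'
from h import *
plan((624,80,144),177.5)
s=snap("scene","f2",(220,180,340,320),5); print(tip(s))
E
```

```text
t 80.7 at [623.7  72.  145.5] rpy [180.   -0.  177.6] w 0.3 F [ 0.6  0.3 -0. ]
  turn rz units 0.009  then shift units [0.    0.133 0.025]
(np.float64(315.44), np.float64(306.39), 18)
```

Emit:
carry_out(
  xyz=[
    [0, -0.04, 0],
    [0, 0, 0],
    [0, 0, 0],
  ],
  dr=[
    [0, 0, 0],
    [0, 0, 0],
    [0, 0, 0],
  ],
)

```text
time: 81.15
tool_pos: [623.6, 69.6, 145.5]
tcp_rot: [3.142, 0.0, 3.099]
contact_force: [-0.3, 0.3, 1.0]
grip_width: 0.1
```

Emit:
carry_out(
  xyz=[
    [0, -0.04, 0],
    [0, 0, 0],
    [0, 0, 0],
  ],
  dr=[
    [0, 0, 0],
    [0, 0, 0],
    [0, 0, 0],
  ],
)

```text
time: 81.53
tool_pos: [623.6, 67.3, 145.7]
tcp_rot: [3.141, 0.001, 3.099]
contact_force: [-0.5, 2.3, 1.9]
grip_width: 0.4
```

Emit:
carry_out(
  xyz=[
    [0, -0.03, 0],
    [0, 0, 0],
    [0, 0, 0],
  ],
  dr=[
    [0, 0, 0],
    [0, 0, 0],
    [0, 0, 0],
  ],
)

```text
time: 81.9
tool_pos: [623.6, 65.7, 145.8]
tcp_rot: [3.141, 0.001, 3.099]
contact_force: [0.5, 2.9, 3.8]
grip_width: 0.6
```

```bash
python3 - <<'E'
from h import *
plan((624,80,144),177.5)
s=capture("scene"); print(tip(s))
E
```

```text
t 81.9 at [623.6  65.7 145.8] rpy [180.    0.  177.6] w 0.6 F [0.5 2.9 3.8]
  turn rz units 0.011  then shift units [0.004 0.238 0.029]
(np.float64(315.82), np.float64(303.71), 17)
```

Emit:
carry_out(
  xyz=[
    [0, -0.04, 0],
    [0, 0, 0],
    [0, 0, 0],
  ],
  dr=[
    [0, 0, 0],
    [0, 0, 0],
    [0, 0, 0],
  ],
)

```text
time: 82.32
tool_pos: [623.6, 64.7, 146.5]
tcp_rot: [3.139, 0.001, 3.1]
contact_force: [-0.4, 9.8, 8.1]
grip_width: 0.2
```

Emit:
carry_out(
  xyz=[
    [0, -0.04, 0],
    [0, 0, 0],
    [0, 0, 0],
  ],
  dr=[
    [0, 0, 0],
    [0, 0, 0],
    [0, 0, 0],
  ],
)

```text
time: 82.7
tool_pos: [623.5, 63.9, 147.3]
tcp_rot: [3.137, 0.002, 3.1]
contact_force: [-2.1, 15.5, 11.1]
grip_width: 0.8
```

```bash
python3 - <<'E'
from h import *
plan((624,80,144),177.5)
s=capture("scene"); print(tip(s))
E
```

```text
t 82.7 at [623.5  63.9 147.3] rpy [1.797e+02 1.000e-01 1.776e+02] w 0.8 F [-2.1 15.5 11.1]
  turn rz units 0.015  then shift units [0.004 0.268 0.055]
(np.float64(316.12), np.float64(302.65), 17)
```

Emit:
carry_out(
  xyz=[
    [0, 0.1, 0],
    [0, 0.15, 0],
    [0, 0, 0],
    [0, 0, 0],
    [0, 0, 0],
    [0, 0, 0],
    [0, 0, 0],
    [0, 0, 0],
  ],
  dr=[
    [0, 0, 0],
    [0, 0, 0],
    [0, 0, 0],
    [0, 0, 0],
    [0, 0, 0],
    [0, 0, 0],
    [0, 0, 0],
    [0, 0, 0],
  ],
)

```text
time: 83.75
tool_pos: [623.8, 75.6, 145.6]
tcp_rot: [3.142, 0.0, 3.099]
contact_force: [0.5, -0.1, -0.8]
grip_width: 0.6
```

Emit:
carry_out(
  xyz=[
    [0, 0, 0],
    [0, 0, 0],
    [0, 0, 0],
    [0, 0, 0],
  ],
  dr=[
    [0, 0, 0],
    [0, 0, 0],
    [0, 0, 0],
    [0, 0, 0],
  ],
)

```text
time: 84.25
tool_pos: [623.8, 75.7, 145.5]
tcp_rot: [3.142, -0.0, 3.099]
contact_force: [-0.2, 0.1, -1.0]
grip_width: 0.3
```

```bash
python3 - <<'E'
from h import *
plan((624,80,144),177.5)
s=snap("scene","f3",(220,180,340,320),5); print(tip(s))
E
```

```text
t 84.2 at [623.8  75.7 145.5] rpy [180.   -0.  177.6] w 0.3 F [-0.2  0.1 -1. ]
  turn rz units 0.01  then shift units [0.    0.073 0.025]
(np.float64(315.44), np.float64(306.39), 18)
```

Three different pushes all end at the same tip row, 306.39, so the poise is probably at its stop. The tip row may be biased by the post hiding part of the tip. I'll check the tilt with the stored lid positions at both stops and the weighed state.

```bash
python3 - <<'E'
from h import *
def load(f,box):
    x0,y0,x1,y1=box; im=cv2.imread(f"pics/{f}.png"); im=cv2.resize(im,(x1-x0,y1-y0),interpolation=cv2.INTER_AREA); F=np.zeros((384,512,3),np.uint8); F[y0:y1,x0:x1]=im; return F
S={"b3 +0.1":("b3",(190,150,340,330)),"b8? +0.1":("c4",(190,150,340,330)),"d1 -0.1":("d1",(190,130,320,250)),"d6":("d6",(190,130,320,250))}
S["c4 weighed"]=S.pop("b8? +0.1")
for n,(f,b) in S.items():
    im=load(f,b)
    for k in("red","yellow","green"):
        m=mask(im,k,100,60); m=cv2.morphologyEx(m,cv2.MORPH_CLOSE,np.ones((3,3)))
        for ct in cv2.findContours(m,cv2.RETR_EXTERNAL,cv2.CHAIN_APPROX_NONE)[0]:
            F=np.zeros(m.shape,np.uint8); cv2.drawContours(F,[ct],-1,255,-1); ys,xs=np.nonzero(F)
            if 120<len(xs)<280 and ys.mean()<225 and xs.mean()<262: print(n,k,xs.mean().round(2),ys.mean().round(2),len(xs))
E
```

```text
b3 +0.1 red 234.08 184.51 211
b3 +0.1 yellow 229.34 204.79 226
b3 +0.1 green 253.21 207.97 219
d1 -0.1 red 233.94 180.36 214
d1 -0.1 yellow 229.15 200.56 230
d6 red 233.92 180.25 212
c4 weighed red 233.93 182.68 209
c4 weighed yellow 229.12 202.87 227
c4 weighed green 253.15 206.1 222
```

```bash
cat > beam.py <<'E'
from h import *
def load(f,box):
    x0,y0,x1,y1=box; im=cv2.imread(f"pics/{f}.png"); im=cv2.resize(im,(x1-x0,y1-y0),interpolation=cv2.INTER_AREA); F=np.zeros((384,512,3),np.uint8); F[y0:y1,x0:x1]=im; return F
def prof(im):
    a=im.astype(float); w=np.clip(a[...,2]-(a[...,0]+a[...,1])/2-25,0,None); out=[]
    for x in range(311,319):
        c=w[294:318,x]; out.append((round((c*np.arange(294,318)).sum()/c.sum(),2),int(c.sum())) if c.sum()>40 else None)
    return out, (w[294:318,308:322]*np.arange(294,318)[:,None]).sum()/w[294:318,308:322].sum()
if __name__=="__main__":
    for n,im in {"start":cv2.imread("pics/scene0.png"),"+.1 b5":load("b5",(220,180,340,330)),"+.1 b8":load("b8",(220,180,340,330)),"weighed c2":load("c2",(280,280,335,330)),"-.1 e3":load("e3",(190,130,340,330)),"-.1 e7":load("e7",(220,180,340,320)),"now":capture("scene")["image"]}.items():
        o,c=prof(im); print(n,o,round(c,2))
E
python3 beam.py
```

```text
start [None, None, (np.float64(306.46), 85), (np.float64(306.51), 218), (np.float64(307.79), 241), (np.float64(308.65), 191), (np.float64(308.35), 59), None] 305.63
+.1 b5 [None, None, None, (np.float64(300.5), 80), (np.float64(300.77), 177), (np.float64(301.57), 216), (np.float64(302.68), 194), (np.float64(303.07), 117)] 300.67
+.1 b8 [None, None, None, (np.float64(300.59), 85), (np.float64(300.95), 205), (np.float64(301.91), 222), (np.float64(302.71), 195), (np.float64(303.07), 112)] 300.85
weighed c2 [None, None, (np.float64(304.17), 45), (np.float64(304.56), 153), (np.float64(305.02), 219), (np.float64(306.02), 231), (np.float64(306.73), 132), None] 303.82
-.1 e3 [None, (np.float64(308.8), 115), (np.float64(309.08), 218), (np.float64(310.08), 231), (np.float64(310.85), 205), None, None, None] 307.65
-.1 e7 [None, (np.float64(308.59), 87), (np.float64(308.82), 219), (np.float64(310.06), 230), (np.float64(310.7), 193), None, None, None] 307.41
now [None, None, None, (np.float64(305.14), 172), (np.float64(305.92), 230), (np.float64(306.98), 226), (np.float64(307.17), 145), None] 304.47
```

Emit:
carry_out(
  xyz=[
    [0, 0.05, -0.3],
    [0, 0, -0.8],
    [0, 0, -0.8],
    [0.8, 0.5, 0],
    [0.8, 0.5, 0],
    [0.8, 0.5, 0],
    [0.8, 0.5, 0],
    [0, 0, 0],
  ],
  dr=[
    [0, 0, 0],
    [0, 0, 0],
    [0, 0, 0],
    [0, 0, 0],
    [0, 0, 0],
    [0, 0, 0],
    [0, 0, 0],
    [0, 0, 0],
  ],
)

```text
time: 85.35
tool_pos: [434.5, 208.3, 260.2]
tcp_rot: [3.141, -0.0, 3.103]
contact_force: [-0.8, -0.2, 0.9]
grip_width: 0.1
```

Emit:
carry_out(
  xyz=[
    [0, 0.8, 0],
    [0, 0, 0],
    [0, 0, 0],
    [0, 0, 0],
    [0, 0, 0],
    [0, 0, 0],
    [0, 0, 0],
    [0, 0, 0],
  ],
  dr=[
    [0, 0, 0],
    [0, 0, 0],
    [0, 0, 0],
    [0, 0, 0],
    [0, 0, 0],
    [0, 0, 0],
    [0, 0, 0],
    [0, 0, 0],
  ],
)

```text
time: 86.35
tool_pos: [439.2, 254.5, 259.6]
tcp_rot: [3.141, 0.0, 3.099]
contact_force: [0.2, 0.8, -0.2]
grip_width: 0.6
```

```bash
cat > rim.py <<'E'
from beam import *
s=snap("scene","g1",(190,150,340,330),3.3); c=snap("top","g2",(105,165,145,200),14); snap("top","g3",(110,140,310,240),4); cv2.imwrite("pics/g_scene.png",s["image"]); cv2.imwrite("pics/g_top.png",c["image"])
def edge(im,x,r0,r1,up):
    g=cv2.cvtColor(im,cv2.COLOR_BGR2GRAY).astype(float)[r0:r1,x]; d=np.diff(g)*(1 if up else -1); d[d<0]=0
    i=int(np.argmax(d)); a=max(0,i-2); w=d[a:i+3]; return r0+a+(w*np.arange(len(w))).sum()/w.sum()+.5
S={"start":cv2.imread("pics/scene0.png"),"+.1":load("b3",(190,150,340,330)),"weighed":load("c4",(190,150,340,330)),"-.1":load("e3",(190,130,340,330)),"now":load("g1",(190,150,340,330)),"now raw":s["image"]}
for n,im in S.items():
    e=[]
    for x in range(204,234):
        yl=193-(x-200.6)*0.55; e.append(edge(im,x,int(yl)-8,int(yl)+8,True))
    print(n,np.round(np.median(np.array(e)+np.arange(204,234)*0.55),2),np.round(e[::5],1))
    print("   beam",prof(im)[0][2:6],tip({"image":im}))
E
python3 rim.py
```

```text
start 302.11 [190.  187.1 184.8 181.8 178.8 175.9]
   beam [(np.float64(306.46), 85), (np.float64(306.51), 218), (np.float64(307.79), 241), (np.float64(308.65), 191)] (np.float64(315.0), np.float64(307.65), 17)
+.1 305.35 [193.  190.4 187.7 184.7 182.  182.9]
   beam [None, (np.float64(300.48), 79), (np.float64(300.81), 177), (np.float64(301.57), 218)] (np.float64(316.12), np.float64(301.65), 17)
weighed 303.32 [191.  188.1 185.6 182.7 185.9 180.9]
   beam [(np.float64(304.2), 45), (np.float64(304.56), 154), (np.float64(305.04), 219), (np.float64(306.02), 228)] (np.float64(315.28), np.float64(305.44), 18)
-.1 300.72 [188.7 185.7 183.  180.2 177.7 174.7]
   beam [(np.float64(309.08), 218), (np.float64(310.08), 231), (np.float64(310.85), 205), None] (np.float64(313.69), np.float64(309.62), 16)
now 302.81 [190.7 187.7 185.  182.4 179.7 176.5]
   beam [None, (np.float64(305.16), 158), (np.float64(305.92), 221), (np.float64(306.94), 219)] (np.float64(315.44), np.float64(306.39), 18)
now raw 302.82 [190.8 187.7 185.  182.4 179.8 176.5]
   beam [None, (np.float64(305.12), 170), (np.float64(305.91), 227), (np.float64(306.96), 229)] (np.float64(315.44), np.float64(306.39), 18)
```

```bash
python3 - <<'E'
from beam import *
def load2(f,box):
    return load(f,box)
T={"start":cv2.imread("pics/top0.png"),"+.1 b4":load("b4",(110,140,310,240)),"w c3":load("c3",(105,165,145,200)),"-.1 e5":load("e5",(120,150,220,210)),"now g2":load("g2",(105,165,145,200)),"now":cv2.imread("pics/g_top.png")}
for n,im in T.items():
    a=im.astype(float); w=np.clip(a[...,2]-(a[...,0]+a[...,1])/2-25,0,None); hs=cv2.cvtColor(im,cv2.COLOR_BGR2HSV)
    k=((hs[...,0]<8)|(hs[...,0]>170)); w=w*k; w[:,:118]=0; w[:,140:]=0; w[:172]=0; w[190:]=0
    ys,xs=np.mgrid[:384,:512]; print(n,round((w*xs).sum()/w.sum(),2),round((w*ys).sum()/w.sum(),2),int(w.sum()))
    # dark beam bar rows near tip: vertical centroid of darkness at columns 134-150
    g=cv2.cvtColor(im,cv2.COLOR_BGR2GRAY).astype(float)
E
cp pics/g1.png pics/g1b.png
```

```text
start 127.92 181.76 618
+.1 b4 124.17 177.82 1120
w c3 126.36 180.14 798
-.1 e5 130.46 183.6 561
now g2 126.84 180.82 705
now 126.83 180.83 715
```

Cross-checking both views, the home state reads level (about 0, between -0.018 and +0.015 by method). The weighed state reads about 0.018 rad higher than home, which is too close to the 0.02 limit to trust. About 124 s remain, so I'll repeat the weighing properly, using this balanced home state as my level reference.

```bash
python3 -c "
from h import *
plan((461.5,-104.8,110),182.3)"
```

```text
t 86.5 at [439.2 254.6 259.5] rpy [180.    0.  177.6] w 0.8 F [-0.1  0.3  0.3]
  turn rz units -0.59  then shift units [-0.131 -6.     2.492]
```

Emit:
carry_out(
  xyz=[
    [0, -0.5, 0],
    [-0.03, -0.9, 0.2],
    [-0.02, -0.9, 0.4],
    [-0.02, -0.9, 0.4],
    [-0.02, -0.9, 0.4],
    [-0.02, -0.9, 0.4],
    [-0.02, -0.9, 0.4],
    [0, -0.1, 0.29],
  ],
  dr=[
    [0, 0, -0.59],
    [0, 0, 0],
    [0, 0, 0],
    [0, 0, 0],
    [0, 0, 0],
    [0, 0, 0],
    [0, 0, 0],
    [0, 0, 0],
  ],
  gripper=-0.1,
)

```text
time: 87.5
tool_pos: [459.2, -108.0, 109.2]
tcp_rot: [-3.141, 0.0, -3.106]
contact_force: [-0.8, -0.1, -0.1]
grip_width: 41.4
```

Emit:
carry_out(
  xyz=[
    [0, 0, 0],
    [0, 0, 0],
    [0, 0, 0],
  ],
  dr=[
    [0, 0, 0],
    [0, 0, 0],
    [0, 0, 0],
  ],
)

```text
time: 87.88
tool_pos: [459.5, -104.2, 111.0]
tcp_rot: [-3.141, 0.002, -3.1]
contact_force: [-0.1, 1.5, -0.8]
grip_width: 41.1
```

```bash
python3 -c "
from h import *
s=capture('scene'); print(tip(s)); print(lid(s,'green',36),lid(s,'yellow',36))
plan((461.5,-104.8,43),182.3)"
```

```text
(np.float64(315.44), np.float64(306.39), 18)
[(array([761.5, -85.4]), np.float64(-7.8), (61, 61), 286), (array([ 467.6, -100.7]), np.float64(2.9), (61, 37), 90)] [(array([ 467.9, -166.7]), np.float64(25.6), (92, 46), 105)]
t 87.9 at [ 459.5 -104.2  110.9] rpy [-1.800e+02  1.000e-01 -1.776e+02] w 40.8 F [-0.9  0.1  0.1]
  turn rz units 0.01  then shift units [-0.033 -0.011  1.132]
```

Emit:
carry_out(
  xyz=[
    [-0.03, -0.015, 0.4],
    [0, 0, 0.4],
    [0, 0, 0.3],
    [0, 0, 0],
    [0, 0, 0],
  ],
  dr=[
    [0, 0, 0],
    [0, 0, 0],
    [0, 0, 0],
    [0, 0, 0],
    [0, 0, 0],
  ],
  gripper=0,
)

```text
time: 88.55
tool_pos: [461.4, -105.6, 44.9]
tcp_rot: [-3.141, 0.001, -3.101]
contact_force: [0.3, -1.0, -0.1]
grip_width: 45.6
```

Emit:
carry_out(
  xyz=[
    [0, 0, 0],
    [0, 0, 0],
    [0, 0, 0],
  ],
  dr=[
    [0, 0, 0],
    [0, 0, 0],
    [0, 0, 0],
  ],
  gripper=-0.6,
)

```text
time: 88.92
tool_pos: [461.3, -105.7, 44.9]
tcp_rot: [-3.141, 0.001, -3.102]
contact_force: [0.8, 1.3, 7.6]
grip_width: 35.9
```

Emit:
carry_out(
  xyz=[
    [0, 0, -0.6],
    [0, 0, -1],
    [0, 0, -1],
    [0, 0, -0.4],
    [0, 0, 0],
  ],
  dr=[
    [0, 0, 0],
    [0, 0, 0],
    [0, 0, 0],
    [0, 0, 0],
    [0, 0, 0],
  ],
)

```text
time: 89.55
tool_pos: [461.5, -105.9, 225.6]
tcp_rot: [-3.14, 0.004, -3.101]
contact_force: [0.7, -0.6, -1.5]
grip_width: 35.5
```

```bash
python3 -c "
from h import *
plan((588,-76,222),177.5)"
```

```text
t 89.5 at [ 461.5 -105.9  225.6] rpy [-179.9    0.2 -177.7] w 35.5 F [ 0.7 -0.6 -1.5]
  turn rz units 0.6  then shift units [-2.085  0.59   0.061]
```

Emit:
carry_out(
  xyz=[
    [0, 0, 0],
    [0, 0, 0],
    [-0.8, 0.2, 0],
    [-0.8, 0.2, 0],
    [-0.48, 0.19, 0.2],
    [0, 0, 0.5],
    [0, 0, 0],
    [0, 0, 0],
  ],
  dr=[
    [0, 0, 0.3],
    [0, 0, 0.3],
    [0, 0, 0],
    [0, 0, 0],
    [0, 0, 0],
    [0, 0, 0],
    [0, 0, 0],
    [0, 0, 0],
  ],
)

```text
time: 90.55
tool_pos: [586.8, -75.9, 181.8]
tcp_rot: [3.141, -0.001, 3.098]
contact_force: [0.6, -0.6, -1.0]
grip_width: 35.6
```

```bash
python3 -c "
from h import *
plan((588,-76,157),177.5); snap('scene','h1',(190,130,320,250),5)"
```

```text
t 90.5 at [586.8 -75.9 181.8] rpy [ 1.800e+02 -1.000e-01  1.775e+02] w 35.6 F [ 0.6 -0.6 -1. ]
  turn rz units -0.003  then shift units [-0.02  -0.001  0.414]
```

Emit:
carry_out(
  xyz=[
    [0, 0, 0.25],
    [0, 0, 0.15],
    [0, 0, 0.1],
    [0, 0, 0.05],
    [0, 0, 0],
  ],
  dr=[
    [0, 0, 0],
    [0, 0, 0],
    [0, 0, 0],
    [0, 0, 0],
    [0, 0, 0],
  ],
)

```text
time: 91.22
tool_pos: [587.0, -75.7, 149.0]
tcp_rot: [3.142, -0.0, 3.098]
contact_force: [-0.5, 1.1, 0.1]
grip_width: 35.8
```

Emit:
carry_out(
  xyz=[
    [0, 0, 0.015],
    [0, 0, 0],
    [0, 0, 0],
    [0, 0, 0],
  ],
  dr=[
    [0, 0, 0],
    [0, 0, 0],
    [0, 0, 0],
    [0, 0, 0],
  ],
  gripper=0.05,
)

```text
time: 91.72
tool_pos: [587.1, -75.7, 148.4]
tcp_rot: [3.142, 0.0, 3.098]
contact_force: [0.0, 0.9, 0.3]
grip_width: 48.3
```

Emit:
carry_out(
  xyz=[
    [0, 0, -0.4],
    [0, 0, -0.6],
    [0, 0, -0.4],
    [0, 0, 0],
  ],
  dr=[
    [0, 0, 0],
    [0, 0, 0],
    [0, 0, 0],
    [0, 0, 0],
  ],
)

```text
time: 92.22
tool_pos: [588.0, -75.9, 234.2]
tcp_rot: [-3.141, 0.004, 3.098]
contact_force: [0.4, -1.1, -0.8]
grip_width: 48.0
```

```bash
python3 -c "
from h import *
plan((463.7,-169,110),182.3); s=snap('scene','h2',(190,130,320,250),5); print(tip(s))"
```

```text
t 92.2 at [588.  -75.9 234.2] rpy [-179.9    0.2  177.5] w 48.0 F [ 0.4 -1.1 -0.8]
  turn rz units -0.6  then shift units [ 2.132 -1.467  2.07 ]
(np.float64(316.12), np.float64(301.65), 17)
```

Green is down. Next is yellow.

Emit:
carry_out(
  xyz=[
    [0, 0, 0],
    [0, 0, 0],
    [0.75, -0.5, 0],
    [0.75, -0.5, 0],
    [0.63, -0.46, 0.3],
    [0, 0, 0.9],
    [0, 0, 0.8],
    [0, 0, 0],
  ],
  dr=[
    [0, 0, -0.3],
    [0, 0, -0.3],
    [0, 0, 0],
    [0, 0, 0],
    [0, 0, 0],
    [0, 0, 0],
    [0, 0, 0],
    [0, 0, 0],
  ],
  gripper=0,
)

```text
time: 93.28
tool_pos: [460.0, -166.9, 108.5]
tcp_rot: [3.136, -0.008, -3.102]
contact_force: [-0.4, -1.0, 0.5]
grip_width: 45.8
```

```bash
python3 -c "
from h import *
plan((463.7,-168.5,43.5),182.3); s=capture('scene'); print(lid(s,'yellow',36),lid(s,'red',36))"
```

```text
t 93.3 at [ 460.  -166.9  108.5] rpy [ 179.7   -0.5 -177.7] w 45.8 F [-0.4 -1.   0.5]
  turn rz units -0.003  then shift units [-0.061 -0.028  1.084]
[(array([ 467.1, -165.3]), np.float64(12.3), (83, 39), 110)] [(array([ 474.4, -229.3]), np.float64(11.4), (59, 40), 84)]
```

Emit:
carry_out(
  xyz=[
    [-0.02, 0, 0.3],
    [0, 0, 0.5],
    [0, 0, 0.34],
    [0, 0, 0],
    [0, 0, 0],
  ],
  dr=[
    [0, 0, 0],
    [0, 0, 0],
    [0, 0, 0],
    [0, 0, 0],
    [0, 0, 0],
  ],
)

```text
time: 93.95
tool_pos: [465.2, -168.8, 45.5]
tcp_rot: [-3.14, 0.002, -3.101]
contact_force: [-1.0, -0.6, -0.3]
grip_width: 46.0
```

Emit:
carry_out(
  xyz=[
    [0, 0, 0],
    [0, 0, 0],
    [0, 0, 0],
  ],
  dr=[
    [0, 0, 0],
    [0, 0, 0],
    [0, 0, 0],
  ],
  gripper=-0.6,
)

```text
time: 94.32
tool_pos: [464.7, -168.6, 44.9]
tcp_rot: [-3.141, 0.002, -3.101]
contact_force: [-0.2, 1.3, 7.7]
grip_width: 35.9
```

Emit:
carry_out(
  xyz=[
    [0, 0, -0.6],
    [0, 0, -1],
    [0, 0, -1],
    [0, 0, -0.4],
    [0, 0, 0],
  ],
  dr=[
    [0, 0, 0],
    [0, 0, 0],
    [0, 0, 0],
    [0, 0, 0],
    [0, 0, 0],
  ],
)

```text
time: 94.95
tool_pos: [464.7, -168.7, 225.5]
tcp_rot: [-3.139, 0.004, -3.101]
contact_force: [-0.4, 0.3, -1.6]
grip_width: 35.7
```

```bash
python3 -c "
from h import *
plan((637,-130,222),177.5)"
```

```text
t 95.0 at [ 464.7 -168.7  225.5] rpy [-179.9    0.2 -177.7] w 35.7 F [-0.4  0.3 -1.6]
  turn rz units 0.6  then shift units [-2.841  0.769  0.059]
```

Emit:
carry_out(
  xyz=[
    [0, 0, 0],
    [0, 0, 0],
    [-0.8, 0.22, 0],
    [-0.8, 0.22, 0],
    [-0.8, 0.22, 0],
    [-0.43, 0.11, 0.3],
    [0, 0, 0.5],
    [0, 0, 0],
  ],
  dr=[
    [0, 0, 0.3],
    [0, 0, 0.3],
    [0, 0, 0],
    [0, 0, 0],
    [0, 0, 0],
    [0, 0, 0],
    [0, 0, 0],
    [0, 0, 0],
  ],
)

```text
time: 95.95
tool_pos: [633.4, -128.7, 170.6]
tcp_rot: [3.139, -0.01, 3.098]
contact_force: [0.7, 0.3, -0.8]
grip_width: 35.7
```

```bash
python3 -c "
from h import *
plan((637,-130,147.5),177.5); snap('scene','h3',(190,130,320,250),5)"
```

```text
t 96.0 at [ 633.4 -128.7  170.6] rpy [179.8  -0.6 177.5] w 35.7 F [ 0.7  0.3 -0.8]
  turn rz units 0.002  then shift units [-0.06  -0.02   0.385]
```

Emit:
carry_out(
  xyz=[
    [0, 0, 0.1],
    [0, 0, 0.2],
    [0, 0, 0.12],
    [0, 0, 0],
    [0, 0, 0],
  ],
  dr=[
    [0, 0, 0],
    [0, 0, 0],
    [0, 0, 0],
    [0, 0, 0],
    [0, 0, 0],
  ],
)

```text
time: 96.62
tool_pos: [635.9, -129.6, 150.9]
tcp_rot: [-3.142, 0.001, 3.098]
contact_force: [-1.1, 0.1, -0.9]
grip_width: 35.7
```

Emit:
carry_out(
  xyz=[
    [0, 0, 0.03],
    [0, 0, 0],
    [0, 0, 0],
  ],
  dr=[
    [0, 0, 0],
    [0, 0, 0],
    [0, 0, 0],
  ],
)

```text
time: 97.0
tool_pos: [635.8, -129.6, 148.9]
tcp_rot: [3.142, 0.0, 3.098]
contact_force: [0.1, 0.4, -1.0]
grip_width: 35.8
```

Emit:
carry_out(
  xyz=[
    [0, 0, 0.03],
    [0, 0, 0],
    [0, 0, 0],
  ],
  dr=[
    [0, 0, 0],
    [0, 0, 0],
    [0, 0, 0],
  ],
)

```text
time: 97.38
tool_pos: [635.9, -129.6, 147.3]
tcp_rot: [-3.142, 0.001, 3.098]
contact_force: [-0.4, 0.6, 0.7]
grip_width: 35.3
```

Emit:
carry_out(
  xyz=[
    [0, 0, 0.01],
    [0, 0, 0],
    [0, 0, 0],
    [0, 0, 0],
  ],
  dr=[
    [0, 0, 0],
    [0, 0, 0],
    [0, 0, 0],
    [0, 0, 0],
  ],
  gripper=0.05,
)

```text
time: 97.88
tool_pos: [635.7, -129.6, 146.3]
tcp_rot: [3.141, -0.0, 3.098]
contact_force: [-0.1, 0.2, -0.3]
grip_width: 48.5
```

Emit:
carry_out(
  xyz=[
    [0, 0, -0.4],
    [0, 0, -0.6],
    [0, 0, -0.5],
    [0, 0, 0],
  ],
  dr=[
    [0, 0, 0],
    [0, 0, 0],
    [0, 0, 0],
    [0, 0, 0],
  ],
)

```text
time: 98.38
tool_pos: [636.8, -129.9, 239.3]
tcp_rot: [-3.14, 0.006, 3.098]
contact_force: [-0.2, -0.5, -0.6]
grip_width: 48.4
```

```bash
python3 -c "
from h import *
s=snap('scene','h4',(190,130,320,250),5);print(lid(s,'red',36),lid(s,'yellow',139),lid(s,'green',139)[-1:])
plan((466.3,-233,110),182.3)"
```

```text
[] [(array([ 643. , -122.7]), np.float64(-20.4), (40, 60), 114)] [(array([588.1, -72.8]), np.float64(-0.8), (38, 61), 218)]
t 98.4 at [ 636.  -129.6  237.1] rpy [-1.800e+02  1.000e-01  1.775e+02] w 48.2 F [ 0.   0.1 -0.5]
  turn rz units -0.6  then shift units [ 2.895 -1.608  2.119]
```

Yellow is down. Now red.

Emit:
carry_out(
  xyz=[
    [0, 0, 0],
    [0, 0, 0],
    [0.85, -0.48, 0],
    [0.85, -0.48, 0],
    [0.85, -0.48, 0],
    [0.345, -0.168, 0.3],
    [0, 0, 0.9],
    [0, 0, 0.8],
  ],
  dr=[
    [0, 0, -0.3],
    [0, 0, -0.3],
    [0, 0, 0],
    [0, 0, 0],
    [0, 0, 0],
    [0, 0, 0],
    [0, 0, 0],
    [0, 0, 0],
  ],
  gripper=0.05,
)

```text
time: 99.42
tool_pos: [464.7, -232.7, 113.9]
tcp_rot: [3.14, -0.001, -3.103]
contact_force: [-0.3, -0.2, -0.6]
grip_width: 48.4
```

Emit:
carry_out(
  xyz=[
    [0, 0, 0],
    [0, 0, 0],
  ],
  dr=[
    [0, 0, 0],
    [0, 0, 0],
  ],
)

```text
time: 99.68
tool_pos: [466.6, -233.2, 117.2]
tcp_rot: [-3.141, 0.001, -3.101]
contact_force: [-0.3, -0.5, 0.3]
grip_width: 48.2
```

```bash
python3 -c "
from h import *
plan((466.3,-232.8,44.5),182.3); s=capture('scene'); print(lid(s,'red',36))"
```

```text
t 99.7 at [ 466.6 -233.2  117.2] rpy [-180.     0.  -177.7] w 48.2 F [-0.3 -0.5  0.3]
  turn rz units 0.001  then shift units [0.004 0.007 1.212]
[(array([ 471.9, -227.5]), np.float64(-9.1), (59, 39), 89)]
```

Emit:
carry_out(
  xyz=[
    [0, 0, 0.4],
    [0, 0, 0.5],
    [0, 0, 0.29],
    [0, 0, 0],
    [0, 0, 0],
  ],
  dr=[
    [0, 0, 0],
    [0, 0, 0],
    [0, 0, 0],
    [0, 0, 0],
    [0, 0, 0],
  ],
)

```text
time: 100.35
tool_pos: [467.1, -233.5, 46.7]
tcp_rot: [-3.14, 0.002, -3.101]
contact_force: [-0.7, 0.2, 0.2]
grip_width: 48.3
```

Emit:
carry_out(
  xyz=[
    [0, 0, 0],
    [0, 0, 0],
    [0, 0, 0],
  ],
  dr=[
    [0, 0, 0],
    [0, 0, 0],
    [0, 0, 0],
  ],
  gripper=-0.6,
)

```text
time: 100.72
tool_pos: [466.6, -233.2, 45.9]
tcp_rot: [-3.141, 0.001, -3.101]
contact_force: [0.2, 0.4, 7.0]
grip_width: 35.6
```

Emit:
carry_out(
  xyz=[
    [0, 0, -0.6],
    [0, 0, -1],
    [0, 0, -1],
    [0, 0, -0.4],
    [0, 0, 0],
  ],
  dr=[
    [0, 0, 0],
    [0, 0, 0],
    [0, 0, 0],
    [0, 0, 0],
    [0, 0, 0],
  ],
)

```text
time: 101.35
tool_pos: [466.7, -233.4, 226.7]
tcp_rot: [-3.139, 0.003, -3.101]
contact_force: [0.0, -0.6, -2.1]
grip_width: 35.8
```

```bash
python3 -c "
from h import *
plan((583,-181,222),177.5)"
```

```text
t 101.3 at [ 466.7 -233.4  226.7] rpy [-179.9    0.2 -177.7] w 35.8 F [ 0.  -0.6 -2.1]
  turn rz units 0.6  then shift units [-1.899  0.956  0.078]
```

Emit:
carry_out(
  xyz=[
    [0, 0, 0],
    [0, 0, 0],
    [-0.8, 0.4, 0],
    [-0.8, 0.4, 0],
    [-0.3, 0.156, 0.3],
    [0, 0, 0.5],
    [0, 0, 0.1],
    [0, 0, 0],
  ],
  dr=[
    [0, 0, 0.3],
    [0, 0, 0.3],
    [0, 0, 0],
    [0, 0, 0],
    [0, 0, 0],
    [0, 0, 0],
    [0, 0, 0],
    [0, 0, 0],
  ],
)

```text
time: 102.35
tool_pos: [581.9, -180.6, 170.0]
tcp_rot: [3.141, -0.002, 3.098]
contact_force: [-0.2, 0.2, -0.7]
grip_width: 35.8
```

Emit:
carry_out(
  xyz=[
    [0, 0, 0],
    [0, 0, 0.1],
    [0, 0, 0.1],
    [0, 0, 0],
    [0, 0, 0],
  ],
  dr=[
    [0, 0, 0],
    [0, 0, 0],
    [0, 0, 0],
    [0, 0, 0],
    [0, 0, 0],
  ],
)

```text
time: 102.98
tool_pos: [582.5, -180.6, 159.0]
tcp_rot: [3.142, 0.0, 3.098]
contact_force: [-0.1, 0.9, -0.4]
grip_width: 35.8
```

```bash
python3 -c "
from h import *
plan((583,-181,149),177.5); snap('scene','h5',(190,130,320,250),5)"
```

```text
t 103.0 at [ 582.5 -180.6  159. ] rpy [180.    0.  177.5] w 35.8 F [-0.1  0.9 -0.4]
  turn rz units -0.001  then shift units [-0.009 -0.006  0.167]
```

Emit:
carry_out(
  xyz=[
    [0, 0, 0.1],
    [0, 0, 0.05],
    [0, 0, 0],
    [0, 0, 0],
  ],
  dr=[
    [0, 0, 0],
    [0, 0, 0],
    [0, 0, 0],
    [0, 0, 0],
  ],
)

```text
time: 103.52
tool_pos: [582.5, -180.6, 150.1]
tcp_rot: [-3.142, 0.0, 3.098]
contact_force: [0.3, -0.1, -1.5]
grip_width: 35.3
```

Emit:
carry_out(
  xyz=[
    [0, 0, 0.02],
    [0, 0, 0],
    [0, 0, 0],
  ],
  dr=[
    [0, 0, 0],
    [0, 0, 0],
    [0, 0, 0],
  ],
)

```text
time: 103.9
tool_pos: [582.4, -180.6, 148.8]
tcp_rot: [3.141, 0.0, 3.098]
contact_force: [0.3, -0.2, -1.2]
grip_width: 35.5
```

Emit:
carry_out(
  xyz=[
    [0, 0, 0.02],
    [0, 0, 0],
    [0, 0, 0],
    [0, 0, 0],
    [0, 0, 0],
  ],
  dr=[
    [0, 0, 0],
    [0, 0, 0],
    [0, 0, 0],
    [0, 0, 0],
    [0, 0, 0],
  ],
  gripper=0.05,
)

```text
time: 104.52
tool_pos: [582.4, -180.6, 147.6]
tcp_rot: [3.141, 0.0, 3.098]
contact_force: [-0.9, 0.3, -0.4]
grip_width: 48.3
```

Emit:
carry_out(
  xyz=[
    [0, 0, -0.4],
    [0, 0, -0.6],
    [0, 0, -0.4],
    [0, 0, 0],
    [0, 0.9, 0],
    [0, 0.9, 0],
    [0, 0.9, 0],
    [0, 0.9, 0],
  ],
  dr=[
    [0, 0, 0],
    [0, 0, 0],
    [0, 0, 0],
    [0, 0, 0],
    [0, 0, 0],
    [0, 0, 0],
    [0, 0, 0],
    [0, 0, 0],
  ],
)

```text
time: 105.52
tool_pos: [591.2, 36.8, 229.9]
tcp_rot: [3.141, -0.002, 3.098]
contact_force: [0.9, -0.2, 0.3]
grip_width: 48.4
```

```bash
python3 -c "
from h import *
s=snap('scene','h6',(190,130,340,330),3)
plan((622.8,37,205),177.5)"
```

```text
t 105.6 at [590.8  43.4 230. ] rpy [ 1.798e+02 -1.000e-01  1.777e+02] w 48.4 F [-1.5  3.   0.1]
  turn rz units 0.027  then shift units [-0.537 -0.083  0.416]
```

All three are loaded. Now the poise again.

Emit:
carry_out(
  xyz=[
    [-0.53, -0.14, 0.1],
    [0, 0, 0.3],
    [0, 0, 0],
    [0, 0, 0],
    [0, 0, 0],
  ],
  dr=[
    [0, 0, 0],
    [0, 0, 0],
    [0, 0, 0],
    [0, 0, 0],
    [0, 0, 0],
  ],
  gripper=-0.1,
)

```text
time: 106.2
tool_pos: [623.4, 25.3, 208.3]
tcp_rot: [3.142, 0.001, 3.098]
contact_force: [0.5, 0.1, 0.2]
grip_width: 41.4
```

```bash
python3 -c "
from h import *
s=snap('scene','h7',(220,180,340,330),4)
plan((622.8,34.5,156),177.5)
o=get_obs()['tool_pos']; print((proj(s,[(o[0]+1,o[1]+3,158)])-[220,180])*4)"
```

```text
t 106.2 at [623.4  25.3 208.3] rpy [1.800e+02 1.000e-01 1.775e+02] w 41.3 F [ 0.4  0.1 -0.7]
  turn rz units -0.001  then shift units [0.016 0.152 0.872]
[[182.72273521 217.52446162]]
```

Emit:
carry_out(
  xyz=[
    [0.01, 0.145, 0],
    [0, 0, 0.3],
    [0, 0, 0.3],
    [0, 0, 0.25],
    [0, 0, 0],
    [0, 0, 0],
  ],
  dr=[
    [0, 0, 0],
    [0, 0, 0],
    [0, 0, 0],
    [0, 0, 0],
    [0, 0, 0],
    [0, 0, 0],
  ],
)

```text
time: 107.0
tool_pos: [623.4, 34.2, 157.3]
tcp_rot: [3.141, 0.001, 3.098]
contact_force: [0.1, 0.4, -0.8]
grip_width: 41.3
```

```bash
python3 -c "
from h import *
plan((627,149.5,156),177.5); s=capture('scene'); print(tip(s))"
```

```text
t 107.0 at [623.4  34.2 157.3] rpy [1.800e+02 1.000e-01 1.775e+02] w 41.3 F [ 0.1  0.4 -0.8]
  turn rz units 0.0  then shift units [0.024 1.922 0.021]
(np.float64(316.12), np.float64(301.65), 17)
```

Emit:
carry_out(
  xyz=[
    [0, 0.2, 0],
    [0, 0.25, 0],
    [0, 0.28, 0],
    [0, 0.28, 0],
    [0, 0.28, 0],
    [0, 0.28, 0],
    [0, 0.23, 0],
    [0, 0.1, 0],
  ],
  dr=[
    [0, 0, 0],
    [0, 0, 0],
    [0, 0, 0],
    [0, 0, 0],
    [0, 0, 0],
    [0, 0, 0],
    [0, 0, 0],
    [0, 0, 0],
  ],
)

```text
time: 108.05
tool_pos: [627.6, 149.2, 156.2]
tcp_rot: [3.142, -0.001, 3.099]
contact_force: [0.9, -2.3, -1.4]
grip_width: 41.3
```

Emit:
carry_out(
  xyz=[
    [0, 0, 0],
    [0, 0, 0],
    [0, -0.13, 0],
    [0, 0, 0],
    [0, 0, 0],
    [0, 0, 0],
    [0, 0, 0],
    [0, 0, 0],
  ],
  dr=[
    [0, 0, 0],
    [0, 0, 0],
    [0, 0, 0],
    [0, 0, 0],
    [0, 0, 0],
    [0, 0, 0],
    [0, 0, 0],
    [0, 0, 0],
  ],
)

```text
time: 109.05
tool_pos: [627.7, 140.3, 156.6]
tcp_rot: [3.141, 0.0, 3.098]
contact_force: [-0.2, 0.3, 0.5]
grip_width: 41.5
```

Emit:
carry_out(
  xyz=[
    [0, 0, 0],
    [0, 0, 0],
    [0, 0, 0],
  ],
  dr=[
    [0, 0, 0],
    [0, 0, 0],
    [0, 0, 0],
  ],
)

```text
time: 109.42
tool_pos: [627.7, 140.2, 156.6]
tcp_rot: [3.141, 0.0, 3.098]
contact_force: [1.0, -0.1, 0.0]
grip_width: 41.3
```

```bash
python3 -c "
from beam import *
plan((627,149.5,156),177.5)
s=capture('scene'); print(tip(s),prof(s['image'])[0][2:7])
print('ref home',prof(cv2.imread('pics/g_scene.png'))[0][2:7])"
```

```text
t 109.4 at [627.7 140.2 156.6] rpy [180.    0.  177.5] w 41.3 F [ 1.  -0.1  0. ]
  turn rz units -0.0  then shift units [0.018 0.154 0.01 ]
(np.float64(315.32), np.float64(306.26), 19) [(np.float64(304.82), 49), (np.float64(305.15), 174), (np.float64(305.94), 223), (np.float64(306.96), 225), (np.float64(307.16), 132)]
ref home [None, (np.float64(305.12), 170), (np.float64(305.91), 227), (np.float64(306.96), 229), (np.float64(307.16), 136)]
```

The beam profile now matches the empty home (level) reference to within 0.03 px. Retracting and letting it rest.

Emit:
carry_out(
  xyz=[
    [0, 0, -0.3],
    [0, 0, -0.6],
    [0, 0, -0.6],
    [0.6, 0, 0],
    [0.9, -0.4, 0],
    [0.9, -0.5, 0],
    [0.8, -0.6, 0],
    [0, 0, 0],
  ],
  dr=[
    [0, 0, 0],
    [0, 0, 0],
    [0, 0, 0],
    [0, 0, 0],
    [0, 0, 0],
    [0, 0, 0],
    [0, 0, 0],
    [0, 0, 0],
  ],
  gripper=0.2,
)

```text
time: 110.48
tool_pos: [428.5, 57.5, 246.8]
tcp_rot: [-3.141, -0.002, 3.096]
contact_force: [0.2, 0.3, 1.3]
grip_width: 55.2
```

Emit:
carry_out(
  xyz=[
    [0, 0, 0],
    [0, 0, 0],
    [0, 0, 0],
    [0, 0, 0],
    [0, 0, 0],
    [0, 0, 0],
    [0, 0, 0],
    [0, 0, 0],
  ],
  dr=[
    [0, 0, 0],
    [0, 0, 0],
    [0, 0, 0],
    [0, 0, 0],
    [0, 0, 0],
    [0, 0, 0],
    [0, 0, 0],
    [0, 0, 0],
  ],
)

```text
time: 111.48
tool_pos: [431.9, 58.7, 246.6]
tcp_rot: [3.141, 0.0, 3.098]
contact_force: [0.2, -0.1, -0.4]
grip_width: 55.5
```

Emit:
carry_out(
  xyz=[
    [0, 0, 0],
    [0, 0, 0],
    [0, 0, 0],
    [0, 0, 0],
  ],
  dr=[
    [0, 0, 0],
    [0, 0, 0],
    [0, 0, 0],
    [0, 0, 0],
  ],
)

```text
time: 111.98
tool_pos: [431.9, 58.7, 246.6]
tcp_rot: [3.141, 0.0, 3.098]
contact_force: [-0.0, 0.7, -0.2]
grip_width: 55.0
```

```bash
python3 - <<'E'
from beam import *
s=snap('scene','i1',(190,150,340,330),3.3); c=capture("top"); print(tip(s),prof(s['image'])[0][2:7])
def topred(im):
    a=im.astype(float); w=np.clip(a[...,2]-(a[...,0]+a[...,1])/2-25,0,None); hs=cv2.cvtColor(im,cv2.COLOR_BGR2HSV)
    w=w*((hs[...,0]<8)|(hs[...,0]>170)); w[:,:118]=0; w[:,140:]=0; w[:172]=0; w[190:]=0
    ys,xs=np.mgrid[:384,:512]; return round((w*xs).sum()/w.sum(),2),round((w*ys).sum()/w.sum(),2)
print("top",topred(c["image"]),"home",topred(cv2.imread("pics/g_top.png")))
for k in("red","yellow","green"): print(k,lid(s,k,150))
plan((587.5,-75.8,210),177.5)
E
```

```text
(np.float64(315.44), np.float64(306.39), 18) [(np.float64(304.93), 42), (np.float64(305.1), 180), (np.float64(305.89), 230), (np.float64(306.98), 225), (np.float64(307.24), 143)]
top (np.float64(126.82), np.float64(180.8)) home (np.float64(126.83), np.float64(180.83))
red [(array([ 583.6, -178.1]), np.float64(-0.6), (39, 62), 208)]
yellow [(array([ 636.3, -126.8]), np.float64(-1.1), (41, 61), 230)]
green [(array([789.6, -32. ]), np.float64(-7.9), (53, 56), 279), (array([588.3, -73.5]), np.float64(-1.3), (38, 61), 219)]
t 112.1 at [431.9  58.7 246.6] rpy [180.    0.  177.5] w 55.1 F [-0.6  0.5  0. ]
  turn rz units -0.0  then shift units [-2.688 -2.126  0.611]
```

The loaded beam matches the empty, balanced state in both views to within 0.03 px, so it is level and nothing touches it. Unloading again, green to outline 1.

Emit:
carry_out(
  xyz=[
    [-0.7, -0.6, 0],
    [-0.7, -0.6, 0],
    [-0.7, -0.6, 0],
    [-0.585, -0.34, 0],
    [0, 0, 0.3],
    [0, 0, 0.3],
    [0, 0, 0],
    [0, 0, 0],
  ],
  dr=[
    [0, 0, 0],
    [0, 0, 0],
    [0, 0, 0],
    [0, 0, 0],
    [0, 0, 0],
    [0, 0, 0],
    [0, 0, 0],
    [0, 0, 0],
  ],
)

```text
time: 113.08
tool_pos: [587.6, -76.6, 211.4]
tcp_rot: [-3.141, 0.001, 3.098]
contact_force: [1.5, -0.3, 1.2]
grip_width: 55.1
```

```bash
python3 -c "
from h import *
plan((587.2,-75.8,156),177.5)"
```

```text
t 113.1 at [587.6 -76.6 211.4] rpy [-1.800e+02  1.000e-01  1.775e+02] w 55.1 F [ 1.5 -0.3  1.2]
  turn rz units 0.001  then shift units [0.008 0.014 0.923]
```

Emit:
carry_out(
  xyz=[
    [0, 0.01, 0.4],
    [0, 0, 0.3],
    [0, 0, 0.2],
    [0, 0, 0],
    [0, 0, 0],
  ],
  dr=[
    [0, 0, 0],
    [0, 0, 0],
    [0, 0, 0],
    [0, 0, 0],
    [0, 0, 0],
  ],
)

```text
time: 113.7
tool_pos: [587.9, -76.1, 157.6]
tcp_rot: [-3.141, 0.002, 3.098]
contact_force: [0.2, 0.4, 0.2]
grip_width: 54.9
```

Emit:
carry_out(
  xyz=[
    [0, 0, 0],
    [0, 0, 0],
    [0, 0, 0],
  ],
  dr=[
    [0, 0, 0],
    [0, 0, 0],
    [0, 0, 0],
  ],
  gripper=-0.6,
)

```text
time: 114.08
tool_pos: [587.5, -76.1, 156.8]
tcp_rot: [-3.142, 0.001, 3.098]
contact_force: [-0.2, 0.3, 0.2]
grip_width: 35.5
```

Emit:
carry_out(
  xyz=[
    [0, 0, -0.4],
    [0, 0, -0.6],
    [0, 0, -0.3],
    [0, 0, 0],
    [0, 0, 0],
  ],
  dr=[
    [0, 0, 0],
    [0, 0, 0],
    [0, 0, 0],
    [0, 0, 0],
    [0, 0, 0],
  ],
)

```text
time: 114.7
tool_pos: [586.7, -75.9, 233.4]
tcp_rot: [3.141, -0.002, 3.098]
contact_force: [-0.2, -0.1, -1.7]
grip_width: 36.0
```

```bash
python3 -c "
from h import *
snap('scene','i2',(190,130,320,250),5); plan((453.5,-105.2,110),182.3)"
```

```text
t 114.8 at [586.7 -75.8 233.2] rpy [ 1.800e+02 -1.000e-01  1.775e+02] w 35.7 F [-0.3  0.6 -2.7]
  turn rz units -0.6  then shift units [ 2.238 -0.4    2.053]
```

Emit:
carry_out(
  xyz=[
    [0, 0, 0],
    [0, 0, 0],
    [0.85, -0.15, 0],
    [0.85, -0.15, 0],
    [0.54, -0.1, 0.4],
    [0, 0, 0.9],
    [0, 0, 0.7],
    [0, 0, 0],
  ],
  dr=[
    [0, 0, -0.3],
    [0, 0, -0.3],
    [0, 0, 0],
    [0, 0, 0],
    [0, 0, 0],
    [0, 0, 0],
    [0, 0, 0],
    [0, 0, 0],
  ],
)

```text
time: 115.75
tool_pos: [451.6, -104.5, 111.8]
tcp_rot: [3.138, -0.007, -3.102]
contact_force: [-0.1, 0.1, -0.9]
grip_width: 35.4
```

Emit:
carry_out(
  xyz=[
    [0, 0, 0],
    [0, 0, 0],
  ],
  dr=[
    [0, 0, 0],
    [0, 0, 0],
  ],
)

```text
time: 116.0
tool_pos: [455.1, -105.7, 116.1]
tcp_rot: [-3.14, 0.003, -3.101]
contact_force: [0.1, -0.2, -1.1]
grip_width: 35.7
```

```bash
python3 -c "
from h import *
plan((453.5,-105.2,46),182.3)"
```

```text
t 116.0 at [ 455.1 -105.7  116.1] rpy [-179.9    0.2 -177.7] w 35.7 F [ 0.1 -0.2 -1.1]
  turn rz units 0.001  then shift units [0.026 0.01  1.169]
```

Emit:
carry_out(
  xyz=[
    [0.02, 0.005, 0.5],
    [0, 0, 0.4],
    [0, 0, 0.25],
    [0, 0, 0],
    [0, 0, 0],
  ],
  dr=[
    [0, 0, 0],
    [0, 0, 0],
    [0, 0, 0],
    [0, 0, 0],
    [0, 0, 0],
  ],
)

```text
time: 116.62
tool_pos: [453.6, -105.4, 46.8]
tcp_rot: [-3.141, 0.002, -3.101]
contact_force: [-0.1, 0.8, -1.1]
grip_width: 36.1
```

Emit:
carry_out(
  xyz=[
    [0, 0, 0.025],
    [0, 0, 0],
    [0, 0, 0],
  ],
  dr=[
    [0, 0, 0],
    [0, 0, 0],
    [0, 0, 0],
  ],
)

```text
time: 117.0
tool_pos: [452.9, -105.1, 44.3]
tcp_rot: [-3.142, 0.0, -3.101]
contact_force: [-0.4, -0.2, -1.6]
grip_width: 35.6
```

Emit:
carry_out(
  xyz=[
    [0, 0, 0.025],
    [0, 0, 0],
    [0, 0, 0],
  ],
  dr=[
    [0, 0, 0],
    [0, 0, 0],
    [0, 0, 0],
  ],
)

```text
time: 117.38
tool_pos: [452.9, -105.2, 43.2]
tcp_rot: [-3.141, 0.001, -3.102]
contact_force: [-1.7, 0.6, 6.3]
grip_width: 35.6
```

Emit:
carry_out(
  xyz=[
    [0, 0, 0.005],
    [0, 0, 0],
    [0, 0, 0],
    [0, 0, 0],
  ],
  dr=[
    [0, 0, 0],
    [0, 0, 0],
    [0, 0, 0],
    [0, 0, 0],
  ],
  gripper=-0.1,
)

```text
time: 117.88
tool_pos: [452.8, -105.1, 42.2]
tcp_rot: [3.141, -0.0, -3.101]
contact_force: [-0.3, 0.1, 0.8]
grip_width: 41.1
```

Emit:
carry_out(
  xyz=[
    [0, 0, -0.3],
    [0, 0, -0.5],
    [0, 0, 0],
    [0.7, 0, 0],
    [0.6, 0, 0],
    [0, 0.03, 0],
    [0, 0, 0],
  ],
  dr=[
    [0, 0, 0],
    [0, 0, 0],
    [0, 0, 0],
    [0, 0, 0],
    [0, 0, 0],
    [0, 0, 0],
    [0, 0, 0],
  ],
)

```text
time: 118.75
tool_pos: [375.5, -106.7, 90.2]
tcp_rot: [-3.141, 0.001, -3.102]
contact_force: [0.1, -0.4, -0.3]
grip_width: 41.4
```

Emit:
carry_out(
  xyz=[
    [0, 0, 0.4],
    [0, 0, 0.3],
    [0, 0, 0.2],
    [-0.25, 0, 0],
    [-0.25, 0, 0],
    [-0.05, 0, 0],
    [0, 0, 0],
    [0, 0, 0],
  ],
  dr=[
    [0, 0, 0],
    [0, 0, 0],
    [0, 0, 0],
    [0, 0, 0],
    [0, 0, 0],
    [0, 0, 0],
    [0, 0, 0],
    [0, 0, 0],
  ],
  gripper=-1,
)

```text
time: 119.75
tool_pos: [407.4, -105.0, 36.4]
tcp_rot: [3.141, -0.0, -3.101]
contact_force: [0.2, 0.2, 0.0]
grip_width: 0.5
```

```bash
python3 -c "
from h import *
s=snap('scene','i3',(190,130,320,250),5); print(lid(s,'green',36)[-1:]); plan((419,-104,35),182.3)"
```

```text
[(array([ 453.4, -103. ]), np.float64(2.4), (62, 39), 182)]
t 119.8 at [ 407.4 -105.1   36.4] rpy [ 180.    -0.  -177.7] w 0.6 F [-0.2 -0.2  0.2]
  turn rz units -0.001  then shift units [-0.194  0.01   0.024]
```

Emit:
carry_out(
  xyz=[
    [-0.08, 0, 0],
    [-0.06, 0, 0],
    [-0.04, 0, 0],
    [-0.03, 0, 0],
    [0, 0, 0],
    [0, 0, 0],
  ],
  dr=[
    [0, 0, 0],
    [0, 0, 0],
    [0, 0, 0],
    [0, 0, 0],
    [0, 0, 0],
    [0, 0, 0],
  ],
)

```text
time: 120.55
tool_pos: [419.2, -104.5, 36.1]
tcp_rot: [3.141, -0.003, -3.101]
contact_force: [-5.3, -1.0, 3.5]
grip_width: 0.3
```

Emit:
carry_out(
  xyz=[
    [-0.02, 0, 0],
    [0, 0, 0],
    [0, 0, 0],
  ],
  dr=[
    [0, 0, 0],
    [0, 0, 0],
    [0, 0, 0],
  ],
)

```text
time: 120.92
tool_pos: [419.2, -104.5, 36.2]
tcp_rot: [3.14, -0.005, -3.101]
contact_force: [-11.2, -3.6, 6.6]
grip_width: 0.5
```

Green is against the ledge again. Next is yellow, with the pan up.

Emit:
carry_out(
  xyz=[
    [0.2, 0, 0],
    [0.3, 0, -0.2],
    [0, 0, -1],
    [0, 0, -1],
    [0, 0, -1],
    [-0.7, -0.1, -0.2],
    [-0.9, -0.1, 0],
    [-0.9, -0.1, 0],
  ],
  dr=[
    [0, 0, 0],
    [0, 0, 0],
    [0, 0, 0],
    [0, 0, 0],
    [0, 0, 0],
    [0, 0, 0.3],
    [0, 0, 0.3],
    [0, 0, 0],
  ],
  gripper=0.2,
)

```text
time: 121.92
tool_pos: [543.0, -124.6, 240.9]
tcp_rot: [-3.141, 0.002, 3.098]
contact_force: [-0.6, -0.2, 0.1]
grip_width: 55.3
```

```bash
python3 -c "
from h import *
s=capture('scene'); print(lid(s,'green',36)[-1:],lid(s,'yellow',160),lid(s,'red',160)); plan((635.8,-129.7,200),177.5)"
```

```text
[(array([ 462.5, -103. ]), np.float64(4.1), (60, 37), 179)] [(array([ 635.8, -127. ]), np.float64(-0.9), (41, 61), 230)] [(array([ 583.5, -178.2]), np.float64(-1.0), (40, 62), 212)]
t 122.0 at [ 548.4 -125.8  239.2] rpy [-180.     0.3  177.5] w 54.8 F [ 2.8 -1.4  0.9]
  turn rz units -0.001  then shift units [-1.458e+00 -1.000e-03  6.530e-01]
```

Emit:
carry_out(
  xyz=[
    [-0.8, 0, 0],
    [-0.6, 0, 0.2],
    [0, 0, 0.4],
    [0, 0, 0],
    [0, 0, 0],
    [0, 0, 0],
  ],
  dr=[
    [0, 0, 0],
    [0, 0, 0],
    [0, 0, 0],
    [0, 0, 0],
    [0, 0, 0],
    [0, 0, 0],
  ],
)

```text
time: 122.72
tool_pos: [625.5, -128.4, 205.8]
tcp_rot: [-3.141, 0.002, 3.098]
contact_force: [0.5, -0.0, 0.5]
grip_width: 55.1
```

```bash
python3 -c "
from h import *
snap('scene','i4',(190,130,320,250),5); plan((635.8,-129.7,168),177.5)"
```

```text
t 122.8 at [ 625.5 -128.4  205.7] rpy [-1.800e+02  1.000e-01  1.775e+02] w 55.0 F [-0.1 -0.2 -0.3]
  turn rz units -0.001  then shift units [-0.172 -0.014  0.628]
```

Emit:
carry_out(
  xyz=[
    [-0.17, -0.01, 0],
    [0, 0, 0.3],
    [0, 0, 0.3],
    [0, 0, 0],
    [0, 0, 0],
  ],
  dr=[
    [0, 0, 0],
    [0, 0, 0],
    [0, 0, 0],
    [0, 0, 0],
    [0, 0, 0],
  ],
)

```text
time: 123.4
tool_pos: [636.1, -129.4, 169.1]
tcp_rot: [-3.141, 0.001, 3.098]
contact_force: [0.4, 1.0, 0.1]
grip_width: 55.4
```

Emit:
carry_out(
  xyz=[
    [0, 0, 0],
    [0, 0, 0],
    [0, 0, 0],
  ],
  dr=[
    [0, 0, 0],
    [0, 0, 0],
    [0, 0, 0],
  ],
  gripper=-0.6,
)

```text
time: 123.78
tool_pos: [635.7, -129.4, 168.8]
tcp_rot: [-3.141, 0.001, 3.098]
contact_force: [-0.0, 0.5, 1.6]
grip_width: 35.4
```

Emit:
carry_out(
  xyz=[
    [0, 0, -0.4],
    [0, 0, -0.6],
    [0, 0, -0.2],
    [0, 0, 0],
  ],
  dr=[
    [0, 0, 0],
    [0, 0, 0],
    [0, 0, 0],
    [0, 0, 0],
  ],
)

```text
time: 124.28
tool_pos: [635.6, -129.3, 240.5]
tcp_rot: [-3.141, 0.001, 3.098]
contact_force: [-0.3, -0.3, -1.5]
grip_width: 36.2
```

```bash
python3 -c "
from h import *
plan((456,-169.2,110),182.3)"
```

```text
t 124.3 at [ 635.6 -129.3  240.5] rpy [-1.800e+02  1.000e-01  1.775e+02] w 36.2 F [-0.3 -0.3 -1.5]
  turn rz units -0.6  then shift units [ 3.018 -0.545  2.174]
```

Emit:
carry_out(
  xyz=[
    [0, 0, 0],
    [0, 0, 0],
    [0.9, -0.15, 0],
    [0.9, -0.15, 0],
    [0.9, -0.15, 0],
    [0.33, -0.095, 0.5],
    [0, 0, 0.9],
    [0, 0, 0.7],
  ],
  dr=[
    [0, 0, -0.3],
    [0, 0, -0.3],
    [0, 0, 0],
    [0, 0, 0],
    [0, 0, 0],
    [0, 0, 0],
    [0, 0, 0],
    [0, 0, 0],
  ],
)

```text
time: 125.28
tool_pos: [453.5, -168.6, 111.6]
tcp_rot: [3.14, -0.002, -3.102]
contact_force: [0.7, 0.3, -1.2]
grip_width: 36.0
```

Emit:
carry_out(
  xyz=[
    [0, 0, 0],
    [0, 0, 0],
    [0, 0, 0],
  ],
  dr=[
    [0, 0, 0],
    [0, 0, 0],
    [0, 0, 0],
  ],
)

```text
time: 125.65
tool_pos: [456.1, -169.6, 115.8]
tcp_rot: [-3.14, 0.003, -3.101]
contact_force: [-0.1, 0.4, -1.3]
grip_width: 35.8
```

```bash
python3 -c "
from h import *
snap('scene','i5',(190,130,320,250),5); plan((456,-169.2,47),182.3)"
```

```text
t 125.7 at [ 456.  -169.6  115.8] rpy [-1.799e+02  1.000e-01 -1.777e+02] w 35.9 F [ 0.1 -0.7 -1.8]
  turn rz units 0.001  then shift units [0.    0.007 1.146]
```

Emit:
carry_out(
  xyz=[
    [0, 0, 0.5],
    [0, 0, 0.4],
    [0, 0, 0.2],
    [0, 0, 0.04],
    [0, 0, 0],
    [0, 0, 0],
  ],
  dr=[
    [0, 0, 0],
    [0, 0, 0],
    [0, 0, 0],
    [0, 0, 0],
    [0, 0, 0],
    [0, 0, 0],
  ],
)

```text
time: 126.45
tool_pos: [455.7, -169.5, 46.7]
tcp_rot: [-3.141, 0.001, -3.101]
contact_force: [0.3, -0.1, -1.3]
grip_width: 35.9
```

Emit:
carry_out(
  xyz=[
    [0, 0, 0.03],
    [0, 0, 0],
    [0, 0, 0],
  ],
  dr=[
    [0, 0, 0],
    [0, 0, 0],
    [0, 0, 0],
  ],
)

```text
time: 126.82
tool_pos: [455.2, -169.2, 44.2]
tcp_rot: [3.142, 0.0, -3.101]
contact_force: [-0.3, 0.2, -2.4]
grip_width: 35.6
```

Emit:
carry_out(
  xyz=[
    [0, 0, 0.02],
    [0, 0, 0],
    [0, 0, 0],
  ],
  dr=[
    [0, 0, 0],
    [0, 0, 0],
    [0, 0, 0],
  ],
)

```text
time: 127.2
tool_pos: [455.2, -169.3, 43.7]
tcp_rot: [-3.141, 0.001, -3.101]
contact_force: [-3.2, 1.2, 8.0]
grip_width: 36.0
```

Emit:
carry_out(
  xyz=[
    [0, 0, 0],
    [0, 0, 0],
    [0, 0, 0],
    [0, 0, -0.3],
    [0, 0, -0.5],
    [0, 0, 0],
  ],
  dr=[
    [0, 0, 0],
    [0, 0, 0],
    [0, 0, 0],
    [0, 0, 0],
    [0, 0, 0],
    [0, 0, 0],
  ],
  gripper=-0.1,
)

```text
time: 127.95
tool_pos: [456.4, -169.8, 92.5]
tcp_rot: [-3.139, 0.004, -3.101]
contact_force: [-0.2, -0.1, -0.1]
grip_width: 41.3
```

Emit:
carry_out(
  xyz=[
    [0.7, 0, 0],
    [0.65, 0, 0],
    [0, 0, 0],
    [0, 0, 0],
  ],
  dr=[
    [0, 0, 0],
    [0, 0, 0],
    [0, 0, 0],
    [0, 0, 0],
  ],
  gripper=-1,
)

```text
time: 128.45
tool_pos: [374.9, -172.8, 90.7]
tcp_rot: [-3.141, 0.001, -3.102]
contact_force: [0.3, 0.3, 1.2]
grip_width: 6.0
```

Emit:
carry_out(
  xyz=[
    [0, 0.04, 0.4],
    [0, 0, 0.3],
    [0, 0, 0.2],
    [-0.3, 0, 0],
    [-0.22, 0, 0],
    [0, 0, 0],
    [0, 0, 0],
  ],
  dr=[
    [0, 0, 0],
    [0, 0, 0],
    [0, 0, 0],
    [0, 0, 0],
    [0, 0, 0],
    [0, 0, 0],
    [0, 0, 0],
  ],
)

```text
time: 129.32
tool_pos: [405.0, -168.6, 36.9]
tcp_rot: [3.141, -0.0, -3.101]
contact_force: [-0.4, -0.1, 0.1]
grip_width: 0.3
```

Emit:
carry_out(
  xyz=[
    [-0.08, 0, 0],
    [-0.08, 0, 0],
    [-0.06, 0, 0],
    [0, 0, 0],
    [0, 0, 0],
  ],
  dr=[
    [0, 0, 0],
    [0, 0, 0],
    [0, 0, 0],
    [0, 0, 0],
    [0, 0, 0],
  ],
)

```text
time: 129.95
tool_pos: [418.6, -168.3, 36.9]
tcp_rot: [-3.142, 0.0, -3.101]
contact_force: [0.2, 0.1, -1.1]
grip_width: 0.2
```

Emit:
carry_out(
  xyz=[
    [-0.04, 0, 0],
    [-0.03, 0, 0],
    [0, 0, 0],
    [0, 0, 0],
  ],
  dr=[
    [0, 0, 0],
    [0, 0, 0],
    [0, 0, 0],
    [0, 0, 0],
  ],
)

```text
time: 130.45
tool_pos: [421.9, -168.0, 36.8]
tcp_rot: [3.141, -0.002, -3.101]
contact_force: [-4.5, -1.2, 3.1]
grip_width: 0.6
```

Emit:
carry_out(
  xyz=[
    [-0.02, 0, 0],
    [0, 0, 0],
    [0, 0, 0],
    [0, 0, 0],
  ],
  dr=[
    [0, 0, 0],
    [0, 0, 0],
    [0, 0, 0],
    [0, 0, 0],
  ],
)

```text
time: 130.95
tool_pos: [422.0, -168.0, 36.8]
tcp_rot: [3.141, -0.004, -3.101]
contact_force: [-11.1, -3.1, 5.8]
grip_width: 0.6
```

Emit:
carry_out(
  xyz=[
    [0.2, 0, 0],
    [0.3, 0, -0.2],
    [0, 0, -0.8],
    [0, 0, -1],
    [0, 0, -1],
    [0, 0, 0],
    [0, 0, 0],
  ],
  dr=[
    [0, 0, 0],
    [0, 0, 0],
    [0, 0, 0],
    [0, 0, 0],
    [0, 0, 0],
    [0, 0, 0],
    [0, 0, 0],
  ],
)

```text
time: 131.82
tool_pos: [393.5, -169.0, 216.5]
tcp_rot: [3.141, 0.0, -3.101]
contact_force: [-0.4, 0.5, -0.6]
grip_width: 0.5
```

```bash
cat > p1.py <<'E'
from h import *
import cv2
c=capture("scene"); cv2.imwrite("pics/j1.png",c["image"])
t=capture("top"); cv2.imwrite("pics/j1t.png",t["image"])
for n,z in(("green",36),("yellow",36),("red",161)):
    for nm,k in(("s",c),("t",t)):
        try: print(n,nm,lid(k,n,z))
        except Exception as e: print(n,nm,e)
plan([582.5,-180.6,205],177.5)
E
python3 p1.py
```

```text
green s [(array([761.3, -85.2]), np.float64(-12.3), (59, 61), 283), (array([ 462.4, -102.9]), np.float64(4.6), (61, 37), 178)]
green t [(array([788.2, -64.1]), np.float64(86.3), (60, 54), 264)]
yellow s [(array([ 463.3, -166.4]), np.float64(4.0), (55, 39), 160)]
yellow t []
red s [(array([ 583.5, -177.8]), np.float64(-0.4), (38, 62), 208)]
red t [(array([428.1, -67.7]), np.float64(3.1), (7, 71), 83), (array([ 580.8, -180.7]), np.float64(-0.6), (36, 61), 348), (array([853.6, 329.1]), np.float64(58.3), (25, 21), 66), (array([853.9, 411. ]), np.float64(89.5), (123, 24), 275)]
t 131.9 at [ 393.2 -168.8  215.5] rpy [ 1.799e+02 -1.000e-01 -1.777e+02] w 0.2 F [-0.5 -0.2  0.6]
  turn rz units 0.599  then shift units [-3.161 -0.059  0.175]
```

```bash
python3 -c "
import cv2
for n in('j1','j1t'):
    print(cv2.imread('pics/%s.png'%n).shape)
a=cv2.imread('pics/j1.png');b=cv2.imread('pics/j1t.png')
cv2.imwrite('pics/j1m.png',cv2.resize(cv2.hconcat([a,b]),(800,300)))
"; sed -n 1,80p h.py
```

```text
(384, 512, 3)
(384, 512, 3)
import numpy as np, cv2
from plant import get_obs, capture
from scipy.spatial.transform import Rotation as R
def ray(c,uv):
    uv=np.atleast_2d(uv).astype(float)
    d=np.c_[(uv[:,0]-c["cx"])/c["fx"],-(uv[:,1]-c["cy"])/c["fy"],-np.ones(len(uv))]@c["pose"][:3,:3].T
    return c["pose"][:3,3],d
def plane(c,uv,z):
    o,d=ray(c,uv); return o+d*((z-o[2])/d[:,2])[:,None]
def proj(c,P):
    p=(np.atleast_2d(P)-c["pose"][:3,3])@c["pose"][:3,:3]
    return np.c_[c["cx"]+c["fx"]*p[:,0]/-p[:,2], c["cy"]-c["fy"]*p[:,1]/-p[:,2]]
def tri(c1,u1,c2,u2):
    o1,d1=ray(c1,u1);o2,d2=ray(c2,u2);d1=d1[0]/np.linalg.norm(d1);d2=d2[0]/np.linalg.norm(d2)
    s=np.linalg.lstsq(np.c_[d1,-d2],o2-o1,rcond=None)[0]
    a=o1+d1*s[0];b=o2+d2*s[1]; return (a+b)/2,np.linalg.norm(a-b)
HUE={"red":[(0,6),(174,180)],"orange":[(7,18)],"yellow":[(22,34)],"green":[(45,80)],"purple":[(125,160)]}
def mask(img,name,s=120,v=60):
    h=cv2.cvtColor(img,cv2.COLOR_BGR2HSV); m=np.zeros(img.shape[:2],np.uint8)
    for a,b in HUE[name]: m|=cv2.inRange(h,(a,s,v),(b,255,255))
    return m
def blobs(m,amin=
[... 1325 characters left out ...]
 out.append(r)
    return out
def plan(P,yawdeg):
    o=get_obs(); y0=np.degrees(o["tcp_rot"][2]); dy=(yawdeg-y0+180)%360-180
    r=R.from_euler("xyz",[180,0,yawdeg],degrees=True)
    print("t",round(o["time"],1),"at",o["tool_pos"].round(1),"rpy",np.degrees(o["tcp_rot"]).round(1),"w",round(o["grip_width"],1),"F",o["contact_force"].round(1))
    print("  turn rz units",round(-dy/8,3)," then shift units",(r.inv().apply(np.array(P)-o["tool_pos"])/60).round(3))
def tip(c,roi=(300,290,330,330)):
    x0,y0,x1,y1=roi; m=mask(c["image"],"red",110,60); k=np.zeros_like(m); k[y0:y1,x0:x1]=m[y0:y1,x0:x1]
    ys,xs=np.nonzero(k); return (round(xs.mean(),2),round(ys.mean(),2),len(xs)) if len(xs) else None
```

View pics/j1m.png

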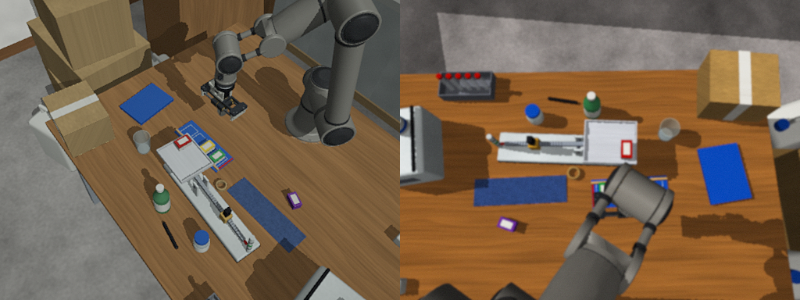

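Emit:
carry_out(
  xyz=[
    [-0.8, 0, 0],
    [-0.8, 0, 0],
    [-0.8, -0.02, 0],
    [-0.5, -0.03, 0],
    [-0.26, 0, 0.15],
    [0, 0, 0],
    [0, 0, 0],
  ],
  dr=[
    [0, 0, 0.6],
    [0, 0, 0],
    [0, 0, 0],
    [0, 0, 0],
    [0, 0, 0],
    [0, 0, 0],
    [0, 0, 0],
  ],
  gripper=0.2,
)

```text
time: 132.8
tool_pos: [582.1, -176.4, 207.4]
tcp_rot: [3.141, -0.002, 3.098]
contact_force: [1.1, 0.6, -0.7]
grip_width: 54.9
```

```bash
python3 -c "
from h import *
plan([582.5,-180.6,168.5],177.5)"
```

```text
t 132.8 at [ 582.1 -176.4  207.4] rpy [ 1.800e+02 -1.000e-01  1.775e+02] w 54.9 F [ 1.1  0.6 -0.7]
  turn rz units -0.002  then shift units [-0.01  -0.069  0.648]
```

Emit:
carry_out(
  xyz=[
    [-0.01, -0.07, 0.2],
    [0, 0, 0.25],
    [0, 0, 0.2],
    [0, 0, 0],
    [0, 0, 0],
  ],
  dr=[
    [0, 0, 0],
    [0, 0, 0],
    [0, 0, 0],
    [0, 0, 0],
    [0, 0, 0],
  ],
)

```text
time: 133.43
tool_pos: [583.8, -180.8, 169.1]
tcp_rot: [-3.142, 0.0, 3.098]
contact_force: [0.1, -0.4, 0.9]
grip_width: 55.5
```

Emit:
carry_out(
  xyz=[
    [0, 0, 0],
    [0, 0, 0],
    [0, 0, 0],
    [0, 0, 0],
  ],
  dr=[
    [0, 0, 0],
    [0, 0, 0],
    [0, 0, 0],
    [0, 0, 0],
  ],
  gripper=-0.6,
)

```text
time: 133.93
tool_pos: [583.8, -180.8, 169.1]
tcp_rot: [-3.142, 0.001, 3.098]
contact_force: [1.0, -0.2, 0.8]
grip_width: 35.7
```

Emit:
carry_out(
  xyz=[
    [0, 0, -0.3],
    [0, 0, -0.5],
    [0, 0, -0.4],
    [0, 0, 0],
    [0, 0, 0],
  ],
  dr=[
    [0, 0, 0],
    [0, 0, 0],
    [0, 0, 0],
    [0, 0, 0],
    [0, 0, 0],
  ],
)

```text
time: 134.55
tool_pos: [583.1, -180.6, 239.6]
tcp_rot: [3.141, -0.002, 3.098]
contact_force: [0.4, -0.2, -1.2]
grip_width: 35.6
```

```bash
python3 -c "
from h import *
plan([459,-233.4,110],182.3)"
```

```text
t 134.6 at [ 583.1 -180.6  239.6] rpy [ 1.800e+02 -1.000e-01  1.775e+02] w 35.6 F [ 0.4 -0.2 -1.2]
  turn rz units -0.601  then shift units [ 2.102 -0.797  2.159]
```

Emit:
carry_out(
  xyz=[
    [0.4, -0.2, 0],
    [0.8, -0.3, 0],
    [0.6, -0.2, 0],
    [0.3, -0.1, 0.3],
    [0, 0, 0.9],
    [0, 0, 0.9],
    [0, 0, 0],
    [0, 0, 0],
  ],
  dr=[
    [0, 0, -0.6],
    [0, 0, 0],
    [0, 0, 0],
    [0, 0, 0],
    [0, 0, 0],
    [0, 0, 0],
    [0, 0, 0],
    [0, 0, 0],
  ],
)

```text
time: 135.55
tool_pos: [459.3, -232.1, 115.9]
tcp_rot: [-3.141, 0.001, -3.101]
contact_force: [-0.5, -0.5, -0.5]
grip_width: 35.7
```

```bash
python3 -c "
from h import *
plan([459,-233.4,47],182.3)"
```

```text
t 135.6 at [ 459.3 -232.1  115.9] rpy [-1.800e+02  1.000e-01 -1.777e+02] w 35.7 F [-0.5 -0.5 -0.5]
  turn rz units 0.001  then shift units [ 0.006 -0.021  1.149]
```

Emit:
carry_out(
  xyz=[
    [0, -0.02, 0.5],
    [0, 0, 0.4],
    [0, 0, 0.2],
    [0, 0, 0.05],
    [0, 0, 0],
    [0, 0, 0],
  ],
  dr=[
    [0, 0, 0],
    [0, 0, 0],
    [0, 0, 0],
    [0, 0, 0],
    [0, 0, 0],
    [0, 0, 0],
  ],
)

```text
time: 136.3
tool_pos: [459.2, -233.3, 46.8]
tcp_rot: [-3.141, 0.001, -3.101]
contact_force: [0.4, -0.8, -0.6]
grip_width: 35.8
```

Emit:
carry_out(
  xyz=[
    [0, 0, 0.025],
    [0, 0, 0],
    [0, 0, 0],
  ],
  dr=[
    [0, 0, 0],
    [0, 0, 0],
    [0, 0, 0],
  ],
)

```text
time: 136.68
tool_pos: [458.7, -232.9, 44.4]
tcp_rot: [3.142, 0.0, -3.101]
contact_force: [-0.3, -1.1, 0.1]
grip_width: 36.0
```

Emit:
carry_out(
  xyz=[
    [0, 0, 0.02],
    [0, 0, 0],
    [0, 0, 0],
  ],
  dr=[
    [0, 0, 0],
    [0, 0, 0],
    [0, 0, 0],
  ],
)

```text
time: 137.05
tool_pos: [458.8, -233.0, 43.9]
tcp_rot: [-3.141, 0.0, -3.101]
contact_force: [-1.8, 1.4, 6.8]
grip_width: 36.0
```

Emit:
carry_out(
  xyz=[
    [0, 0, 0],
    [0, 0, 0],
    [0, 0, 0],
    [0, 0, -0.3],
    [0, 0, -0.5],
    [0, 0, 0],
  ],
  dr=[
    [0, 0, 0],
    [0, 0, 0],
    [0, 0, 0],
    [0, 0, 0],
    [0, 0, 0],
    [0, 0, 0],
  ],
  gripper=-0.1,
)

```text
time: 137.8
tool_pos: [459.8, -233.7, 92.9]
tcp_rot: [-3.139, 0.003, -3.101]
contact_force: [0.7, 0.2, -0.5]
grip_width: 41.0
```

Emit:
carry_out(
  xyz=[
    [0.7, 0, 0],
    [0.65, 0, 0],
    [0, 0, 0],
    [0, 0, 0],
  ],
  dr=[
    [0, 0, 0],
    [0, 0, 0],
    [0, 0, 0],
    [0, 0, 0],
  ],
  gripper=-1,
)

```text
time: 138.3
tool_pos: [378.4, -236.5, 91.0]
tcp_rot: [-3.141, 0.001, -3.102]
contact_force: [0.3, -0.8, 0.3]
grip_width: 5.6
```

Emit:
carry_out(
  xyz=[
    [0, 0.04, 0.4],
    [0, 0, 0.3],
    [0, 0, 0.2],
    [-0.3, 0, 0],
    [-0.22, 0, 0],
    [0, 0, 0],
    [0, 0, 0],
  ],
  dr=[
    [0, 0, 0],
    [0, 0, 0],
    [0, 0, 0],
    [0, 0, 0],
    [0, 0, 0],
    [0, 0, 0],
    [0, 0, 0],
  ],
)

```text
time: 139.18
tool_pos: [408.6, -232.3, 37.2]
tcp_rot: [3.141, -0.0, -3.101]
contact_force: [-0.6, -0.6, -0.1]
grip_width: 0.4
```

Emit:
carry_out(
  xyz=[
    [-0.08, 0, 0],
    [-0.08, 0, 0],
    [-0.06, 0, 0],
    [0, 0, 0],
    [0, 0, 0],
  ],
  dr=[
    [0, 0, 0],
    [0, 0, 0],
    [0, 0, 0],
    [0, 0, 0],
    [0, 0, 0],
  ],
)

```text
time: 139.8
tool_pos: [422.1, -232.0, 37.2]
tcp_rot: [3.142, 0.0, -3.101]
contact_force: [-0.4, -0.5, -0.3]
grip_width: 0.2
```

Emit:
carry_out(
  xyz=[
    [-0.03, 0, 0],
    [-0.03, 0, 0],
    [0, 0, 0],
    [0, 0, 0],
  ],
  dr=[
    [0, 0, 0],
    [0, 0, 0],
    [0, 0, 0],
    [0, 0, 0],
  ],
)

```text
time: 140.3
tool_pos: [424.7, -231.8, 37.1]
tcp_rot: [3.141, -0.002, -3.101]
contact_force: [-4.8, -2.9, 2.3]
grip_width: 0.6
```

Emit:
carry_out(
  xyz=[
    [-0.02, 0, 0],
    [0, 0, 0],
    [0, 0, 0],
    [0, 0, 0],
  ],
  dr=[
    [0, 0, 0],
    [0, 0, 0],
    [0, 0, 0],
    [0, 0, 0],
  ],
)

```text
time: 140.8
tool_pos: [424.7, -231.8, 37.2]
tcp_rot: [3.14, -0.004, -3.101]
contact_force: [-10.3, -3.9, 6.4]
grip_width: 0.5
```

Emit:
carry_out(
  xyz=[
    [0.2, 0, 0],
    [0.3, 0, -0.2],
    [0, 0, -0.8],
    [0, 0, -1],
    [0, 0, -1],
    [0, 0, 0],
    [0, 0, 0],
  ],
  dr=[
    [0, 0, 0],
    [0, 0, 0],
    [0, 0, 0],
    [0, 0, 0],
    [0, 0, 0],
    [0, 0, 0],
    [0, 0, 0],
  ],
)

```text
time: 141.68
tool_pos: [396.4, -232.7, 216.6]
tcp_rot: [3.141, -0.0, -3.101]
contact_force: [0.3, 0.8, -0.6]
grip_width: 0.4
```

```bash
python3 -c "
from h import *
plan([435,60,260],177.5)"
```

```text
t 141.7 at [ 396.4 -232.7  216.6] rpy [ 180.    -0.  -177.7] w 0.4 F [ 0.3  0.8 -0.6]
  turn rz units 0.6  then shift units [-0.43   4.901 -0.723]
```

Move out of the way, then view the row and the poise.

Emit:
carry_out(
  xyz=[
    [0, 0, -0.7],
    [0, 0.7, 0],
    [0, 1, 0],
    [0, 1, 0],
    [-0.4, 1, 0],
    [0, 1, 0],
    [0, 0, 0],
    [0, 0, 0],
  ],
  dr=[
    [0, 0, 0.6],
    [0, 0, 0],
    [0, 0, 0],
    [0, 0, 0],
    [0, 0, 0],
    [0, 0, 0],
    [0, 0, 0],
    [0, 0, 0],
  ],
  gripper=0.05,
)

```text
time: 142.68
tool_pos: [431.7, 45.6, 257.7]
tcp_rot: [-3.141, -0.003, 3.099]
contact_force: [0.1, -0.2, 0.4]
grip_width: 48.2
```

```bash
cat > p2.py <<'E'
from h import *
c=capture("scene"); cv2.imwrite("pics/j2.png",c["image"])
t=capture("top"); cv2.imwrite("pics/j2t.png",t["image"])
for n,z in(("green",36),("yellow",36),("red",36)):
    for nm,k in(("s",c),("t",t)): print(n,nm,lid(k,n,z,near=[464,-170]))
cv2.imwrite('pics/j2m.png',cv2.resize(cv2.hconcat([c["image"],t["image"]]),(800,300)))
cv2.imwrite('pics/j2b.png',cv2.resize(t["image"][160:260,100:330],None,fx=3,fy=3))
plan([627,144,190],177.5)
E
python3 p2.py
```

```text
green s [(array([ 462.5, -103. ]), np.float64(4.1), (60, 37), 179)]
green t [(array([ 460.1, -105.2]), np.float64(3.9), (59, 35), 263)]
yellow s [(array([ 463.3, -166.4]), np.float64(4.0), (55, 39), 160)]
yellow t [(array([ 462.8, -168.3]), np.float64(1.3), (39, 62), 306)]
red s [(array([ 458.9, -228.4]), np.float64(23.0), (50, 39), 70)]
red t [(array([ 466., -232.]), np.float64(1.0), (40, 56), 279)]
t 142.8 at [432.   44.6 258.4] rpy [-1.800e+02 -1.000e-01  1.774e+02] w 48.4 F [-0.6  0.1  0.6]
  turn rz units -0.012  then shift units [-3.174  1.797  1.14 ]
```

View pics/j2b.png

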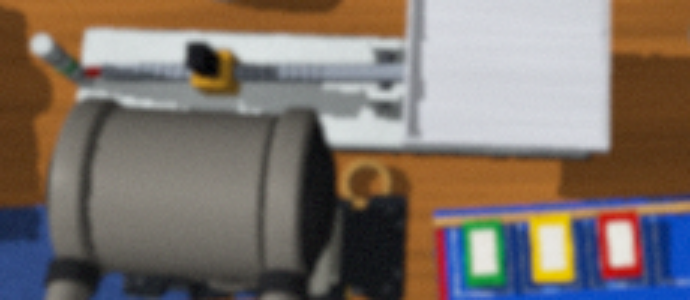

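Emit:
carry_out(
  xyz=[
    [0, 0.6, 0],
    [-0.6, 0.6, 0],
    [-0.9, 0.6, 0],
    [-0.9, 0, 0],
    [-0.8, 0, 0.2],
    [0, 0, 0.5],
    [0, 0, 0.4],
    [0, 0, 0],
  ],
  dr=[
    [0, 0, 0],
    [0, 0, 0],
    [0, 0, 0],
    [0, 0, 0],
    [0, 0, 0],
    [0, 0, 0],
    [0, 0, 0],
    [0, 0, 0],
  ],
)

```text
time: 143.78
tool_pos: [626.0, 141.8, 190.6]
tcp_rot: [-3.141, -0.005, 3.095]
contact_force: [-0.4, 0.6, 0.2]
grip_width: 48.3
```

Emit:
carry_out(
  xyz=[
    [0, 0, 0],
    [0, 0, 0],
  ],
  dr=[
    [0, 0, 0],
    [0, 0, 0],
  ],
)

```text
time: 144.02
tool_pos: [627.4, 143.6, 194.8]
tcp_rot: [3.141, 0.003, 3.097]
contact_force: [0.0, 0.5, 0.8]
grip_width: 48.5
```

```bash
python3 -c "
from h import *
plan([627,144,190],177.5)
c=snap('scene','j3',(250,230,370,330),6)
"
```

```text
t 144.0 at [627.4 143.6 194.8] rpy [1.800e+02 1.000e-01 1.775e+02] w 48.5 F [0.  0.5 0.8]
  turn rz units -0.005  then shift units [0.007 0.006 0.08 ]
```

View pics/j3.png

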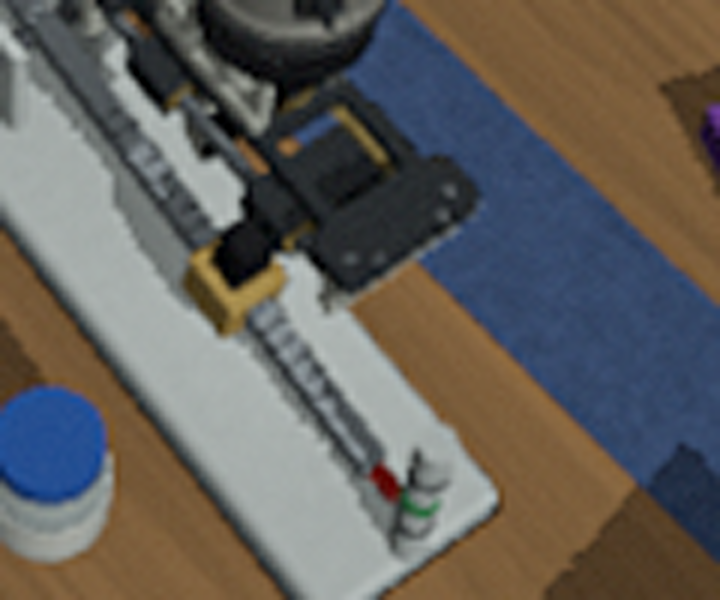

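```bash
python3 -c "
from h import *
c=capture('scene')
im=c['image'][230:330,250:370]; h=im.max(2)
m=(h<45).astype(np.uint8); 
for i,a,ce,l in blobs(m,5): print(a,ce+[250,230], plane(c,ce+[250,230],125).round(1))
print(proj(c,[[627,144,136],[627,144,92],[627,134,136],[627,154,136]]).round(1))
"
```

```text
8 [261.  231.5] [[616.4  -1.6 125. ]]
428 [297.25       259.69859813] [[593.  133.3 125. ]]
182 [295.63186813 238.73626374] [[552.   79.3 125. ]]
18 [301.5        231.16666667] [[521.6  70.8 125. ]]
30 [273.96666667 242.23333333] [[609.2  49.4 125. ]]
7 [368.         251.71428571] [[415.9 239.1 125. ]]
11 [304.36363636 253.45454545] [[563.8 130.9 125. ]]
5 [284.2 254.6] [[611.7  98.2 125. ]]
53 [322.39622642 264.81132075] [[547.6 188.9 125. ]]
7 [307.71428571 268.85714286] [[588.6 172.8 125. ]]
5 [313.2 269.4] [[577.6 183.5 125. ]]
[[290.9 267.4]
 [289.8 274.2]
 [288.6 264.9]
 [293.3 270. ]]
```

Emit:
carry_out(
  xyz=[
    [0, 0, 0.3],
    [0, 0, 0.3],
    [0, 0, 0.3],
    [0, 0, 0],
    [0, 0, 0],
  ],
  dr=[
    [0, 0, 0],
    [0, 0, 0],
    [0, 0, 0],
    [0, 0, 0],
    [0, 0, 0],
  ],
)

```text
time: 144.75
tool_pos: [627.2, 144.1, 140.3]
tcp_rot: [3.141, 0.002, 3.098]
contact_force: [0.3, -1.1, 1.0]
grip_width: 48.0
```

Emit:
carry_out(
  xyz=[
    [0, -0.2, 0],
    [0, -0.25, 0],
    [0, -0.25, 0],
    [0, -0.25, 0],
    [0, -0.2, 0],
    [0, -0.15, 0],
    [0, 0, 0],
    [0, 0, 0],
  ],
  dr=[
    [0, 0, 0],
    [0, 0, 0],
    [0, 0, 0],
    [0, 0, 0],
    [0, 0, 0],
    [0, 0, 0],
    [0, 0, 0],
    [0, 0, 0],
  ],
)

```text
time: 145.75
tool_pos: [623.1, 65.8, 138.8]
tcp_rot: [-3.141, -0.001, 3.098]
contact_force: [-0.2, 0.0, -0.4]
grip_width: 48.2
```

```bash
python3 -c "
from h import *
c=snap('scene','j4',(240,210,360,310),6); print(tip(c))
"
```

```text
(np.float64(313.82), np.float64(309.71), 17)
```

View pics/j4.png

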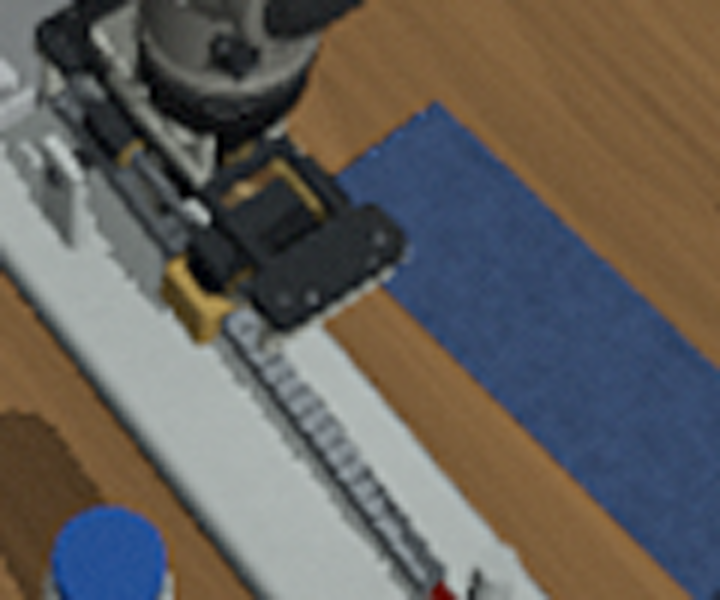

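Emit:
carry_out(
  xyz=[
    [0, 0, 0],
    [0, 0, 0],
    [0, 0, -0.1],
    [0, -0.15, 0],
    [0, -0.1, 0],
    [0, -0.08, 0],
    [0, 0, 0],
    [0, 0, 0],
  ],
  dr=[
    [0, 0, 0],
    [0, 0, 0],
    [0, 0, 0],
    [0, 0, 0],
    [0, 0, 0],
    [0, 0, 0],
    [0, 0, 0],
    [0, 0, 0],
  ],
  gripper=-0.3,
)

```text
time: 146.8
tool_pos: [622.4, 45.8, 145.0]
tcp_rot: [-3.141, -0.0, 3.098]
contact_force: [0.2, -0.2, -0.7]
grip_width: 31.9
```

Emit:
carry_out(
  xyz=[
    [0, -0.06, 0],
    [0, -0.06, 0],
    [0, -0.04, 0],
    [0, 0, 0],
    [0, 0, 0],
  ],
  dr=[
    [0, 0, 0],
    [0, 0, 0],
    [0, 0, 0],
    [0, 0, 0],
    [0, 0, 0],
  ],
)

```text
time: 147.43
tool_pos: [622.0, 36.4, 145.0]
tcp_rot: [-3.141, -0.0, 3.098]
contact_force: [0.1, 0.3, -0.6]
grip_width: 32.6
```

Emit:
carry_out(
  xyz=[
    [0, -0.02, 0],
    [0, -0.01, 0],
    [0, 0, 0],
    [0, 0, 0],
  ],
  dr=[
    [0, 0, 0],
    [0, 0, 0],
    [0, 0, 0],
    [0, 0, 0],
  ],
)

```text
time: 147.93
tool_pos: [621.9, 35.0, 145.3]
tcp_rot: [3.141, -0.0, 3.098]
contact_force: [-1.6, 2.6, 0.8]
grip_width: 32.2
```

Emit:
carry_out(
  xyz=[
    [0, -0.02, 0],
    [0, -0.01, 0],
    [0, 0, 0],
    [0, 0, 0],
  ],
  dr=[
    [0, 0, 0],
    [0, 0, 0],
    [0, 0, 0],
    [0, 0, 0],
  ],
)

```text
time: 148.43
tool_pos: [621.9, 34.6, 145.7]
tcp_rot: [3.139, 0.0, 3.098]
contact_force: [-1.4, 6.0, 3.5]
grip_width: 32.3
```

Emit:
carry_out(
  xyz=[
    [0, -0.015, 0],
    [0, 0, 0],
    [0, 0, 0],
  ],
  dr=[
    [0, 0, 0],
    [0, 0, 0],
    [0, 0, 0],
  ],
)

```text
time: 148.8
tool_pos: [621.9, 34.4, 145.9]
tcp_rot: [3.138, 0.001, 3.098]
contact_force: [-1.2, 9.1, 5.8]
grip_width: 32.3
```

Emit:
carry_out(
  xyz=[
    [0, 0.07, 0],
    [0, 0.06, 0],
    [0, 0, 0],
    [0, 0, 0],
  ],
  dr=[
    [0, 0, 0],
    [0, 0, 0],
    [0, 0, 0],
    [0, 0, 0],
  ],
)

```text
time: 149.3
tool_pos: [622.2, 39.7, 145.0]
tcp_rot: [-3.141, -0.0, 3.098]
contact_force: [-0.4, 0.6, -0.4]
grip_width: 31.9
```

Emit:
carry_out(
  xyz=[
    [0, 0, -0.3],
    [0, 0, -0.6],
    [0, 0, -1],
    [0.8, 0.5, 0],
    [1, 0.8, 0],
    [1, 1, 0],
    [0.4, 1, 0],
    [0, 0, 0],
  ],
  dr=[
    [0, 0, 0],
    [0, 0, 0],
    [0, 0, 0],
    [0, 0, 0],
    [0, 0, 0],
    [0, 0, 0],
    [0, 0, 0],
    [0, 0, 0],
  ],
)

```text
time: 150.3
tool_pos: [463.9, 221.4, 259.7]
tcp_rot: [3.141, 0.001, 3.103]
contact_force: [-0.4, -0.7, -0.0]
grip_width: 32.1
```

Emit:
carry_out(
  xyz=[
    [0, 0, 0],
    [0, 0, 0],
    [0, 0, 0],
    [0, 0, 0],
    [0, 0, 0],
    [0, 0, 0],
    [0, 0, 0],
    [0, 0, 0],
  ],
  dr=[
    [0, 0, 0],
    [0, 0, 0],
    [0, 0, 0],
    [0, 0, 0],
    [0, 0, 0],
    [0, 0, 0],
    [0, 0, 0],
    [0, 0, 0],
  ],
)

```text
time: 151.3
tool_pos: [465.6, 218.3, 259.2]
tcp_rot: [3.141, 0.0, 3.098]
contact_force: [-0.0, -0.1, 0.3]
grip_width: 32.7
```

```bash
cat beam.py; cat > p3.py <<'E'
from h import *
from beam import *
c=capture("scene"); cv2.imwrite("pics/k1.png",c["image"])
t=capture("top"); cv2.imwrite("pics/k1t.png",t["image"])
print(get_obs()["time"],get_obs()["tool_pos"].round(1),tip(c))
g=cv2.imread("pics/g_scene.png")
for im in (c["image"],g):
    try: print(prof(im))
    except Exception as e: print(e)
for n in("green","yellow","red"):
    for nm,k in(("s",c),("t",t)): print(n,nm,lid(k,n,36,near=[464,-170]))
for i,a,ce,l in blobs(mask(t["image"],"red",110,60),3): print(a,ce.round(2))
cv2.imwrite('pics/k1m.png',cv2.resize(cv2.hconcat([c["image"],t["image"]]),(800,300)))
E
python3 p3.py
```

```text
from h import *
def load(f,box):
    x0,y0,x1,y1=box; im=cv2.imread(f"pics/{f}.png"); im=cv2.resize(im,(x1-x0,y1-y0),interpolation=cv2.INTER_AREA); F=np.zeros((384,512,3),np.uint8); F[y0:y1,x0:x1]=im; return F
def prof(im):
    a=im.astype(float); w=np.clip(a[...,2]-(a[...,0]+a[...,1])/2-25,0,None); out=[]
    for x in range(311,319):
        c=w[294:318,x]; out.append((round((c*np.arange(294,318)).sum()/c.sum(),2),int(c.sum())) if c.sum()>40 else None)
    return out, (w[294:318,308:322]*np.arange(294,318)[:,None]).sum()/w[294:318,308:322].sum()
if __name__=="__main__":
    for n,im in {"start":cv2.imread("pics/scene0.png"),"+.1 b5":load("b5",(220,180,340,330)),"+.1 b8":load("b8",(220,180,340,330)),"weighed c2":load("c2",(280,280,335,330)),"-.1 e3":load("e3",(190,130,340,330)),"-.1 e7":load("e7",(220,180,340,320)),"now":capture("scene")["image"]}.items():
        o,c=prof(im); print(n,o,round(c,2))
151.4 [465.6 218.3 259.2] (np.float64(315.44), np.float64(306.39), 18)
([None, None, None, (np.float64(305.12), 172), (np.float64(305.95), 223), (np.float64(306.94), 220), (np.float64(307.19), 140), None], np.float64(304.4156466205428))
([None, None, None, (np.float64(305.12), 170), (np.float64(305.91), 227), (np.float64(306.96), 229), (np.float64(307.16), 136), None], np.float64(304.4451476793249))
green s [(array([ 462.4, -102.9]), np.float64(4.7), (60, 38), 178)]
green t [(array([ 460.4, -105.3]), np.float64(3.2), (59, 35), 262)]
yellow s [(array([ 465.8, -166.1]), np.float64(3.3), (60, 39), 176)]
yellow t [(array([ 463.8, -168. ]), np.float64(-0.9), (62, 39), 303)]
red s [(array([ 465.5, -230.5]), np.float64(2.1), (54, 39), 154)]
red t [(array([ 465.9, -231.8]), np.float64(1.4), (57, 37), 276)]
57 [50.11 97.02]
69 [61.64 96.93]
66 [73.98 96.7 ]
62 [86.21 96.5 ]
64 [98.59 96.36]
15 [127. 181.]
148 [306.02 241.01]
58 [245.95 250.41]
```

```bash
ls pics | tr '\n' ' '
```

```text
a1.png a2.png a3.png a4.png a5.png a6.png a7.png a8.png a9.png b1.png b2.png b3.png b4.png b5.png b6.png b7.png b8.png b9.png c1.png c2.png c3.png c4.png c5.png c6.png c7.png c8.png c9.png d1.png d2.png d3.png d4.png d5.png d6.png d7.png d8.png d9.png e1.png e2.png e3.png e4.png e5.png e6.png e7.png e8.png e9.png f1.png f2.png f3.png g1.png g1b.png g2.png g3.png g_scene.png g_top.png h1.png h2.png h3.png h4.png h5.png h6.png h7.png i1.png i2.png i3.png i4.png i5.png j1.png j1m.png j1t.png j2.png j2b.png j2m.png j2t.png j3.png j4.png k1.png k1m.png k1t.png s1.png s2.png s3.png scene0.png t1.png t2.png t3.png top0.png
```

View pics/k1m.png

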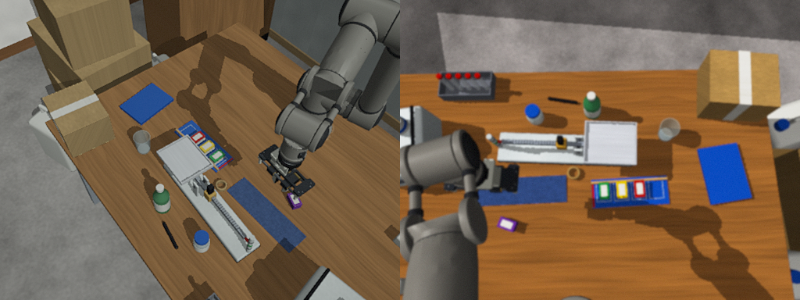

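```bash
python3 -c "
import cv2
a=cv2.imread('pics/k1.png')[150:225,215:305];b=cv2.imread('pics/k1t.png')[215:280,235:350]
a=cv2.resize(a,(480,400),interpolation=3);b=cv2.resize(b,(708,400),interpolation=3)
cv2.imwrite('pics/k2.png',a);cv2.imwrite('pics/k3.png',b)
g=cv2.imread('pics/g_top.png')[215:280,235:350]
cv2.imwrite('pics/k4.png',cv2.vconcat([cv2.resize(b,(516,292)),cv2.resize(g,(516,292),interpolation=3)]))
"
```

```text
(no output)
```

View pics/k4.png

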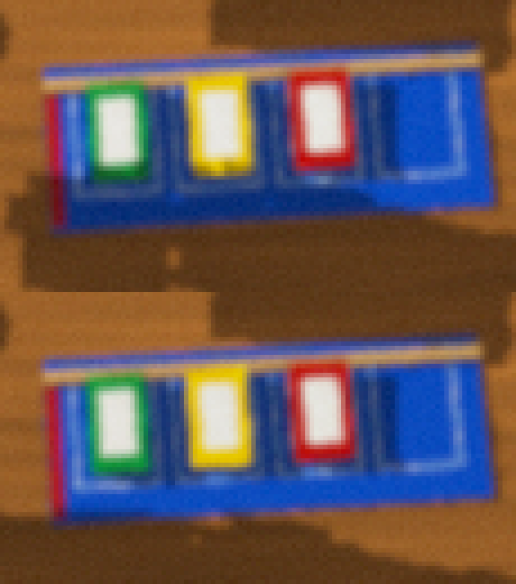

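View pics/k2.png

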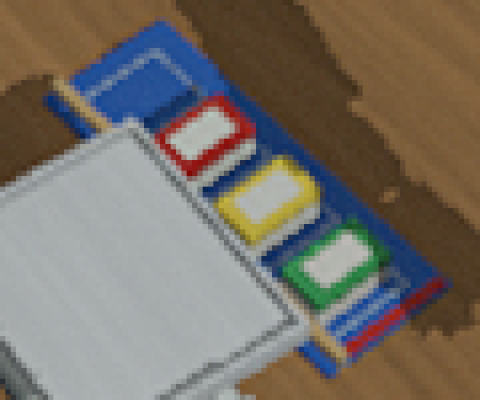

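```bash
python3 -c "
from h import *
c=capture('top');c0=cv2.imread('pics/k1t.png')
for n in('green','yellow','red'): print(n,lid(c,n,36,near=[464,-170]))
o=get_obs();print(o['time'],np.abs(o['dq']).max(),o['contact_force'].round(1))
from plant import close_job
print(close_job())"
```

```text
green [(array([ 460.3, -105.2]), np.float64(3.4), (59, 35), 262)]
yellow [(array([ 463.7, -168.2]), np.float64(-0.4), (39, 62), 302)]
red [(array([ 466.1, -231.7]), np.float64(2.1), (60, 37), 278)]
151.45 0.0018915050440047353 [-0.9 -0.6  0.1]
the job is handed in; nothing more can be done
None
```

The weighing and the row are done, and I handed the job in at 151.5 s. Three cases were there: green, yellow and red (no orange). I left the purple look-alike alone.

- **Weighing:** The first weighing was borderline, at about +0.018 rad. So after setting out the row and homing the poise, I reloaded all three cases and weighed them again. At rest with nothing touching the scale, the pointer then matched its empty, poise-home position to about 0.03 px in both views.
- **Row:** Green, yellow and red are in outlines 1 to 3, lid up. I pushed each against the ledge with about 11 N. In the last picture they lie where they did when I first set the row, within about 1 mm.
- **Poise:** I pushed it to its home stop with about 9 N and let go. The empty scale's pointer again matches the first home picture to 0.03–0.04 px. The tape and the other items look undisturbed, and the arm is clear of everything.

**Checks that disagreed:**
- My absolute estimates of the home tilt ran from about −0.018 to +0.015 rad depending on the method. My confidence that the pointer was in the green band rests on its matching the empty, poise-home position.
- The lid angles in the last top view were 3.4°, −0.4° and 2.1°, against about 2.3° for the ledge. Readings of the same lids changed by 1–2° between pictures, so I took this as measurement noise. The yellow case's squareness is the least certain.

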